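Ready the gravity reagent feeder

ROBOT

A 6-joint arm with a two-finger parallel gripper is mounted at the origin on a cart in front of the work surface, level with it; the furniture and walls round the work are solid. World frame = base frame: x ahead of the robot, y to its left, z up, the work surface at z = 0. Lengths are in m, angles in rad, forces in N, time in s.
With the tool pointing down it reaches from about 0.375 to 0.9 m from the base axis. Payload 3.1 kg.
Tool frame: the origin (TCP) lies at the very end of the fingers, on their centre line; the grasp point (between the pads) lies 19 mm behind it; z points along the fingers, y is the direction in which the jaws open and shut (so a half turn about z gives the same grasp; the last joint's range is limited). The gripper opens to 87 mm and grips with 3 to 60 N. Pads are 19 mm wide; open, the fingers measure 117 mm over their backs; the gripper's body (75 mm by 190 mm) begins 51 mm behind the grasp point.
Start: joints at [-1.323, 0.527, 1.433, -0, 1.181, -0.178], TCP at [0.258, -0.569, 0.223] pointing down, gripper open.
Joint ranges: [-3.08, 3.08], [-0.75, 2.2], [0.22, 2.44], [-1.43, 4.57], [0, 2.65], [-2.85, 2.85]. Speed limits (rad/s): [2.79, 2.79, 3.14, 3.14, 3.14, 3.14].

INTERFACE

Orientations are given as a unit quaternion [x, y, z, w].
In Python, from rig import robot, optics gives the robot as it stands.
- The arm moves only by the shell command python3 -m inch 'ROWS' [FORCE]. ROWS is JSON, a list of rows, each an object of numbers: "ax", "ay", "az": the turn, a rotation vector about the tool's x, y, z in rad; "dx", "dy", "dz": the shift along the tool's x, y, z in mm; "gripper": the opening in per cent of the stroke, from 0 (shut) to 100 (fully open). In form: [{"ax": .., "ay": .., "az": .., "dx": .., "dy": .., "dz": .., "gripper": ..}, ...]. A call has 1 to 8 rows; each row shifts and turns the commanded pose from where the row before left it, along the tool's axes as they then stand; what a row does not reach is not made up. A row lasts 1/10 s, in which the tool goes at most 50 mm and 8.59 degrees, less where a joint would pass 70% of its speed; a pose out of reach is approached as far as the arm can. A call with a gripper value outside its range is refused whole. The fingers move at their own pace and stop on an object; FORCE is the grip in N (left out, the last holds). Time passes only in rows, so rows that do not move let the fingers close. It gives the time, the measured TCP pose, the force and the opening at its end, in the units of the state.
- robot.get_obs(): the state, without advancing time (a new reading comes with each control period).
- optics.camera(name): name is "scene" or "top" or "wrist"; returns a dict with "img" (400x640x3 uint8, red, green, blue), "depth" (400x640 float32, m along the optical axis (not along the pixel's ray), 0 where there is no reading), "camera_matrix" (3x3 intrinsics, pixels), "position" and "attitude" of the camera in the world. Camera axes: x right, y up, looking along -z (the intrinsics and any distortion apply to the point x, -y, -z); pixel columns grow to the right and rows downward; lengths in m; the calibration is good to about 2 mm. A picture is of the moment at which its call begins.
- robot.hand_in(): hands the job in, once; it reports no verdict.
The state is a dict: "time": time; "q": joint angles; "joint_velocities": joint speeds; "joint_torque": joint torques, N m; "position": TCP position; "tool_rot": TCP orientation; "ft_force": force on the tool from outside, world axes, zero at the start; "moment": the same for the moment, N m; "grip_width": finger opening in m.
Only numpy, scipy, OpenCV 4.12 (cv2) and the standard library are available. Lean on these libraries where they do the work, as an engineer would, in place of code of your own. Each camera call takes 0.05 s, during which the arm holds its last target.

TASK

Get the sloping reagent feeder ready: swing its orange gate fully shut, hook the wire bail of the draw latch over the gate's keeper and fold the red lever right down so that the latch clamps. Then load every reagent bottle that stands at the front of the counter, before or to the right of the feeder (not those at the back by the centrifuge), into the lane, each upright with its cap end uphill, letting them queue behind the gate, and last push the green sprung plunger all the way down and let it come back up. Leave the tape roll and the petri dish where they are.

Things in the scene. Friction and masses are not known exactly. Their poses are not given: they have to be found in the camera images.
- lane_foot (a point): Lower end of the lane, on top of its rollers, at the gate, 50 mm above the counter. Axes ('lane axes'): x across (rail with latch and plunger on the -x side), y uphill, z square to the rollers. The lane: braked free rollers between walls 46 mm apart and 28 mm high, 290 mm long, slope 0.21 rad; bottles set on it roll down by themselves. All sits on a fixed stand
- lane_top (a point): Upper end of the lane, level with the roller tops, 290 mm uphill of lane_foot. The solid rail beside the lane fills x -0.107 to -0.063, y 0.03 to 0.275, up to z 0.023 in lane axes
- gate (a joint): Orange gate over the lane's foot, 44 mm wide, 77 mm high, 6 mm thick, hinged at its foot, level with the roller tops: 0 shut (square to the lane), grows as it tips outward (downhill), to 1.2 rad. Stiff hinge: it stays where left; 1 to 2 N at its edge moves it
- gate_edge (a point): Middle of the gate's free edge
- keeper (a point): Where the middle of the bail's bar lies once hooked and tight: in the notch outside (downhill of) the keeper's nose, which an arm of the gate carries; its axes are the lane's when the gate is shut. The nose, 22 mm wide, rises 14 mm above this point and overhangs the notch; a bar must come down 6 mm or more downhill of this point. A ledge under the notch reaches 28 mm downhill and catches the bar
- lever (a joint): Red lever of the draw latch: 0 folded flat, pointing uphill (clamped); grows as raised, 1.57 upright, to 1.8 leaning downhill. Stays where left while slack (1 N at its tip moves it). With the bail hooked, its spring stretches over the last 0.6 rad (a few N at the tip) and goes over centre just before 0
- lever_pivot (a point): Pivot of the lever, its axis along lane x; fixed on the rail (95 mm uphill and 42 mm above lane_foot, 85 mm to its -x side). The bail is hinged on the lever 30 mm from this pivot, 0.3 rad below the lever's line, so raising the lever moves the bail downhill
- lever_tip (a point): Upper face of the lever's upturned tip, 83 mm from the pivot; the lever is a plate 22 mm wide, 4 mm thick, 90 mm long
- bail (a joint): Bail's angle to the lane: 0 parallel, pointing downhill; raised positive (to 1.4), dipped negative (to -0.3). Stays where left; 0.5 N at its end, round its hinge, moves it (pushed lengthways it moves the lever). Wire loop 34 mm wide; its 6 mm cross bar is 129 mm from its hinge. Swung down with the lever at 1.5 to 1.75 it clears the nose and lands on the ledge; with the lever below 1.3, on the nose
- bail_claw (a joint): Stretch of the spring in the bail, m: 0 slack, about 0.007 when clamped over the keeper
- bail_bar (a point): Middle of the bail's cross bar
- bail_tab (a point): Middle of the top of the red finger tab on the bail's end: 22 mm across, 12 mm long; its top lies 19 mm above the bar's axis and 8 mm beyond it
- plunger (a joint): Travel of the sprung plunger, m: 0 up, 0.018 fully pressed along the lane's -z; 3 N starts it, 8.5 N holds it down; it springs back
- plunger_top (a point): Middle of the top of the plunger's green mushroom knob, 36 mm across, near the rail's upper end
- tape_mid (a point): Centre of a loose roll of tape, 69 mm across, 18 mm high; a bystander
- dish_mid (a point): Centre of a loose clear petri dish, 58 mm across, 12 mm high; a bystander
- reagent_1_mid (a point): Loose capped reagent bottle, green screw cap, about 200 g, low centre of mass: body 39 (its x) x 56 (its y) x 68 mm high, 88 mm with cap. This point: centre of the body, 34 mm above its underside; z up. The 26 mm cap is off-centre: its axis lies 10 mm from the middle towards the bottle's own -y end (the cap end). Grip across the 39 mm, 45 to 65 mm above the underside
- reagent_2_mid (a point): Loose capped reagent bottle, orange screw cap, about 200 g, low centre of mass: body 39 (its x) x 56 (its y) x 68 mm high, 88 mm with cap. This point: centre of the body, 34 mm above its underside; z up. The 26 mm cap is off-centre: its axis lies 10 mm from the middle towards the bottle's own -y end (the cap end). Grip across the 39 mm, 45 to 65 mm above the underside
- reagent_3_mid (a point): Loose capped reagent bottle, white screw cap, about 200 g, low centre of mass: body 39 (its x) x 56 (its y) x 68 mm high, 88 mm with cap. This point: centre of the body, 34 mm above its underside; z up. The 26 mm cap is off-centre: its axis lies 10 mm from the middle towards the bottle's own -y end (the cap end). Grip across the 39 mm, 45 to 65 mm above the underside
- reagent_4_mid (a point): Loose capped reagent bottle, orange screw cap, about 200 g, low centre of mass: body 39 (its x) x 56 (its y) x 68 mm high, 88 mm with cap. This point: centre of the body, 34 mm above its underside; z up. The 26 mm cap is off-centre: its axis lies 10 mm from the middle towards the bottle's own -y end (the cap end). Grip across the 39 mm, 45 to 65 mm above the underside
Mind the look-alikes: they are no part of the job. Leave any yellow look-alike of the part that bears reagent_3_mid alone.

How it is judged:
By the outcome, as a careful person would: the job done as asked, in the order asked, and still so for the second after the job is handed in, with the robot touching nothing.
Of reagent_1, reagent_2, reagent_3, reagent_4 only 3 to 4 are there at a start; the rules pass over those that are not, and their reading is None.
At some moment in a run one of reagent_1, reagent_2, reagent_3, reagent_4 may be knocked a few centimetres aside while the robot is not near it.
It also fails if it takes over 210 s, if anything falls off the work surface, if the arm or the gripper's body presses on something with over 40 N, if the wrist force passes 120 N, or if a joint passes its speed limit or range.

## Working session

There is one attempt and no reset: what is moved stays moved. The work goes in short steps, Python scripts to look and compute and a shell command to move; the robot and the scene stay as the last step left them, time stands still between calls to the robot, and variables do not carry over. Pictures are saved under pics/ and viewed, and the job is handed in when it is done.

```bash
ls; mkdir -p pics; cat > h.py <<'E'
import numpy as np, cv2
from rig import robot, optics
from scipy.spatial.transform import Rotation as R
def snap(name,fn=None):
    c=optics.camera(name)
    if fn: cv2.imwrite(f'pics/{fn}.png',c['img'][:,:,::-1]); np.savez(f'pics/{fn}.npz',**{k:np.asarray(v) for k,v in c.items()})
    return c
def load(fn): return dict(np.load(f'pics/{fn}.npz'))
def rotm(c):
    a=np.asarray(c['attitude'],float)
    return a if a.shape==(3,3) else R.from_quat(a).as_matrix()
def px2w(c,u,v,d=None,win=1):
    K=c['camera_matrix']
    if d is None:
        p=c['depth'][max(0,int(v)-win):int(v)+win+1,max(0,int(u)-win):int(u)+win+1]; p=p[p>0]; d=np.median(p) if len(p) else np.nan
    x=(u-K[0,2])/K[0,0]*d; y=(v-K[1,2])/K[1,1]*d
    return rotm(c)@np.array([x,-y,-d])+c['position']
def pxz(c,u,v,z):
    a=px2w(c,u,v,1.0)-c['position']; return c['position']+a*(z-c['position'][2])/a[2]
def w2px(c,p):
    K=c['camera_matrix']; q=rotm(c).T@(np.asarray(p)-c['position']); return K[0,0]*q[0]/-q[2]+K[0,2], K[1,1]*-q[1]/-q[2]+K[1,2]
def crop(fn,x0,y0,x1,y1,s,out):
    im=cv2.imread(f'pics/{fn}.png')[y0:y1,x0:x1]; cv2.imwrite(f'pics/{out}.png',cv2.resize(im,None,fx=s,fy=s,interpolation=cv2.INTER_CUBIC))
def cloud(c):
    K=c['camera_matrix']; v,u=np.mgrid[0:400,0:640]; d=c['depth']
    P=np.stack([(u-K[0,2])/K[0,0]*d,-(v-K[1,2])/K[1,1]*d,-d],-1)@rotm(c).T+c['position']; P[d<=0]=np.nan; return P
E
python3 - <<'E'
from h import *
for n in ['scene','top','wrist']:
    c=snap(n,n+'0'); print(n,c['position'],np.round(rotm(c),3).tolist(),c['camera_matrix'].tolist(),[k for k in c])
o=robot.get_obs(); print(o)
E
```

```text
pics
scene [-0.42518759 -0.81450756  0.82004648] [[0.652, 0.388, -0.651], [-0.757, 0.307, -0.576], [-0.024, 0.869, 0.494]] [[484.78311746796805, 0.0, 324.80275770410697], [0.0, 484.78311746796805, 193.5281124129337], [0.0, 0.0, 1.0]] ['img', 'depth', 'camera_matrix', 'position', 'attitude']
top [ 0.31475416 -0.00238748  1.16689074] [[-0.013, 0.986, -0.168], [-1.0, -0.008, 0.027], [0.025, 0.168, 0.985]] [[368.0590313371737, 0.0, 327.7903608102773], [0.0, 368.0590313371737, 202.92107600465374], [0.0, 0.0, 1.0]] ['img', 'depth', 'camera_matrix', 'position', 'attitude']
wrist [ 0.320279   -0.53982474  0.38446142] [[0.414, 0.88, 0.232], [-0.91, 0.401, 0.102], [-0.003, -0.254, 0.967]] [[317.24793428535423, 0.0, 314.9615553009079], [0.0, 317.24793428535423, 197.73072096947314], [0.0, 0.0, 1.0]] ['img', 'depth', 'camera_matrix', 'position', 'attitude']
{'time': 0.15, 'q': array([-1.32347545e+00,  5.28273581e-01,  1.43354791e+00, -1.22890999e-05,
        1.18142508e+00, -1.78512404e-01]), 'joint_velocities': array([ 8.34046785e-05, -2.79630043e-03, -3.60523985e-03,  1.56407638e-04,
       -1.88204228e-03,  1.61662325e-03]), 'joint_torque': array([ 2.23989609e-04, -4.40431237e+01, -1.76841867e+01,  6.33929903e-02,
        5.52111212e-02, -9.40676341e-05]), 'position': array([ 0.25805766, -0.56864698,  0.22180268]), 'tool_rot': array([ 9.77417925e-01,  2.11313785e-01, -3.41245616e-05, -8.26272948e-04]), 'ft_force': array([ 0.43163678, -0.1286337 , -0.4211356 ]), 'moment': array([-0.01469756,  0.00015569, -0.00483856]), 'grip_width': 0.08673993684265471}
```

View pics/scene0.png

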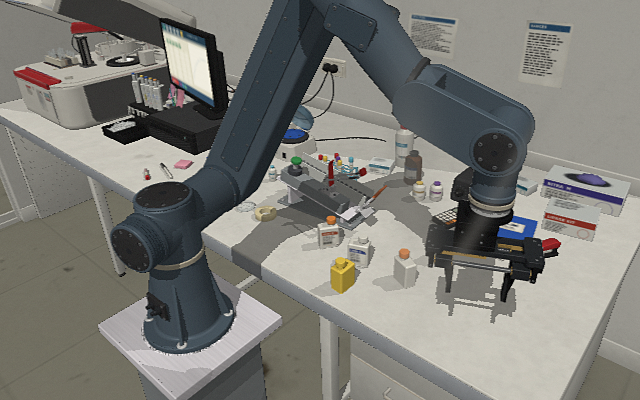

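View pics/top0.png

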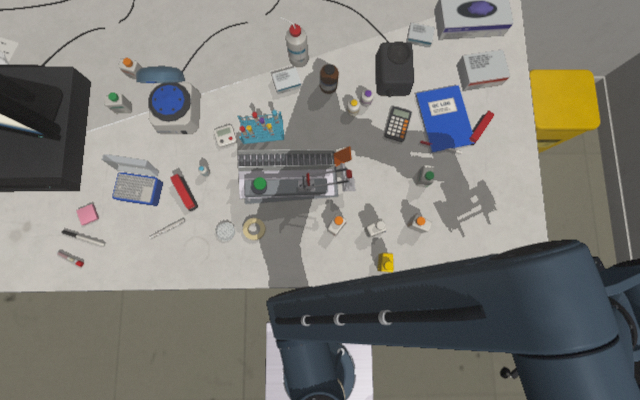

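View pics/wrist0.png

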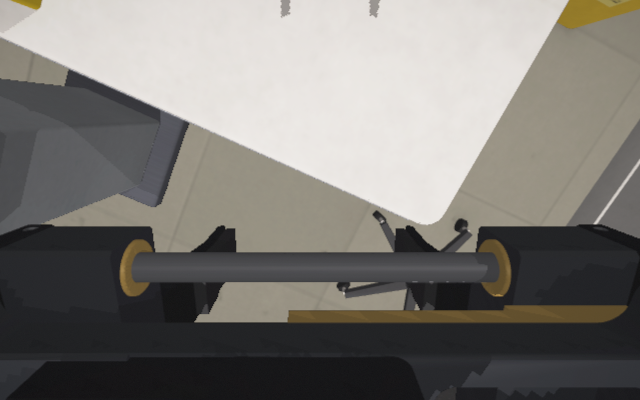

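```bash
python3 - <<'E'
from h import *
crop('top0',225,125,465,285,3.3,'t_crop')
crop('scene0',220,130,460,310,3.3,'s_crop')
E
```

```text
(no output)
```

View pics/t_crop.png

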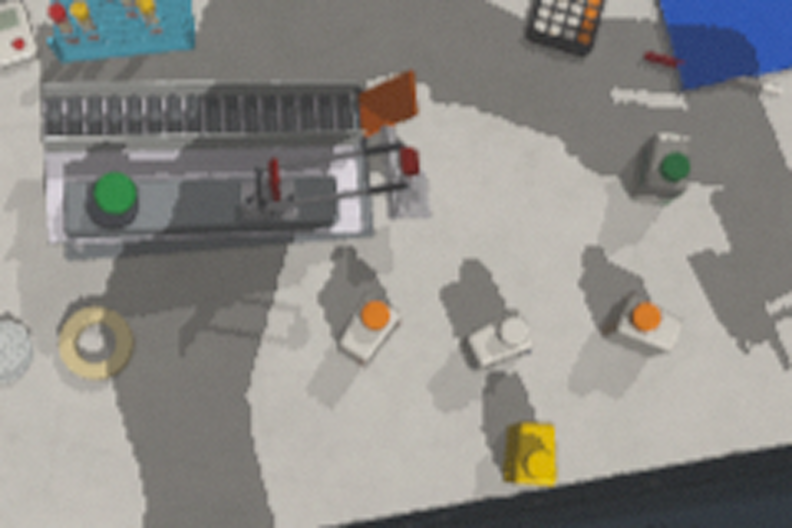

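View pics/s_crop.png

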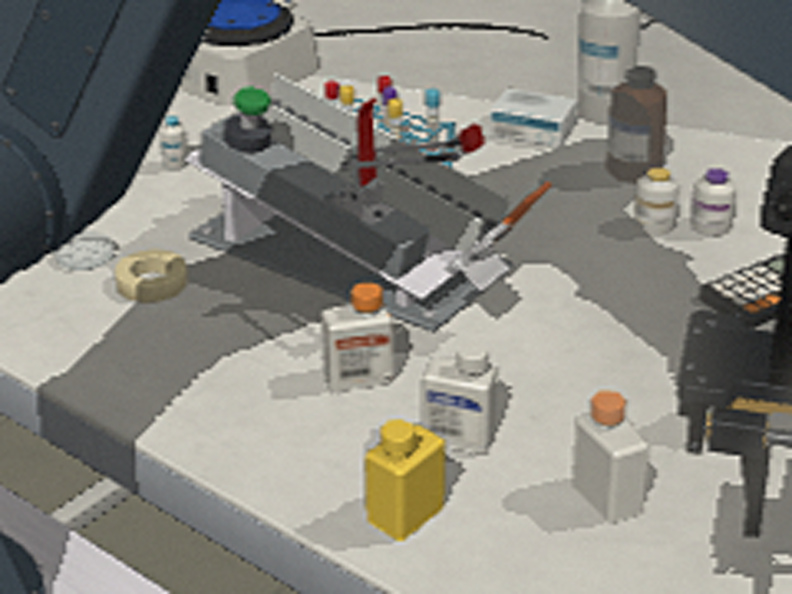

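```bash
python3 - <<'E'
from h import *
c=load('top0'); P=cloud(c)
np.set_printoptions(precision=3,suppress=True)
def f(x,y): return x/3.3+225,y/3.3+125
for n,x,y in [('lane foot',355,112),('lane top',48,115),('plunger',113,192),('levertip',272,165),('tab',408,160),('bar l',400,150),('bar r',400,186),('gate edge',413,92),('cap1',375,314),('white',513,330),('or2',646,316),('green',675,166),('tape',95,342),('rail top mid',200,205),('rail low',330,205),('wallfar L',48,88),('wallfar R',350,88),('yellow',540,460)]:
    u,v=f(x,y); print(n,round(u),round(v),px2w(c,u,v))
# table plane check
print(px2w(c,350,250),px2w(c,250,260))
# body side rail top plane fit
u0,v0=f(70,180);u1,v1=f(235,230)
Q=P[int(v0):int(v1),int(u0):int(u1)].reshape(-1,3);Q=Q[(Q[:,2]>.05)]
print(len(Q));A=np.c_[Q[:,:2],np.ones(len(Q))]
w=np.ones(len(Q),bool)
for i in range(8):
    s=np.linalg.lstsq(A[w],Q[w,2],rcond=None)[0]; w=abs(A@s-Q[:,2])<.006
print(s,w.sum())
E
```

```text
lane foot 333 159 [ 0.657 -0.051  0.012]
lane top 240 160 [0.627 0.229 0.107]
plunger 259 183 [0.541 0.159 0.172]
levertip 307 175 [0.556 0.025 0.2  ]
tab 349 173 [ 0.559 -0.086  0.204]
bar l 346 170 [ 0.57  -0.08   0.193]
bar r 346 181 [ 0.542 -0.081  0.183]
gate edge 350 153 [ 0.646 -0.1    0.11 ]
cap1 339 220 [ 0.446 -0.063  0.091]
white 380 225 [ 0.431 -0.186  0.09 ]
or2 421 221 [ 0.443 -0.307  0.088]
green 430 175 [ 0.581 -0.341  0.089]
tape 254 229 [ 0.433  0.201 -0.   ]
rail top mid 286 187 [0.544 0.092 0.106]
rail low 325 187 [ 0.548 -0.024  0.081]
wallfar L 240 152 [0.646 0.225 0.126]
wallfar R 331 152 [ 0.665 -0.045  0.063]
yellow 389 264 [ 0.316 -0.206  0.089]
[ 0.362 -0.102  0.001] [0.335 0.211 0.   ]
744
[-0.104  0.363  0.129] 386
```

```bash
python3 -m inch '[{"az":0.142,"dz":-26},{"az":0.142,"dz":-26},{"az":0.142,"dz":-26},{"dx":18,"dy":-46},{"dx":18,"dy":-46},{"dx":18,"dy":-46},{"dx":18,"dy":-46},{"dx":18,"dy":-46}]'; python3 -m inch '[{"dx":18,"dy":-46},{"dx":18,"dy":-46},{"dx":18,"dy":-46},{"dx":18,"dy":-46},{"dx":18,"dy":-46},{"dx":18,"dy":-46},{"dx":18,"dy":-46},{}]'; python3 - <<'E'
from h import *
c=snap('wrist','w1'); print(c['position']);snap('top','top1');snap('scene','scene1')
E
```

```text
[ 0.32029238 -0.53987773  0.38458012]invalid input
invalid input
```

View pics/w1.png

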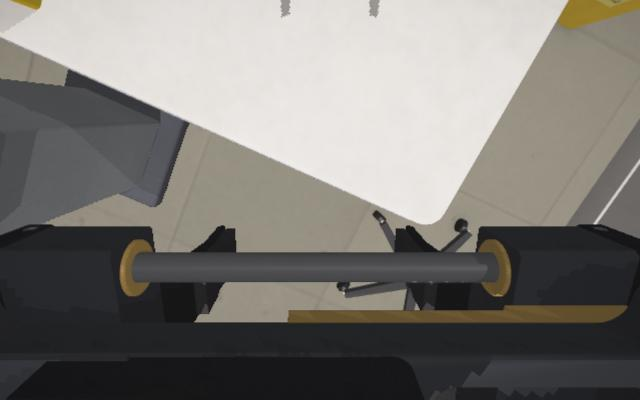

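```bash
python3 -m inch '[{"ax":0,"ay":0,"az":0.142,"dx":0,"dy":0,"dz":-26,"gripper":100}]'; python3 -m inch '[{"az":0.142,"dz":-26,"gripper":100}]'
```

```text
time: 0.4
position: [0.2574, -0.5664, 0.2449]
tool_rot: [0.99, 0.14, -0.001, -0.005]
ft_force: [0.1, -0.4, -0.7]
grip_width: 0.0871invalid input
```

```bash
python3 -m inch '[{"ax":0,"ay":0,"az":0.142,"dx":0,"dy":0,"dz":-26,"gripper":100},{"ax":0,"ay":0,"az":0.142,"dx":0,"dy":0,"dz":-26,"gripper":100},{"ax":0,"ay":0,"az":0,"dx":18,"dy":-46,"dz":0,"gripper":100},{"ax":0,"ay":0,"az":0,"dx":18,"dy":-46,"dz":0,"gripper":100},{"ax":0,"ay":0,"az":0,"dx":18,"dy":-46,"dz":0,"gripper":100},{"ax":0,"ay":0,"az":0,"dx":18,"dy":-46,"dz":0,"gripper":100},{"ax":0,"ay":0,"az":0,"dx":18,"dy":-46,"dz":0,"gripper":100},{"ax":0,"ay":0,"az":0,"dx":18,"dy":-46,"dz":0,"gripper":100}]'; python3 -m inch '[{"ax":0,"ay":0,"az":0,"dx":18,"dy":-46,"dz":0,"gripper":100},{"ax":0,"ay":0,"az":0,"dx":18,"dy":-46,"dz":0,"gripper":100},{"ax":0,"ay":0,"az":0,"dx":18,"dy":-46,"dz":0,"gripper":100},{"ax":0,"ay":0,"az":0,"dx":18,"dy":-46,"dz":0,"gripper":100},{"ax":0,"ay":0,"az":0,"dx":18,"dy":-46,"dz":0,"gripper":100},{"ax":0,"ay":0,"az":0,"dx":18,"dy":-46,"dz":0,"gripper":100},{"ax":0,"ay":0,"az":0,"dx":0,"dy":0,"dz":0,"gripper":100},{"ax":0,"ay":0,"az":0,"dx":0,"dy":0,"dz":0,"gripper":100}]'; python3 - <<'E'
from h import *
c=snap('wrist','w1'); print(c['position']);snap('top','top1');snap('scene','scene1')
E
```

```text
time: 1.2
position: [0.3666, -0.2913, 0.3007]
tool_rot: [1.0, -0.0, 0.0, 0.0]
ft_force: [1.4, 0.0, -0.2]
grip_width: 0.087
time: 2.0
position: [0.4742, -0.0161, 0.3005]
tool_rot: [1.0, 0.002, -0.0, 0.0]
ft_force: [-0.2, -0.5, -0.0]
grip_width: 0.0871
[ 0.54262509 -0.01522166  0.46324864]
```

View pics/w1.png

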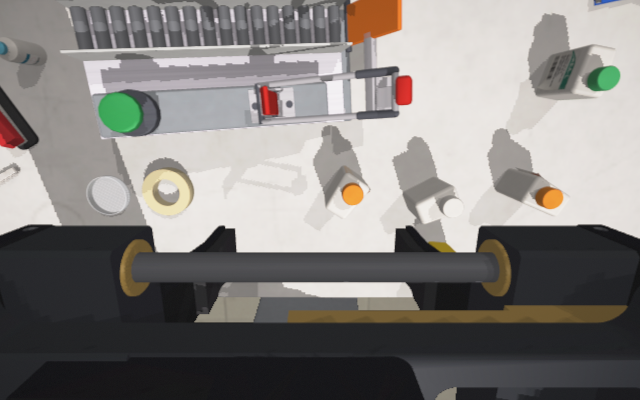

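View pics/scene1.png

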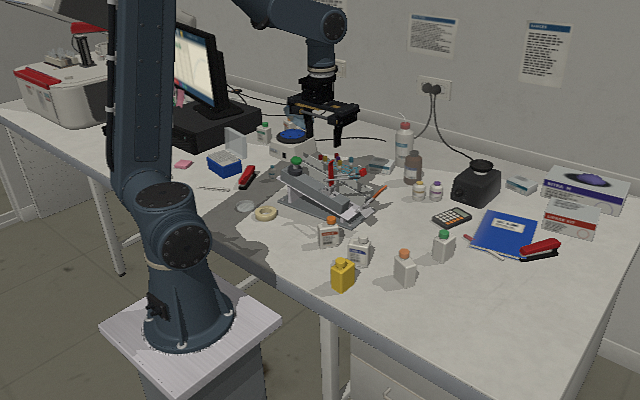

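```bash
python3 - <<'E'
from h import *
crop('w1',60,0,260,150,4,'w1a')
crop('w1',240,0,420,130,4.4,'w1b')
crop('w1',310,0,640,230,2.4,'w1c')
c=load('w1');P=cloud(c)
np.set_printoptions(precision=4,suppress=True)
Q=P[85:125,165:255].reshape(-1,3);Q=Q[Q[:,2]>.05]
A=np.c_[Q[:,:2],np.ones(len(Q))];w=np.ones(len(Q),bool)
for i in range(10):
    s=np.linalg.lstsq(A[w],Q[w,2],rcond=None)[0]; r=A@s-Q[:,2]; w=abs(r-np.median(r))<.004
n=np.array([-s[0],-s[1],1]);n/=np.linalg.norm(n);print(s,w.sum(),r[w].std(),n,np.arccos(n[2]),np.arctan2(n[0],-n[1]))
E
```

```text
[-0.0272  0.2098  0.101 ] 3345 0.0009053281583090771 [ 0.0266 -0.2053  0.9783] 0.20850721799030308 0.1290484513068246
```

View pics/w1a.png

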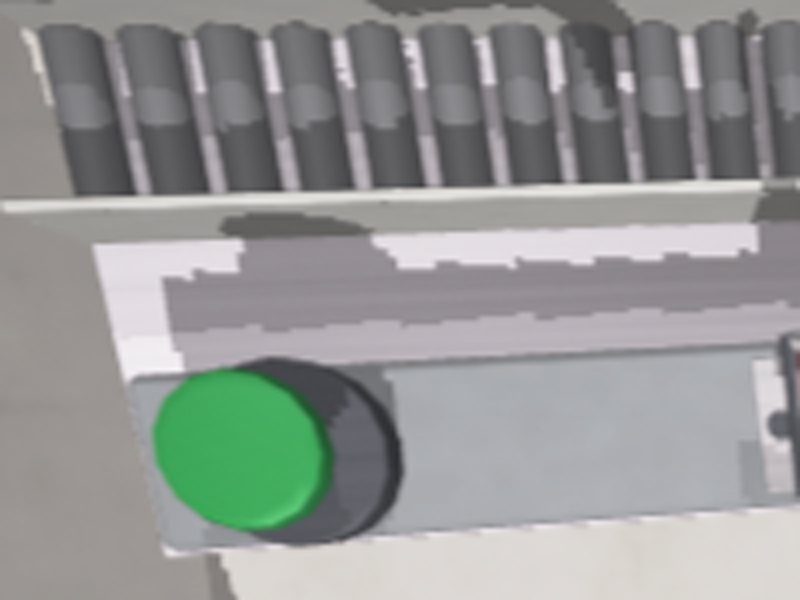

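View pics/w1b.png

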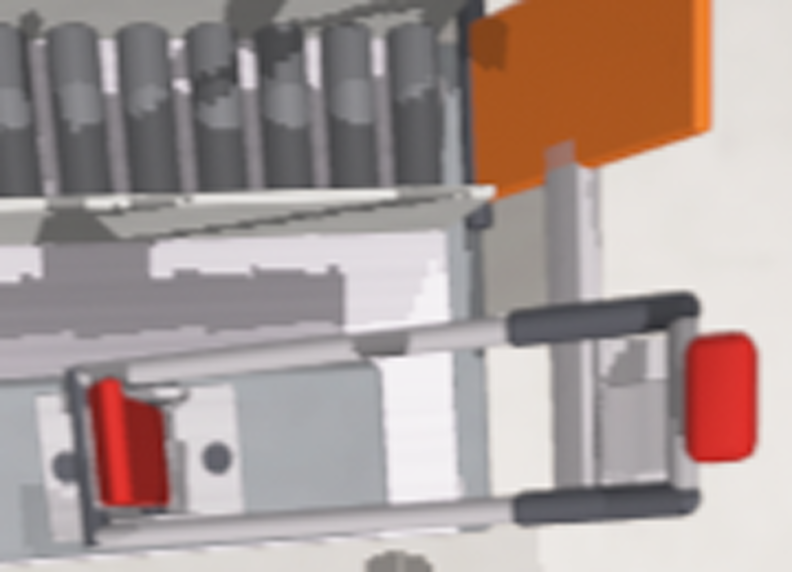

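View pics/w1c.png

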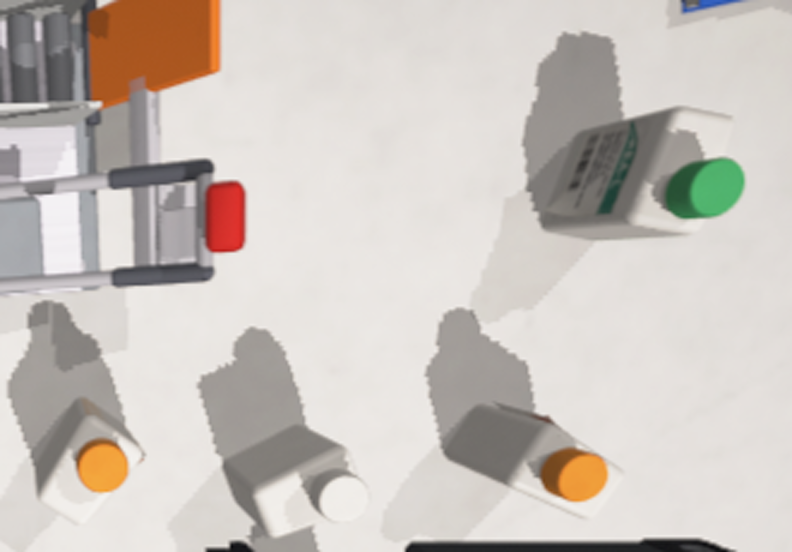

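```bash
cat >> h.py <<'E'
def laneR(yaw,sl=0.21):
    yh=np.array([-np.sin(yaw),np.cos(yaw),0]); y=yh*np.cos(sl)+np.array([0,0,np.sin(sl)]); x=np.array([np.cos(yaw),np.sin(yaw),0]); return np.c_[x,y,np.cross(x,y)]
E
python3 - <<'E'
from h import *
from scipy.optimize import least_squares
np.set_printoptions(precision=4,suppress=True)
c=load('w1')
F=[((-.063,.275,.023),(92.5,94.5)),((-.107,.275,.023),(101.3,138)),((-.063,.03,.023),(325.7,82.3)),((-.107,.03,.023),(328.6,116))]
def res(p,full=False):
    L=laneR(p[2]); return np.concatenate([np.array(w2px(c,L@np.array(a)+[p[0],p[1],.05]))-b for a,b in F])
s=least_squares(res,[.64,-.05,.13],loss='soft_l1'); print(s.x,res(s.x))
L=laneR(s.x[2]);o=np.array([s.x[0],s.x[1],.05])
# compare rail plane normal etc, depth points in lane axes
for n,u,v in [('rail1',200,100),('rail2',300,100),('plunger',60+243/4,449/4),('wall lo',349,43.5),('wall hi',65,51.5),('gateedge',240+703/4.4,60/4.4),('gatefoot',240+475/4.4,100/4.4),('lever tip',240+108/4.4,440/4.4),('tabtop',240+722/4.4,400/4.4),('bar',240+683/4.4,400/4.4),('ledge',240+630/4.4,430/4.4),('keeperarm',240+572/4.4,400/4.4)]:
    p=px2w(c,u,v);print(n,p,(p-o)@L)
np.savez('lane.npz',L=L,o=o)
E
```

```text
[ 0.6461 -0.0478  0.0846] [-2.6009 -0.2608 -0.342   0.6939  1.1761 -3.0547  0.9254  2.8469]
rail1 [0.5568 0.1077 0.1088] [-0.0759  0.1712  0.0236]
rail2 [0.5582 0.0018 0.0859] [-0.0834  0.0631  0.0232]
plunger [0.5436 0.157  0.1719] [-0.0849  0.2335  0.0749]
wall lo [ 0.6189 -0.0528  0.078 ] [-0.0275  0.0032  0.0279]
wall hi [0.5991 0.2219 0.1372] [-0.024   0.2849  0.0284]
gateedge [ 0.6396 -0.0991  0.1119] [-0.0108 -0.0366  0.071 ]
gatefoot [ 0.6461 -0.0533  0.0531] [-0.0005 -0.0047  0.0041]
lever tip [0.5533 0.0245 0.2022] [-0.0864  0.1099  0.1322]
tabtop [ 0.5603 -0.084   0.2052] [-0.0885  0.0042  0.1578]
bar [ 0.5605 -0.0778  0.2025] [-0.0879  0.0096  0.1539]
ledge [ 0.5607 -0.0913  0.0926] [-0.0888 -0.0264  0.0492]
keeperarm [ 0.5687 -0.0781  0.0811] [-0.0797 -0.0167  0.0353]
```

```bash
python3 - <<'E'
from h import *
np.set_printoptions(precision=4,suppress=True)
c=load('w1');d=np.load('lane.npz');L,o=d['L'],d['o']
Q=((cloud(c)-o)@L).reshape(-1,3);Q=Q[~np.isnan(Q[:,0])]
m=(Q[:,2]>.025)&(Q[:,2]<.031)&(Q[:,0]>-.04)&(Q[:,0]<-.015)
for y in np.arange(0,.29,.03):
    k=m&(Q[:,1]>y)&(Q[:,1]<y+.03); print('wall',y,k.sum(),np.percentile(Q[k,0],[5,50,95]) if k.any() else '')
m=(abs(Q[:,2]-.023)<.002)&(Q[:,0]>-.12)&(Q[:,0]<-.045)
for y in np.arange(0.03,.28,.03):
    k=m&(Q[:,1]>y)&(Q[:,1]<y+.03); print('rail',y,k.sum(),np.percentile(Q[k,0],[2,98]))
k=(abs(Q[:,2]-.023)<.002)&(Q[:,0]>-.1)&(Q[:,0]<-.07);print(np.percentile(Q[k,1],[1,99]))
k=(Q[:,2]>.072)&(Q[:,1]>.2)&(Q[:,1]<.26)&(Q[:,0]<-.05);print('knob',Q[k].min(0),Q[k].max(0),np.median(Q[k],0))
k=(Q[:,2]>.1)&(Q[:,1]>.08)&(Q[:,1]<.15)&(Q[:,0]<-.05);print('lever',np.percentile(Q[k],[2,98],axis=0))
k=(Q[:,2]>.155)&(Q[:,1]<.03)&(Q[:,0]<-.05);print('tab',k.sum(),np.percentile(Q[k],[2,98],axis=0))
E
```

```text
wall 0.0 87 [-0.028  -0.0269 -0.0253]
wall 0.03 92 [-0.0277 -0.0266 -0.025 ]
wall 0.06 97 [-0.0275 -0.0261 -0.0245]
wall 0.09 103 [-0.027  -0.0258 -0.0241]
wall 0.12 111 [-0.0266 -0.0255 -0.0237]
wall 0.15 111 [-0.0262 -0.0252 -0.0234]
wall 0.18 118 [-0.0259 -0.0248 -0.0231]
wall 0.21 129 [-0.0256 -0.0244 -0.0228]
wall 0.24 132 [-0.0252 -0.024  -0.0224]
wall 0.27 94 [-0.0249 -0.0237 -0.0221]
rail 0.03 757 [-0.1003 -0.066 ]
rail 0.06 704 [-0.1004 -0.0668]
rail 0.09 253 [-0.1074 -0.0652]
rail 0.12 1122 [-0.1062 -0.0647]
rail 0.15 1162 [-0.1058 -0.0647]
rail 0.18 1212 [-0.1054 -0.0639]
rail 0.21 344 [-0.1059 -0.0632]
rail 0.24 163 [-0.1055 -0.0625]
rail 0.27 195 [-0.1046 -0.0637]
[-0.2632  0.2737]
knob [-0.1017  0.2188  0.072 ] [-0.0674  0.2528  0.0767] [-0.0843  0.2357  0.0743]
lever [[-0.1541  0.0815  0.2511]
 [-0.1347  0.1489  0.3557]]
tab 521 [[-0.1395 -0.0016  0.1552]
 [-0.0776  0.0299  0.3346]]
```

```bash
cat >> h.py <<'E'
try:
    _d=np.load('lane.npz'); L,o=_d['L'],_d['o']
except Exception: pass
def l2w(p): return o+L@np.array(p)
def w2l(p): return (np.asarray(p)-o)@L
np.set_printoptions(precision=4,suppress=True)
E
python3 - <<'E'
from h import *
o2=o+L@np.array([-.002,0.001,0]);o2[2]=.05; L2=laneR(.073); np.savez('lane.npz',L=L2,o=o2)
E
python3 - <<'E'
from h import *
print(o)
c=load('w1');Q=w2l(cloud(c));P=cloud(c)
W=Q.reshape(-1,3)
m=(abs(W[:,2]-.028)<.003)&(W[:,0]>-.04)&(W[:,0]<-.015)
for y in (0.,.25):
    k=m&(W[:,1]>y)&(W[:,1]<y+.03); print(np.percentile(W[k],[5,50,95],axis=0)[:,0])
img=c['img'].astype(int)
red=(img[...,0]>150)&(img[...,1]<70)&(img[...,2]<70)
k=red&(np.mgrid[0:400,0:640][1]>380)&(np.mgrid[0:400,0:640][1]<420)
print('tab',np.percentile(Q[k],[3,50,97],axis=0),k.sum())
k=red&(np.mgrid[0:400,0:640][1]>250)&(np.mgrid[0:400,0:640][1]<290)
print('lever',np.percentile(Q[k],[3,50,97],axis=0),k.sum())
k=(img[...,0]>150)&(img[...,1]<120)&(img[...,2]<60)&(np.mgrid[0:400,0:640][0]<60)&(np.mgrid[0:400,0:640][1]<410)&(img[...,1]>50)
print('gate',np.percentile(Q[k],[2,50,98],axis=0)); 
for u,v in [(683,340),(683,460),(520,320),(700,310),(700,500),(560,300),(560,400),(625,450),(640,470),(575,450),(590,450),(610,380),(640,380)]:
    a,b=240+u/4.4,v/4.4; print(u,v,w2l(px2w(c,a,b,win=0)))
E
```

```text
[ 0.644 -0.047  0.05 ]
[-0.0261 -0.0249 -0.0234]
[-0.0261 -0.0249 -0.0233]
tab [[nan nan nan]
 [nan nan nan]
 [nan nan nan]] 394
lever [[-0.0958  0.1018  0.0946]
 [-0.086   0.1066  0.1317]
 [-0.0755  0.1087  0.1334]] 157
gate [[nan nan nan]
 [nan nan nan]
 [nan nan nan]]
683 340 [-0.0753  0.0063  0.1516]
683 460 [-0.0957  0.0013  0.141 ]
520 320 [-0.0675  0.0268  0.1243]
700 310 [-0.0493 -0.0874 -0.0307]
700 500 [-0.1062 -0.088  -0.0321]
560 300 [-0.0525 -0.0175  0.0316]
560 400 [-0.0771 -0.0161  0.0334]
625 450 [-0.0911 -0.0276  0.0481]
640 470 [-0.0963 -0.0302  0.0512]
575 450 [-0.09   -0.0191  0.0356]
590 450 [-0.0903 -0.0222  0.0381]
610 380 [-0.0734 -0.0272  0.0402]
640 380 [-0.0745 -0.0308  0.0505]
```

```bash
cat >> h.py <<'E'
def go(target,yaw=None,tilt=None):
    """print tool-frame deltas (mm) to world target, now (before turn) and after turn"""
    ob=robot.get_obs(); Rt=R.from_quat(ob['tool_rot']); 
    d=np.asarray(target)-ob['position']
    if yaw is not None:
        Rn=R.from_matrix(np.c_[[np.cos(yaw),np.sin(yaw),0],[np.sin(yaw),-np.cos(yaw),0],[0,0,-1]])
        print('turn',(Rt.inv()*Rn).as_rotvec()); 
        print('mm after turn',Rn.inv().apply(d)*1000)
    print('mm now',Rt.inv().apply(d)*1000,'pos',ob['position'],'yaw',np.arctan2(*Rt.as_matrix()[[1,0],0]),'F',ob['ft_force'],'w',ob['grip_width'],'t',ob['time'])
def lw(x,yh,z): # lane-horizontal coords -> world (z world)
    a=.073; return np.array([o[0]+x*np.cos(a)-yh*np.sin(a),o[1]+x*np.sin(a)+yh*np.cos(a),z])
E
python3 - <<'E'
from h import *
go(lw(.005,-.115,.2),.073)
print(lw(.005,-.115,.09))
E
```

```text
turn [ 0.0004  0.0003 -0.075 ]
mm after turn [172.5448 155.9297 100.5148]
mm now [183.7745 142.5241 100.5126] pos [ 0.474  -0.0184  0.3005] yaw -0.0020024966951017824 F [ 0.0037 -0.3561  0.2989] w 0.08670916899401113 t 2.15
[ 0.6574 -0.1613  0.09  ]
```

```bash
python3 -m inch '[{"ax":0,"ay":0,"az":-0.075,"dx":0,"dy":0,"dz":0,"gripper":0},{"ax":0,"ay":0,"az":0,"dx":34.5,"dy":31.2,"dz":0,"gripper":0},{"ax":0,"ay":0,"az":0,"dx":34.5,"dy":31.2,"dz":0,"gripper":0},{"ax":0,"ay":0,"az":0,"dx":34.5,"dy":31.2,"dz":0,"gripper":0},{"ax":0,"ay":0,"az":0,"dx":34.5,"dy":31.2,"dz":0,"gripper":0},{"ax":0,"ay":0,"az":0,"dx":34.5,"dy":31.2,"dz":0,"gripper":0}]'; python3 -m inch '[{"ax":0,"ay":0,"az":0,"dx":0,"dy":0,"dz":42,"gripper":0},{"ax":0,"ay":0,"az":0,"dx":0,"dy":0,"dz":42,"gripper":0},{"ax":0,"ay":0,"az":0,"dx":0,"dy":0,"dz":42,"gripper":0},{"ax":0,"ay":0,"az":0,"dx":0,"dy":0,"dz":42,"gripper":0},{"ax":0,"ay":0,"az":0,"dx":0,"dy":0,"dz":42,"gripper":0},{"ax":0,"ay":0,"az":0,"dx":0,"dy":0,"dz":0,"gripper":0},{"ax":0,"ay":0,"az":0,"dx":0,"dy":0,"dz":0,"gripper":0}]';  python3 - <<'E'
from h import *
go(lw(.005,-.037,.09),.073)
snap('wrist','w2');snap('top','t2');crop('t2',225,125,465,285,3.3,'t2c')
E
```

```text
time: 2.75
position: [0.6583, -0.1638, 0.3004]
tool_rot: [0.999, 0.035, -0.0, 0.0]
ft_force: [1.1, -1.1, -0.9]
grip_width: 0.0472
time: 3.45
position: [0.6574, -0.1616, 0.0904]
tool_rot: [0.999, 0.036, -0.001, -0.0]
ft_force: [0.4, 0.0, 0.3]
grip_width: 0.0008
turn [-0.0006  0.0013 -0.0007]
mm after turn [  0.0761 -78.2752   0.3552]
mm now [  0.018  -78.275    0.4016] pos [ 0.6574 -0.1616  0.0904] yaw 0.07225237444253703 F [0.3794 0.0014 0.2725] w 0.0008177732628174787 t 3.45
```

View pics/w2.png

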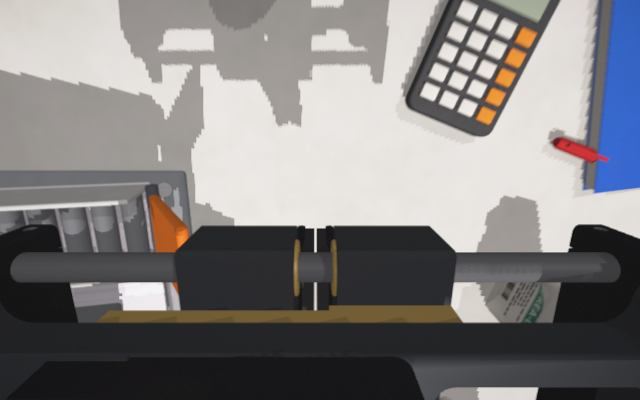

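View pics/t2c.png

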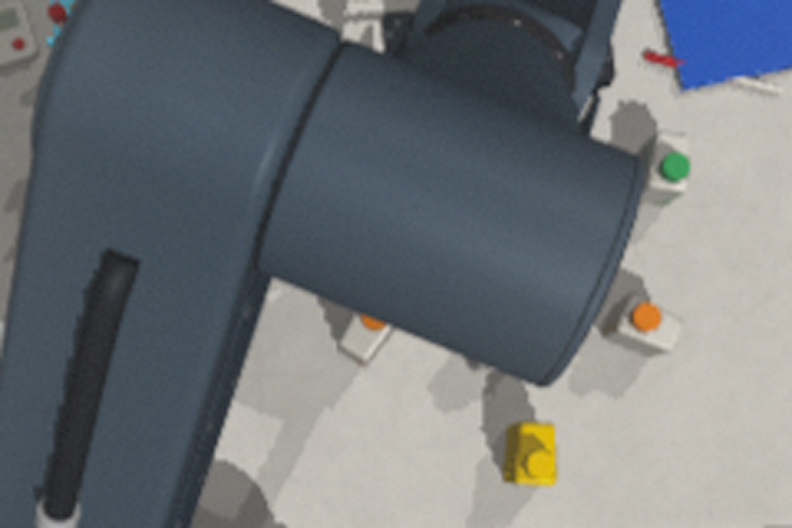

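```bash
python3 -m inch '[{"ax":0,"ay":0,"az":0,"dx":0,"dy":-10,"dz":0,"gripper":0},{"ax":0,"ay":0,"az":0,"dx":0,"dy":-10,"dz":0,"gripper":0},{"ax":0,"ay":0,"az":0,"dx":0,"dy":-10,"dz":0,"gripper":0},{"ax":0,"ay":0,"az":0,"dx":0,"dy":-10,"dz":0,"gripper":0},{"ax":0,"ay":0,"az":0,"dx":0,"dy":-10,"dz":0,"gripper":0},{"ax":0,"ay":0,"az":0,"dx":0,"dy":-10,"dz":0,"gripper":0},{"ax":0,"ay":0,"az":0,"dx":0,"dy":-8,"dz":0,"gripper":0}]'; python3 -m inch '[{"ax":0,"ay":0,"az":0,"dx":0,"dy":-4,"dz":0,"gripper":0},{"ax":0,"ay":0,"az":0,"dx":0,"dy":-3,"dz":0,"gripper":0}]';python3 -m inch '[{"ax":0,"ay":0,"az":0,"dx":0,"dy":-2,"dz":0,"gripper":0},{"ax":0,"ay":0,"az":0,"dx":0,"dy":-1,"dz":0,"gripper":0}]'
```

```text
time: 4.25
position: [0.655, -0.0944, 0.0935]
tool_rot: [0.999, 0.038, 0.003, 0.003]
ft_force: [1.1, -2.6, 2.9]
grip_width: 0.0007
time: 4.45
position: [0.6529, -0.0847, 0.091]
tool_rot: [0.999, 0.038, 0.001, 0.0]
ft_force: [0.5, -1.3, 1.5]
grip_width: 0.0006
time: 4.65
position: [0.6528, -0.084, 0.0908]
tool_rot: [0.999, 0.038, 0.001, 0.002]
ft_force: [0.0, -8.2, 4.2]
grip_width: 0.0002
```

```bash
python3 -m inch '[{"ax":0,"ay":0,"az":0,"dx":0,"dy":-1,"dz":0,"gripper":0},{"ax":0,"ay":0,"az":0,"dx":0,"dy":0,"dz":0,"gripper":0}]';python3 -m inch '[{"ax":0,"ay":0,"az":0,"dx":0,"dy":-1.5,"dz":0,"gripper":0},{"ax":0,"ay":0,"az":0,"dx":0,"dy":0,"dz":0,"gripper":0}]'
```

```text
time: 4.85
position: [0.6528, -0.084, 0.0908]
tool_rot: [0.999, 0.038, 0.001, 0.002]
ft_force: [0.9, -8.8, 3.6]
grip_width: 0.0003
time: 5.05
position: [0.6529, -0.0839, 0.0909]
tool_rot: [0.999, 0.038, 0.001, 0.004]
ft_force: [-0.4, -12.9, 3.7]
grip_width: 0.0005
```

```bash
python3 -m inch '[{"ax":0,"ay":0,"az":0,"dx":0,"dy":15,"dz":0,"gripper":0},{"ax":0,"ay":0,"az":0,"dx":0,"dy":15,"dz":-5,"gripper":0},{"ax":0,"ay":0,"az":0,"dx":0,"dy":0,"dz":-45,"gripper":0},{"ax":0,"ay":0,"az":0,"dx":0,"dy":0,"dz":-45,"gripper":0},{"ax":0,"ay":0,"az":0,"dx":0,"dy":0,"dz":-45,"gripper":0},{"ax":0,"ay":0,"az":0,"dx":0,"dy":0,"dz":-45,"gripper":0},{"ax":0,"ay":0,"az":0,"dx":0,"dy":0,"dz":0,"gripper":0}]';  python3 - <<'E'
from h import *
c=snap('wrist','w3');snap('scene','s3');crop('s3',240,140,420,260,4.4,'s3c')
go(lw(-.085,.12,.3),.073)
E
```

```text
time: 5.75
position: [0.658, -0.1108, 0.2836]
tool_rot: [0.999, 0.037, 0.007, 0.002]
ft_force: [0.8, -0.0, 1.0]
grip_width: 0.0009
turn [ 0.     -0.0018  0.0016]
mm after turn [ -90.6949 -183.2332  -23.2795]
mm now [ -90.356  -183.3793  -23.4464] pos [ 0.6543 -0.1097  0.2767] yaw 0.07462096473240373 F [ 0.1216  0.3761 -0.5529] w 0.0004534292324425686 t 5.85
```

View pics/w3.png

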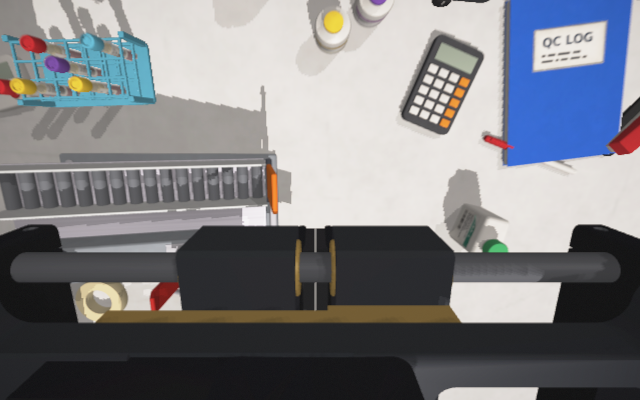

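View pics/s3c.png

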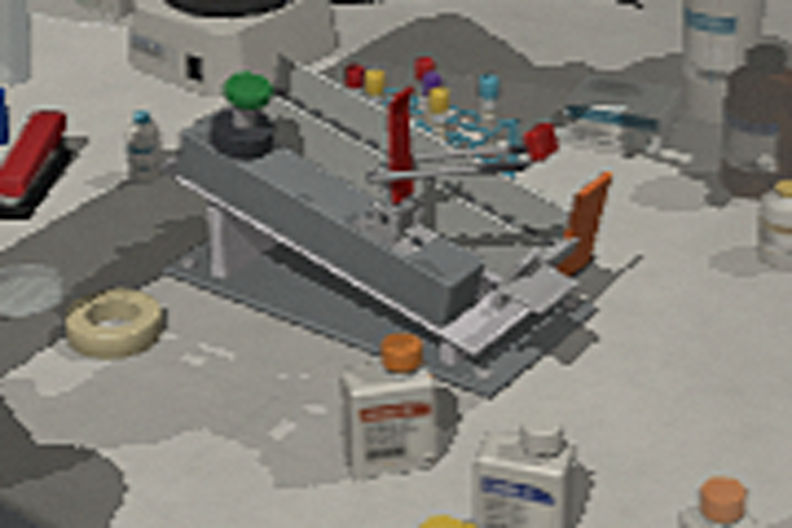

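```bash
python3 -m inch '[{"ax":0,"ay":0,"az":0,"dx":-18.2,"dy":-36.6,"dz":-4.7,"gripper":0},{"ax":0,"ay":0,"az":0,"dx":-18.2,"dy":-36.6,"dz":-4.7,"gripper":0},{"ax":0,"ay":0,"az":0,"dx":-18.2,"dy":-36.6,"dz":-4.7,"gripper":0},{"ax":0,"ay":0,"az":0,"dx":-18.2,"dy":-36.6,"dz":-4.7,"gripper":0},{"ax":0,"ay":0,"az":0,"dx":-18.2,"dy":-36.6,"dz":-4.7,"gripper":0},{"ax":0,"ay":0,"az":0,"dx":0,"dy":0,"dz":0,"gripper":0},{"ax":0,"ay":0,"az":0,"dx":0,"dy":0,"dz":0,"gripper":0}]';  python3 - <<'E'
from h import *
c=snap('wrist','w4')
go(lw(-.085,.12,.172),.073)
E
```

```text
time: 6.55
position: [0.5484, 0.0669, 0.2974]
tool_rot: [0.999, 0.038, -0.002, -0.0]
ft_force: [0.0, -0.9, 0.7]
grip_width: 0.0004
turn [-0.0002  0.0031  0.0022]
mm after turn [  1.3843  -0.3194 125.4737]
mm now [  1.7685  -0.2925 125.4689] pos [0.5492 0.066  0.2975] yaw 0.0752368803858229 F [ 0.5203 -0.0379 -0.0391] w 0.0005794669647286461 t 6.6
```

View pics/w4.png

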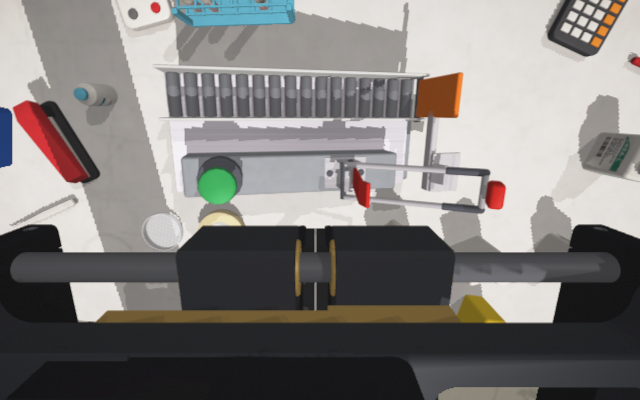

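```bash
cat >> h.py <<'E'
def redpts(c,u0,u1,v0,v1):
    im=c['img'][v0:v1,u0:u1].astype(int); P=cloud(c)[v0:v1,u0:u1]
    k=(im[...,0]>90)&(im[...,1]<.45*im[...,0])&(im[...,2]<.45*im[...,0])&~np.isnan(P[...,0])
    return w2l(P[k])
E
python3 - <<'E'
from h import *
c=load('w4')
q=redpts(c,340,380,160,215); q=q[q[:,2]>.05]; print(len(q))
for z in np.arange(.06,.14,.01):
    k=(q[:,2]>=z)&(q[:,2]<z+.01)
    if k.any(): print(z,k.sum(),q[k].min(0),q[k].max(0))
q=redpts(c,480,515,170,215);q=q[q[:,2]>.1];print('tab',np.percentile(q,[3,50,97],axis=0))
# gate
im=c['img'].astype(int);P=w2l(cloud(c));k=(im[...,0]>120)&(im[...,1]<.65*im[...,0])&(im[...,1]>.3*im[...,0])&(im[...,2]<.3*im[...,0]);k[:,:400]=0;k[:,470:]=0;k[:60]=0;k[130:]=0
g=P[k];g=g[~np.isnan(g[:,0])];A=np.c_[g[:,2],np.ones(len(g))];w=np.ones(len(g),bool)
print('gate',np.percentile(g,[2,50,98],axis=0))
E
```

```text
388
0.06 3 [-0.0742  0.095   0.0601] [-0.0737  0.0964  0.0671]
0.06999999999999999 17 [-0.0898  0.0965  0.0708] [-0.0739  0.1016  0.0799]
0.07999999999999999 23 [-0.1006  0.0863  0.0809] [-0.0739  0.1037  0.0889]
0.08999999999999998 24 [-0.0884  0.1022  0.0918] [-0.0739  0.1062  0.0992]
0.09999999999999998 26 [-0.0894  0.1044  0.1001] [-0.0737  0.109   0.1098]
0.10999999999999997 37 [-0.0898  0.1069  0.1107] [-0.0738  0.1113  0.1196]
0.11999999999999997 138 [-0.0939  0.1087  0.12  ] [-0.0737  0.1118  0.1299]
0.12999999999999995 120 [-0.0951  0.1055  0.13  ] [-0.0741  0.1101  0.1335]
tab [[-0.0937 -0.0015  0.1488]
 [-0.0831  0.0043  0.1567]
 [-0.074   0.008   0.16  ]]
gate [[-0.0195 -0.0069  0.0078]
 [ 0.0008 -0.0028  0.0523]
 [ 0.0196 -0.0019  0.0782]]
```

```bash
python3 -m inch '[{"ax":0,"ay":0,"az":0,"dx":1.5,"dy":0,"dz":42,"gripper":0},{"ax":0,"ay":0,"az":0,"dx":0,"dy":0,"dz":42,"gripper":0},{"ax":0,"ay":0,"az":0,"dx":0,"dy":0,"dz":41,"gripper":0},{"ax":0,"ay":0,"az":0,"dx":0,"dy":0,"dz":0,"gripper":0}]'; python3 -m inch '[{"ax":0,"ay":0,"az":0,"dx":0,"dy":7,"dz":0,"gripper":0},{"ax":0,"ay":0,"az":0,"dx":0,"dy":7,"dz":0,"gripper":0},{"ax":0,"ay":0,"az":0,"dx":0,"dy":7,"dz":0,"gripper":0},{"ax":0,"ay":0,"az":0,"dx":0,"dy":7,"dz":0,"gripper":0},{"ax":0,"ay":0,"az":0,"dx":0,"dy":6,"dz":0,"gripper":0},{"ax":0,"ay":0,"az":0,"dx":0,"dy":0,"dz":0,"gripper":0}]';  python3 - <<'E'
from h import *
c=snap('wrist','w5')
go(lw(-.085,.085,.172),.073)
q=redpts(c,300,640,0,260); 
import sys
t=q[(q[:,1]<.03)&(q[:,1]>-.06)&(abs(q[:,0]+.085)<.02)&(q[:,2]>.05)];print('tab',np.percentile(t,[3,50,97],axis=0))
q=q[(q[:,2]>.05)&(q[:,1]>.05)&(q[:,1]<.15)&(abs(q[:,0]+.085)<.02)]
for z in np.arange(.06,.14,.01):
    k=(q[:,2]>=z)&(q[:,2]<z+.01)
    if k.any(): print(z,k.sum(),q[k].min(0),q[k].max(0))
snap('scene','s5');crop('s5',240,140,420,260,4.4,'s5c')
E
```

```text
time: 7.0
position: [0.5469, 0.0652, 0.1678]
tool_rot: [0.999, 0.036, -0.007, -0.001]
ft_force: [-0.1, -0.1, -0.8]
grip_width: 0.0005
time: 7.6
position: [0.5543, 0.0314, 0.1748]
tool_rot: [0.999, 0.037, 0.001, 0.0]
ft_force: [0.5, 1.0, -0.9]
grip_width: 0.0006
turn [ 0.0003 -0.0007  0.0011]
mm after turn [-0.9179  0.1927  2.5421]
mm now [-0.9199  0.191   2.5415] pos [0.554  0.0318 0.1745] yaw 0.07407354165478164 F [-0.2927  0.5702 -0.2113] w 0.00038594506847411224 t 7.65
tab [[-0.0801 -0.0058  0.1436]
 [-0.075   0.0001  0.1495]
 [-0.0736  0.0043  0.1561]]
0.06 31 [-0.0914  0.0944  0.0601] [-0.0738  0.0953  0.0697]
0.06999999999999999 54 [-0.0849  0.0929  0.0704] [-0.0737  0.097   0.0797]
0.07999999999999999 43 [-0.0812  0.0946  0.0805] [-0.0736  0.0983  0.09  ]
0.08999999999999998 40 [-0.0774  0.0956  0.0901] [-0.0736  0.0994  0.1   ]
0.09999999999999998 16 [-0.0747  0.0967  0.1001] [-0.0734  0.0997  0.1053]
```

View pics/w5.png

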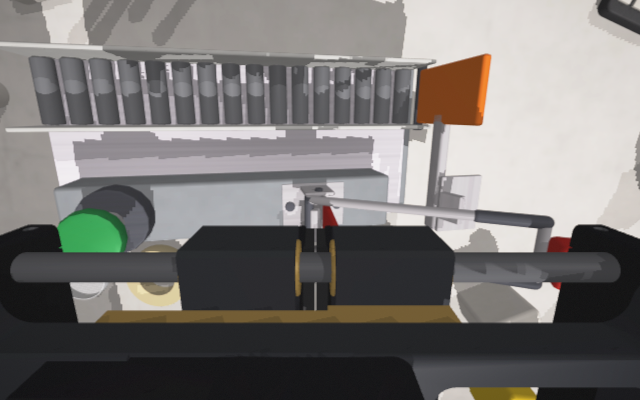

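View pics/s5c.png

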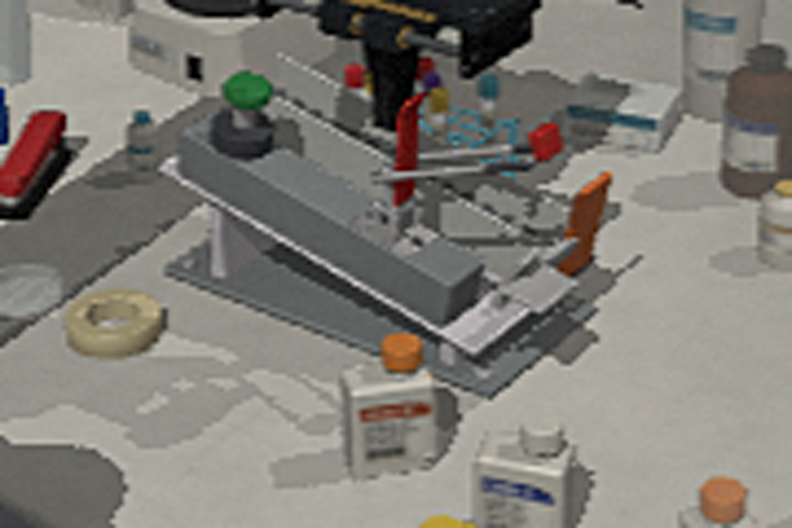

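```bash
python3 -m inch '[{"ax":0,"ay":0,"az":0,"dx":-1,"dy":5,"dz":1,"gripper":0},{"ax":0,"ay":0,"az":0,"dx":0,"dy":5,"dz":0,"gripper":0},{"ax":0,"ay":0,"az":0,"dx":0,"dy":3,"dz":0,"gripper":0},{"ax":0,"ay":0,"az":0,"dx":0,"dy":0,"dz":0,"gripper":0}]';  python3 - <<'E'
from h import *
c=snap('wrist','w6')
go(lw(-.085,.072,.172),.073)
q=redpts(c,300,640,0,260); 
t=q[(q[:,1]<.03)&(q[:,1]>-.06)&(abs(q[:,0]+.085)<.02)&(q[:,2]>.05)];print('tab',np.percentile(t,[3,50,97],axis=0))
q=q[(q[:,2]>.05)&(q[:,1]>.05)&(q[:,1]<.15)&(abs(q[:,0]+.085)<.02)]
for z in np.arange(.06,.14,.01):
    k=(q[:,2]>=z)&(q[:,2]<z+.01)
    if k.any(): print(z,k.sum(),q[k].min(0),q[k].max(0))
E
```

```text
time: 8.1
position: [0.5537, 0.0188, 0.1729]
tool_rot: [0.999, 0.037, -0.0, 0.0]
ft_force: [-0.9, -0.2, -1.0]
grip_width: 0.0004
turn [0.0003 0.0002 0.0016]
mm after turn [0.2059 0.4128 0.9461]
mm now [0.2054 0.4129 0.9462] pos [0.5538 0.019  0.1729] yaw 0.07462158387965685 F [-0.5395 -0.9005 -0.6308] w 0.0006151479819586891 t 8.15
tab [[-0.0797 -0.013   0.1457]
 [-0.0745 -0.0056  0.1532]
 [-0.0735 -0.0011  0.1595]]
0.06 91 [-0.0922  0.0901  0.0602] [-0.0741  0.0916  0.0696]
0.06999999999999999 106 [-0.0881  0.0875  0.07  ] [-0.0737  0.0909  0.08  ]
0.07999999999999999 89 [-0.0852  0.0873  0.0801] [-0.0734  0.0904  0.0899]
0.08999999999999998 72 [-0.0819  0.0866  0.09  ] [-0.0736  0.0899  0.1   ]
0.09999999999999998 43 [-0.0766  0.0861  0.1003] [-0.0736  0.0892  0.1098]
0.10999999999999997 2 [-0.0736  0.0864  0.1113] [-0.0735  0.0869  0.1114]
```

```bash
python3 -m inch '[{"ax":0,"ay":0,"az":0,"dx":0,"dy":-12,"dz":0,"gripper":0},{"ax":0,"ay":0,"az":0,"dx":0,"dy":-18,"dz":-35,"gripper":0},{"ax":0,"ay":0,"az":0,"dx":0,"dy":0,"dz":-45,"gripper":0},{"ax":0,"ay":0,"az":0,"dx":-20,"dy":15,"dz":-40,"gripper":0},{"ax":0,"ay":0,"az":0,"dx":-40,"dy":20,"dz":0,"gripper":0},{"ax":0,"ay":0,"az":0,"dx":-40,"dy":20,"dz":0,"gripper":0},{"ax":0,"ay":0,"az":0,"dx":0,"dy":0,"dz":0,"gripper":0}]';  python3 - <<'E'
from h import *
c=snap('wrist','w7')
crop('w7',290,40,490,170,4,'w7c')
E
```

```text
time: 8.85
position: [0.4504, -0.013, 0.2928]
tool_rot: [0.999, 0.036, -0.003, -0.0]
ft_force: [0.1, 0.3, 0.3]
grip_width: 0.0004
```

View pics/w7.png

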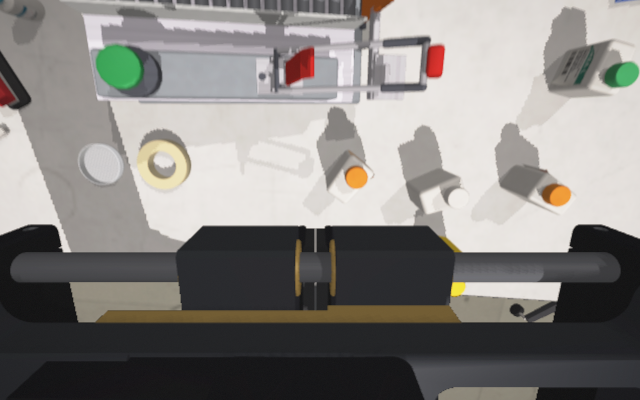

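View pics/w7c.png

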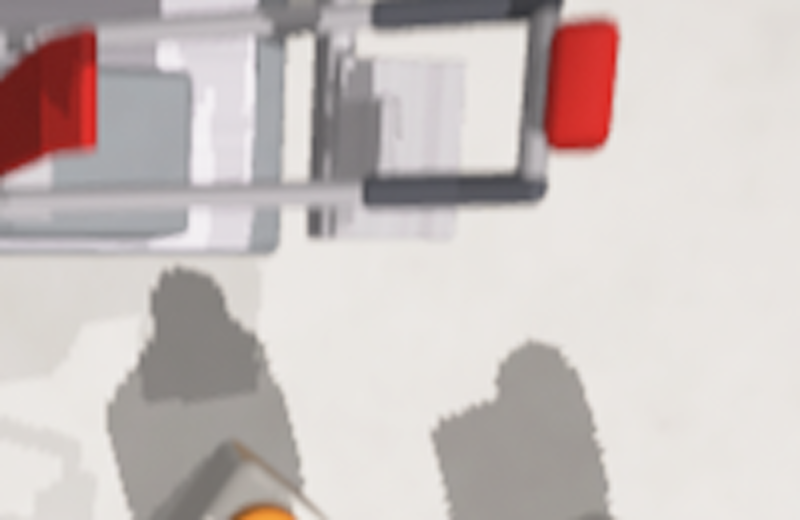

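```bash
python3 - <<'E'
from h import *
c=load('w7')
for u,v,n in [(585,80,'tab'),(560,85,'tabtop up edge'),(610,85,'tabtop dn edge'),(585,30,'t x+'),(585,140,'t x-'),(538,60,'bar'),(538,150,'bar'),(360,120,'nose'),(350,120,'nose'),(372,120,'nosetip'),(395,120,'ledge'),(420,120,'ledge'),(450,120,'ledge end'),(420,200,'ledge'),(360,220,'ledge'),(330,220,'arm'),(420,65,'ledge x+'),(85,90,'lever')]:
    p=px2w(c,290+u/4,40+v/4,win=0); print(n,p,w2l(p))
E
```

```text
tab [ 0.5625 -0.0918  0.2079] [-0.0846 -0.0049  0.1625]
tabtop up edge [ 0.5615 -0.0878  0.2069] [-0.0853 -0.0012  0.1606]
tabtop dn edge [ 0.5623 -0.0971  0.2062] [-0.0852 -0.0104  0.1619]
t x+ [ 0.5711 -0.091   0.2061] [-0.076  -0.0051  0.1607]
t x- [ 0.5526 -0.094   0.2065] [-0.0946 -0.0067  0.1615]
bar [ 0.5686 -0.0885  0.1893] [-0.0783 -0.006   0.1437]
bar [ 0.5524 -0.0911  0.1894] [-0.0946 -0.0074  0.1441]
nose [ 0.5667 -0.0708  0.1049] [-0.0789 -0.0062  0.0575]
nose [ 0.5671 -0.069   0.1   ] [-0.0783 -0.0056  0.0523]
nosetip [ 0.5666 -0.0734  0.1073] [-0.0792 -0.0083  0.0603]
ledge [ 0.5669 -0.0791  0.108 ] [-0.0793 -0.0137  0.0622]
ledge [ 0.5702 -0.0902  0.0872] [-0.0767 -0.0291  0.0443]
ledge end [ 0.571  -0.0986  0.086 ] [-0.0766 -0.0376  0.0448]
ledge [ 0.5421 -0.0711  0.1815] [-0.1035  0.0112  0.1321]
ledge [nan nan nan] [nan nan nan]
arm [ 0.5426 -0.0683  0.0913] [-0.1028 -0.0049  0.0432]
ledge x+ [ 0.5839 -0.0883  0.0871] [-0.0629 -0.0282  0.044 ]
lever [ 0.5557 -0.0016  0.1967] [-0.0847  0.0812  0.1327]
```

```bash
python3 - <<'E'
from h import *
print(robot.get_obs()['q'])
go(lw(-.085,-.046,.26),.073+np.pi/2)
go(lw(-.085,-.046,.26),.073-np.pi/2)
E
```

```text
[-0.2753  0.2037  1.7474  0.0002  1.1914  1.2225]
turn [-0.001   0.0003 -1.5708]
mm after turn [-94.0747 102.3804  33.2362]
mm now [102.4096  94.0867  33.1122] pos [ 0.4537 -0.0127  0.2932] yaw 0.07296928346224496 F [ 1.0387 -0.1196  0.3364] w 0.00043052045278781564 t 8.9
turn [0.0003 0.001  1.5708]
mm after turn [  94.0747 -102.3804   33.2362]
mm now [102.4096  94.0867  33.1122] pos [ 0.4537 -0.0127  0.2932] yaw 0.07296928346224496 F [ 1.0387 -0.1196  0.3364] w 0.00043052045278781564 t 8.9
```

```bash
python3 -m inch '[{"ax":0,"ay":0,"az":-0.143,"dx":0,"dy":0,"dz":0,"gripper":0},{"ax":0,"ay":0,"az":-0.143,"dx":0,"dy":0,"dz":0,"gripper":0},{"ax":0,"ay":0,"az":-0.143,"dx":0,"dy":0,"dz":0,"gripper":0},{"ax":0,"ay":0,"az":-0.143,"dx":0,"dy":0,"dz":0,"gripper":0},{"ax":0,"ay":0,"az":-0.143,"dx":0,"dy":0,"dz":0,"gripper":0},{"ax":0,"ay":0,"az":-0.143,"dx":0,"dy":0,"dz":0,"gripper":0},{"ax":0,"ay":0,"az":-0.143,"dx":0,"dy":0,"dz":0,"gripper":0},{"ax":0,"ay":0,"az":-0.143,"dx":0,"dy":0,"dz":0,"gripper":0}]' >/dev/null;  python3 -m inch '[{"ax":0,"ay":0,"az":-0.143,"dx":0,"dy":0,"dz":0,"gripper":0},{"ax":0,"ay":0,"az":-0.143,"dx":0,"dy":0,"dz":0,"gripper":0},{"ax":0,"ay":0,"az":-0.141,"dx":0,"dy":0,"dz":0,"gripper":0},{"ax":0,"ay":0,"az":0,"dx":-31,"dy":34,"dz":5,"gripper":0},{"ax":0,"ay":0,"az":0,"dx":-31,"dy":34,"dz":5,"gripper":0},{"ax":0,"ay":0,"az":0,"dx":-31,"dy":34,"dz":5,"gripper":0},{"ax":0,"ay":0,"az":0,"dx":0,"dy":0,"dz":0,"gripper":0},{"ax":0,"ay":0,"az":0,"dx":0,"dy":0,"dz":0,"gripper":0}]'; python3 - <<'E'
from h import *
go(lw(-.085,-.046,.215),.073+np.pi/2)
E
```

```text
time: 10.5
position: [0.5657, -0.0977, 0.2769]
tool_rot: [0.68, 0.733, -0.0, -0.001]
ft_force: [-0.6, -0.5, -0.1]
grip_width: 0.0006
turn [-0.0012 -0.0013  0.002 ]
mm after turn [-1.1353 -3.1391 61.8887]
mm now [-1.2066 -3.0643 61.8911] pos [ 0.5657 -0.0977  0.2769] yaw 1.645795981008178 F [-0.5612 -0.4676 -0.1432] w 0.0006088429881276114 t 10.5
```

```bash
python3 -m inch '[{"ax":0,"ay":0,"az":0,"dx":-1,"dy":-3,"dz":30,"gripper":0},{"ax":0,"ay":0,"az":0,"dx":0,"dy":0,"dz":30,"gripper":0},{"ax":0,"ay":0,"az":0,"dx":-2,"dy":0,"dz":12,"gripper":0},{"ax":0,"ay":0,"az":0,"dx":-2,"dy":0,"dz":12,"gripper":0},{"ax":0,"ay":0,"az":0,"dx":-2,"dy":0,"dz":12,"gripper":0},{"ax":0,"ay":0,"az":0,"dx":0,"dy":0,"dz":12,"gripper":0}]'; python3 -m inch '[{"ax":0,"ay":0,"az":0,"dx":0,"dy":0,"dz":12,"gripper":0},{"ax":0,"ay":0,"az":0,"dx":0,"dy":0,"dz":12,"gripper":0},{"ax":0,"ay":0,"az":0,"dx":0,"dy":0,"dz":10,"gripper":0},{"ax":0,"ay":0,"az":0,"dx":0,"dy":0,"dz":0,"gripper":0}]'; python3 - <<'E'
from h import *
go(lw(-.085,-.051,.106),.073+np.pi/2)
snap('scene','s8');crop('s8',240,120,440,250,4,'s8c')
E
```

```text
time: 11.1
position: [0.563, -0.1058, 0.1702]
tool_rot: [0.68, 0.733, 0.0, 0.001]
ft_force: [0.3, 0.2, 0.4]
grip_width: 0.0002
time: 11.5
position: [0.5611, -0.1049, 0.1343]
tool_rot: [0.68, 0.733, -0.001, -0.002]
ft_force: [-0.7, 1.4, 0.3]
grip_width: 0.0006
turn [-0.003  -0.0015  0.0019]
mm after turn [ 0.7089  1.9642 28.3405]
mm now [ 0.6615  2.0509 28.3355] pos [ 0.5611 -0.1049  0.1343] yaw 1.6457183424289594 F [-0.7493  1.3989  0.2807] w 0.0005669304881910765 t 11.5
```

View pics/s8c.png

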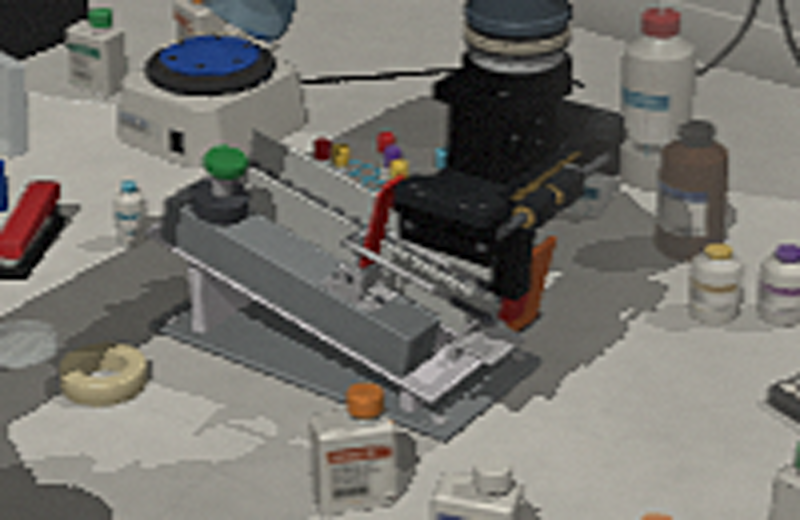

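```bash
python3 -m inch '[{"ax":0,"ay":0,"az":0,"dx":0,"dy":2,"dz":7,"gripper":0},{"ax":0,"ay":0,"az":0,"dx":0,"dy":0,"dz":7,"gripper":0},{"ax":0,"ay":0,"az":0,"dx":0,"dy":0,"dz":6,"gripper":0},{"ax":0,"ay":0,"az":0,"dx":0,"dy":0,"dz":0,"gripper":0}]'; python3 -m inch '[{"ax":0,"ay":0,"az":0,"dx":0,"dy":0,"dz":4,"gripper":0},{"ax":0,"ay":0,"az":0,"dx":0,"dy":0,"dz":0,"gripper":0}]';python3 -m inch '[{"ax":0,"ay":0,"az":0,"dx":0,"dy":0,"dz":3,"gripper":0},{"ax":0,"ay":0,"az":0,"dx":0,"dy":0,"dz":0,"gripper":0}]'; python3 - <<'E'
from h import *
go(lw(-.085,-.051,.106),.073+np.pi/2)
E
```

```text
time: 11.95
position: [0.5635, -0.105, 0.1151]
tool_rot: [0.68, 0.733, -0.0, -0.001]
ft_force: [-0.4, -0.5, 1.7]
grip_width: 0.0005
time: 12.15
position: [0.564, -0.1052, 0.1117]
tool_rot: [0.68, 0.733, -0.0, -0.0]
ft_force: [-0.1, 0.9, -0.5]
grip_width: 0.0001
time: 12.35
position: [0.564, -0.1052, 0.1088]
tool_rot: [0.68, 0.733, -0.0, -0.0]
ft_force: [-0.4, -0.2, -0.5]
grip_width: 0.0005
turn [-0.0003 -0.0001  0.002 ]
mm after turn [ 1.175  -0.9139  2.8457]
mm now [ 1.1764 -0.9106  2.8462] pos [ 0.564  -0.1052  0.1088] yaw 1.6457681396231445 F [-0.3986 -0.171  -0.5066] w 0.00047933203175920037 t 12.35
```

```bash
python3 -m inch '[{"ax":0,"ay":0,"az":0,"dx":0,"dy":0,"dz":3,"gripper":0},{"ax":0,"ay":0,"az":0,"dx":0,"dy":0,"dz":0,"gripper":0}]'; python3 -m inch '[{"ax":0,"ay":0,"az":0,"dx":0,"dy":0,"dz":3,"gripper":0},{"ax":0,"ay":0,"az":0,"dx":0,"dy":0,"dz":0,"gripper":0}]'; python3 - <<'E'
from h import *
snap('scene','s9');crop('s9',300,140,440,240,5.5,'s9c')
E
```

```text
time: 12.55
position: [0.5646, -0.1061, 0.1067]
tool_rot: [0.68, 0.733, -0.0, 0.001]
ft_force: [-0.7, -1.7, 3.6]
grip_width: 0.0003
time: 12.75
position: [0.5649, -0.1079, 0.1048]
tool_rot: [0.679, 0.734, -0.001, 0.002]
ft_force: [-3.3, -5.3, 9.9]
grip_width: 0.0003
```

View pics/s9c.png

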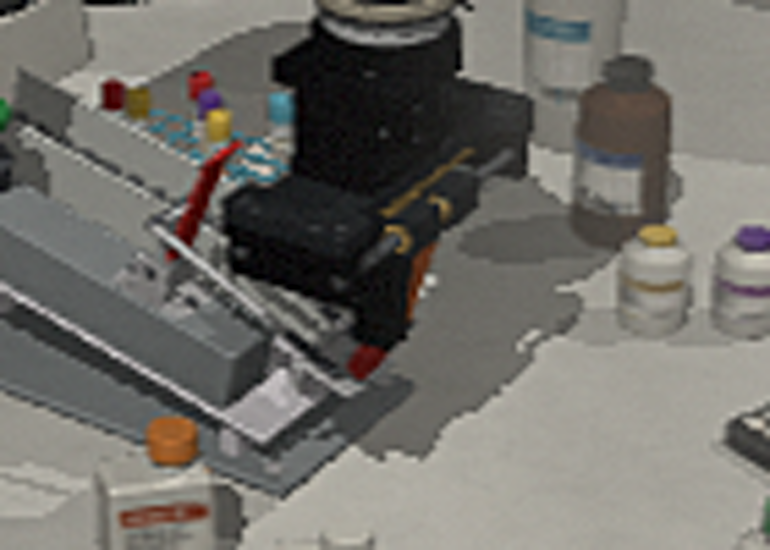

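```bash
python3 -m inch '[{"ax":0,"ay":0,"az":0,"dx":0,"dy":0,"dz":-10,"gripper":0},{"ax":0,"ay":0,"az":0,"dx":0,"dy":0,"dz":-40,"gripper":0},{"ax":0,"ay":0,"az":0,"dx":0,"dy":0,"dz":-45,"gripper":0},{"ax":0,"ay":0,"az":0,"dx":-25,"dy":0,"dz":-40,"gripper":0},{"ax":0,"ay":0,"az":0,"dx":-40,"dy":0,"dz":-20,"gripper":0},{"ax":0,"ay":0,"az":0,"dx":-40,"dy":0,"dz":0,"gripper":0},{"ax":0,"ay":0,"az":0,"dx":0,"dy":0,"dz":0,"gripper":0}]';  python3 - <<'E'
from h import *
c=snap('wrist','w10')
snap('scene','s10');crop('s10',270,140,410,240,5.5,'s10c')
E
```

```text
time: 13.5
position: [0.5732, -0.2149, 0.2596]
tool_rot: [0.682, 0.732, -0.0, 0.003]
ft_force: [0.1, 0.4, -0.3]
grip_width: 0.0008
```

View pics/w10.png

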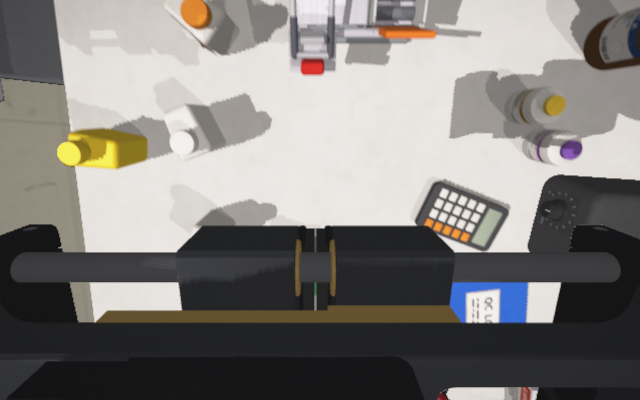

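View pics/s10c.png

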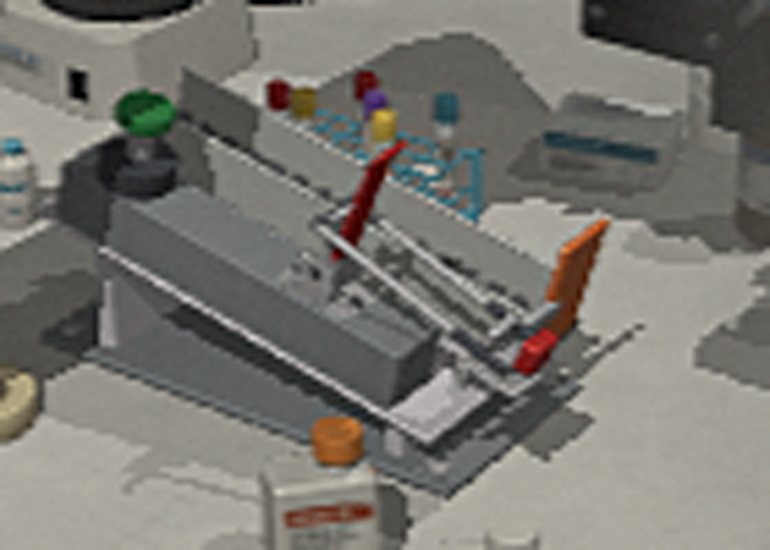

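```bash
python3 - <<'E'
from h import *
go(lw(-.085,.02,.26),.073+np.pi/2)
c=load('w10'); 
q=redpts(c,290,335,50,85); print('tab',np.percentile(q[q[:,2]>.03],[3,50,97],axis=0))
E
```

```text
turn [-0.0005 -0.0014  0.0001]
mm after turn [177.4002  -0.7866  -2.1662]
mm now [177.4032  -0.7655  -1.9136] pos [ 0.5715 -0.2101  0.2578] yaw 1.6439202050225727 F [ 0.5693  0.165  -0.034 ] w 0.00046637902794618367 t 13.6
tab [[-0.0951 -0.0427  0.0551]
 [-0.0858 -0.0367  0.0658]
 [-0.0764 -0.0321  0.0675]]
```

```bash
python3 -m inch '[{"ax":0,"ay":0,"az":0,"dx":44,"dy":-1,"dz":0,"gripper":0},{"ax":0,"ay":0,"az":0,"dx":44,"dy":0,"dz":0,"gripper":0},{"ax":0,"ay":0,"az":0,"dx":44,"dy":0,"dz":0,"gripper":0},{"ax":0,"ay":0,"az":0,"dx":44,"dy":0,"dz":0,"gripper":0},{"ax":0,"ay":0,"az":0,"dx":0,"dy":0,"dz":38,"gripper":0},{"ax":0,"ay":0,"az":0,"dx":0,"dy":0,"dz":38,"gripper":0},{"ax":0,"ay":0,"az":0,"dx":0,"dy":0,"dz":0,"gripper":0}]'; python3 - <<'E'
from h import *
go(lw(-.085,.078,.18),.073+np.pi/2)
E
```

```text
time: 14.3
position: [0.5528, -0.0312, 0.1774]
tool_rot: [0.679, 0.734, -0.003, -0.006]
ft_force: [-1.7, -0.8, 0.1]
grip_width: 0.0003
turn [-0.0123 -0.0048  0.0046]
mm after turn [55.5821  4.8355 -2.577 ]
mm now [55.5712  5.06   -2.3723] pos [ 0.5528 -0.0312  0.1774] yaw 1.6483535656777575 F [-1.6828 -0.7772  0.1006] w 0.00028737664719957827 t 14.3
```

```bash
python3 -m inch '[{"ax":0,"ay":0,"az":0,"dx":12,"dy":0,"dz":0,"gripper":0},{"ax":0,"ay":0,"az":0,"dx":12,"dy":0,"dz":0,"gripper":0},{"ax":0,"ay":0,"az":0,"dx":10,"dy":0,"dz":0,"gripper":0},{"ax":0,"ay":0,"az":0,"dx":10,"dy":0,"dz":0,"gripper":0},{"ax":0,"ay":0,"az":0,"dx":11,"dy":0,"dz":0,"gripper":0},{"ax":0,"ay":0,"az":0,"dx":0,"dy":0,"dz":0,"gripper":0}]'; python3 - <<'E'
from h import *
go(lw(-.085,.0995,.178),.073+np.pi/2)
snap('scene','s11');crop('s11',270,140,410,240,5.5,'s11c')
E
```

```text
time: 14.9
position: [0.5535, 0.0221, 0.1826]
tool_rot: [0.68, 0.734, 0.0, -0.0]
ft_force: [0.0, 0.3, -0.6]
grip_width: 0.0003
turn [ 0.0006 -0.0006  0.0035]
mm after turn [23.9998  0.2094  4.5506]
mm now [23.996   0.2915  4.5662] pos [0.5535 0.0221 0.1826] yaw 1.6473285438964076 F [ 0.0434  0.2729 -0.5937] w 0.0002637653129588344 t 14.9
```

View pics/s11c.png

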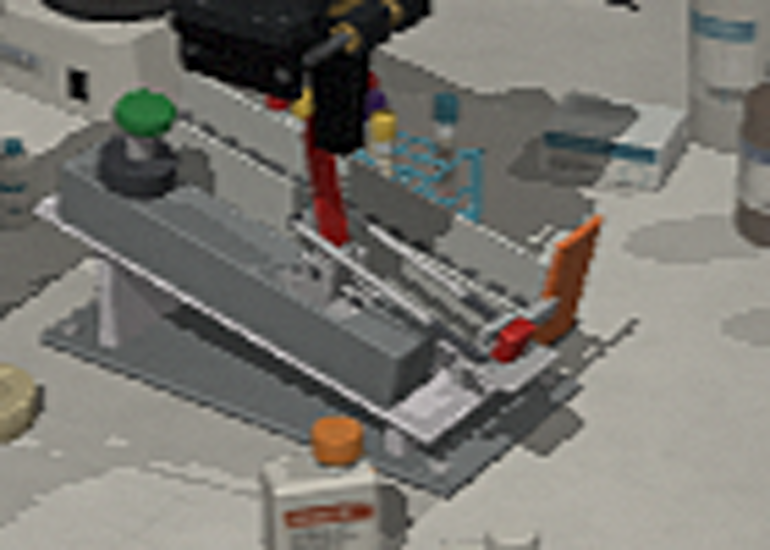

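```bash
python3 -m inch '[{"ax":0,"ay":0,"az":0,"dx":8,"dy":0,"dz":1.5,"gripper":0},{"ax":0,"ay":0,"az":0,"dx":8,"dy":0,"dz":1.5,"gripper":0},{"ax":0,"ay":0,"az":0,"dx":8,"dy":0,"dz":1.5,"gripper":0},{"ax":0,"ay":0,"az":0,"dx":7,"dy":0,"dz":1,"gripper":0},{"ax":0,"ay":0,"az":0,"dx":7,"dy":0,"dz":1,"gripper":0},{"ax":0,"ay":0,"az":0,"dx":6.5,"dy":0,"dz":1.5,"gripper":0},{"ax":0,"ay":0,"az":0,"dx":0,"dy":0,"dz":0,"gripper":0}]'; python3 - <<'E'
from h import *
go(lw(-.085,.140,.159),.073+np.pi/2)
snap('scene','s12');crop('s12',270,140,410,240,5.5,'s12c')
E
```

```text
time: 15.65
position: [0.5501, 0.0657, 0.1737]
tool_rot: [0.68, 0.733, 0.0, -0.0]
ft_force: [0.1, -2.0, -0.1]
grip_width: 0.0005
turn [-0.0004 -0.0006  0.0028]
mm after turn [20.7299  0.464  14.7279]
mm now [20.7199  0.5275 14.7399] pos [0.5501 0.0657 0.1737] yaw 1.6465558909072198 F [ 0.0919 -1.9689 -0.12  ] w 0.0005151757311832038 t 15.65
```

View pics/s12c.png

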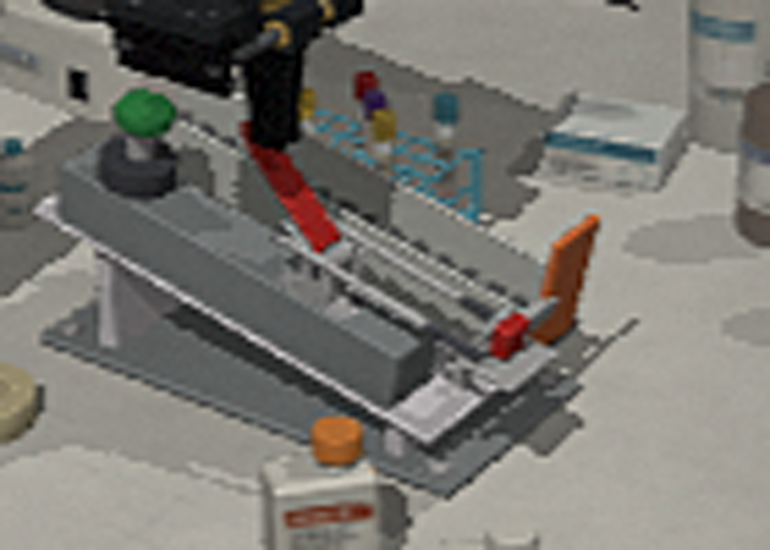

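```bash
python3 -m inch '[{"ax":0,"ay":0,"az":0,"dx":7,"dy":0,"dz":4,"gripper":0},{"ax":0,"ay":0,"az":0,"dx":7,"dy":0,"dz":5,"gripper":0},{"ax":0,"ay":0,"az":0,"dx":6,"dy":0,"dz":6,"gripper":0},{"ax":0,"ay":0,"az":0,"dx":3,"dy":0,"dz":4,"gripper":0},{"ax":0,"ay":0,"az":0,"dx":3,"dy":0,"dz":5,"gripper":0},{"ax":0,"ay":0,"az":0,"dx":3,"dy":0,"dz":5,"gripper":0},{"ax":0,"ay":0,"az":0,"dx":0,"dy":0,"dz":0,"gripper":0}]'; python3 - <<'E'
from h import *
go(lw(-.085,.155,.131),.073+np.pi/2)
snap('scene','s13');crop('s13',270,140,410,240,5.5,'s13c')
E
```

```text
time: 16.4
position: [0.5473, 0.0944, 0.1441]
tool_rot: [0.68, 0.733, -0.0, -0.001]
ft_force: [0.5, -0.6, -0.3]
grip_width: 0.0008
turn [-0.002  -0.0009  0.0023]
mm after turn [ 6.8938  1.1194 13.1255]
mm now [ 6.8792  1.1624 13.1295] pos [0.5473 0.0944 0.1441] yaw 1.6461284619859904 F [ 0.5361 -0.5734 -0.3018] w 0.0007789158341544769 t 16.4
```

View pics/s13c.png

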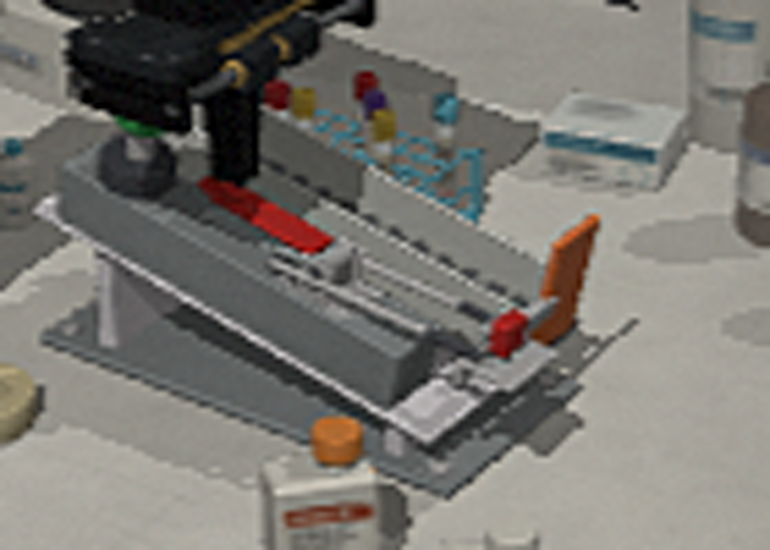

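```bash
python3 -m inch '[{"ax":0,"ay":0,"az":0,"dx":2,"dy":0,"dz":4,"gripper":0},{"ax":0,"ay":0,"az":0,"dx":2,"dy":0,"dz":4,"gripper":0},{"ax":0,"ay":0,"az":0,"dx":0,"dy":0,"dz":0,"gripper":0}]';python3 -m inch '[{"ax":0,"ay":0,"az":0,"dx":1,"dy":0,"dz":3,"gripper":0},{"ax":0,"ay":0,"az":0,"dx":0,"dy":0,"dz":0,"gripper":0}]'; python3 -m inch '[{"ax":0,"ay":0,"az":0,"dx":0,"dy":0,"dz":3,"gripper":0},{"ax":0,"ay":0,"az":0,"dx":0,"dy":0,"dz":0,"gripper":0}]'
```

```text
time: 16.75
position: [0.5482, 0.0977, 0.137]
tool_rot: [0.68, 0.733, 0.0, 0.0]
ft_force: [-0.0, -0.5, 1.3]
grip_width: 0.0006
time: 16.95
position: [0.5485, 0.0981, 0.1361]
tool_rot: [0.68, 0.733, 0.0, 0.001]
ft_force: [-3.1, -2.5, 12.7]
grip_width: 0.0005
time: 17.15
position: [0.5489, 0.0978, 0.1353]
tool_rot: [0.68, 0.733, 0.001, 0.002]
ft_force: [-5.9, -2.9, 25.0]
grip_width: 0.0003
```

```bash
python3 -m inch '[{"ax":0,"ay":0,"az":0,"dx":0,"dy":0,"dz":-20,"gripper":0},{"ax":0,"ay":0,"az":0,"dx":-10,"dy":0,"dz":-45,"gripper":0},{"ax":0,"ay":0,"az":0,"dx":-40,"dy":0,"dz":-30,"gripper":0},{"ax":0,"ay":0,"az":0,"dx":-40,"dy":-15,"dz":-25,"gripper":100},{"ax":0,"ay":0,"az":0,"dx":-40,"dy":-15,"dz":-25,"gripper":100},{"ax":0,"ay":0,"az":0,"dx":-40,"dy":-15,"dz":0,"gripper":100},{"ax":0,"ay":0,"az":0,"dx":-40,"dy":0,"dz":0,"gripper":100},{"ax":0,"ay":0,"az":0,"dx":0,"dy":0,"dz":0,"gripper":100}]';  python3 - <<'E'
from h import *
c=snap('wrist','w14');print(w2l(c['position']))
snap('scene','s14');crop('s14',270,140,410,240,5.5,'s14c')
E
```

```text
time: 17.95
position: [0.5192, -0.1189, 0.2765]
tool_rot: [0.682, 0.731, -0.0, 0.002]
ft_force: [0.0, 0.3, -0.0]
grip_width: 0.0329
[-0.1303  0.0883  0.379 ]
```

View pics/w14.png

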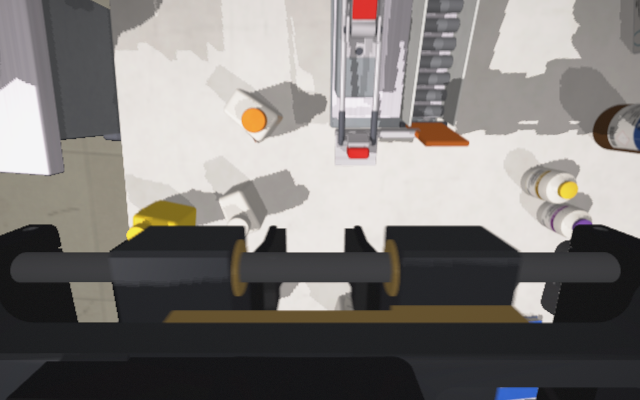

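View pics/s14c.png

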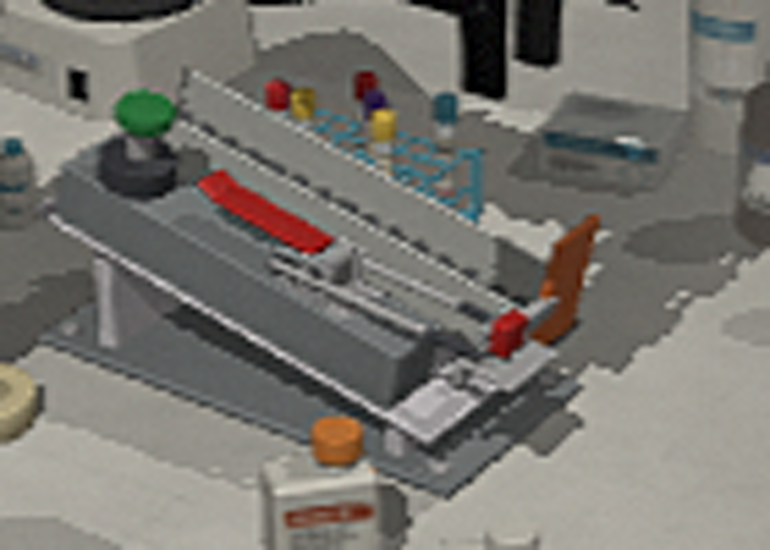

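```bash
python3 - <<'E'
from h import *
crop('w14',310,0,480,175,4.4,'w14c')
c=load('w14')
q=redpts(c,340,375,140,165); q=q[q[:,2]>.03]; print('tab',np.percentile(q,[3,50,97],axis=0))
q=redpts(c,345,385,0,40); q=q[q[:,2]>.02]; print('lever',np.percentile(q,[3,50,97],axis=0))
E
```

```text
tab [[-0.0962 -0.022   0.0637]
 [-0.0861 -0.0171  0.0672]
 [-0.0764 -0.0134  0.069 ]]
lever [[-0.0956  0.1038  0.0473]
 [-0.0856  0.1109  0.0487]
 [-0.0758  0.1177  0.0503]]
```

View pics/w14c.png

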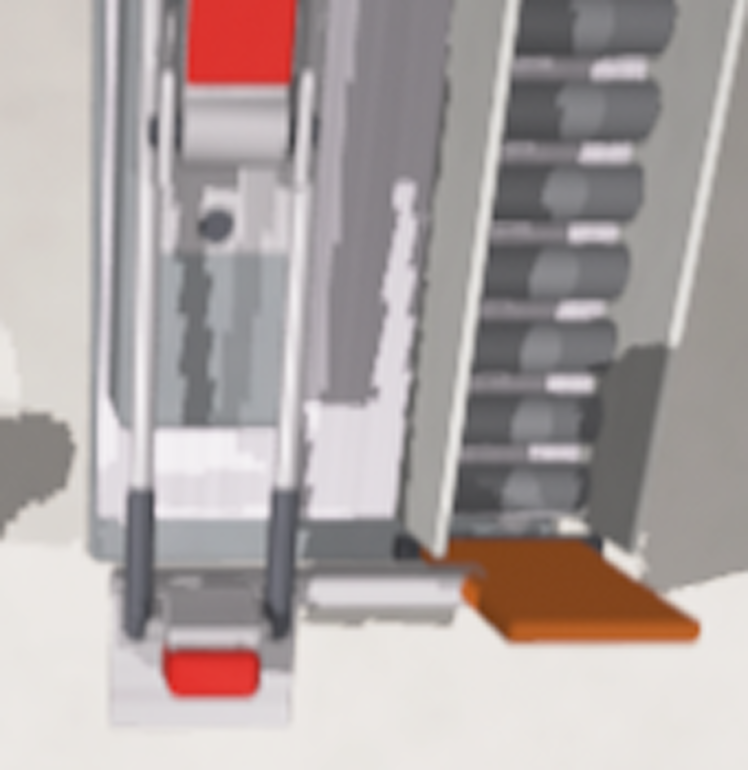

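```bash
python3 -m inch '[{"ax":0,"ay":0,"az":0,"dx":45,"dy":0,"dz":-10,"gripper":100},{"ax":0,"ay":0,"az":0,"dx":45,"dy":0,"dz":-10,"gripper":100},{"ax":0,"ay":0,"az":0,"dx":0,"dy":0,"dz":0,"gripper":100}]';  python3 - <<'E'
from h import *
c=snap('wrist','w15')
im=c['img'].astype(int);P=w2l(cloud(c));q=redpts(c,0,640,0,220);q=q[(abs(q[:,0]+.085)<.015)&(q[:,1]>.09)&(q[:,1]<.2)&(q[:,2]>.02)]
for y in np.arange(.09,.2,.01):
    k=(q[:,1]>=y)&(q[:,1]<y+.01)
    if k.any(): print(round(y,3),k.sum(),np.median(q[k],0))
crop('w15',270,0,480,180,3.8,'w15c')
E
```

```text
time: 18.35
position: [0.5107, -0.0184, 0.2968]
tool_rot: [0.678, 0.735, 0.001, -0.001]
ft_force: [0.4, -0.8, -0.4]
grip_width: 0.0645
0.1 148 [-0.085   0.1059  0.0484]
0.11 199 [-0.0849  0.1152  0.0486]
0.12 211 [-0.0853  0.1253  0.0487]
0.13 212 [-0.0851  0.1354  0.0487]
0.14 231 [-0.0854  0.1452  0.0488]
0.15 226 [-0.0852  0.1553  0.0487]
0.16 252 [-0.0855  0.1647  0.0487]
0.17 252 [-0.0851  0.1753  0.0505]
0.18 67 [-0.0855  0.1814  0.0531]
```

View pics/w15c.png

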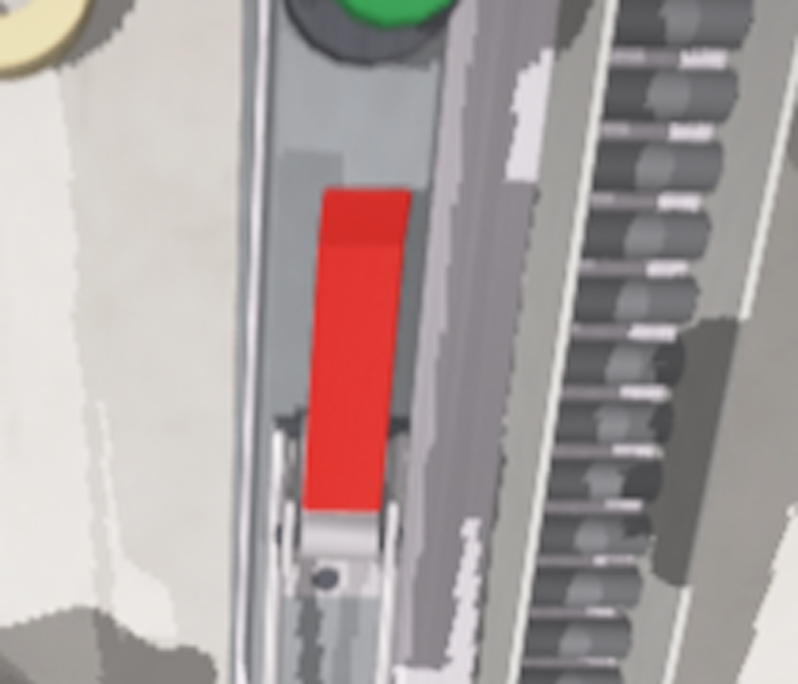

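```bash
cat >> h.py <<'E'
def bottles(c,near=None,show=True):
    P=cloud(c); out=[]
    Q=P.reshape(-1,3); ok=~np.isnan(Q[:,0])
    cap=np.zeros(len(Q),bool); cap[ok]=(abs(Q[ok,2]-.0885)<.005)
    m=cap.reshape(400,640).astype(np.uint8)
    n,lab,st,cen=cv2.connectedComponentsWithStats(m)
    for i in range(1,n):
        if st[i,4]<60: continue
        pts=Q[(lab==i).ravel()]
        ctr=(np.percentile(pts,2,axis=0)+np.percentile(pts,98,axis=0))/2
        if np.linalg.norm(ctr[:2]-l2w([-.04,.13,0])[:2])<.12 and near is None: continue
        ext=np.ptp(pts[:,:2],axis=0)
        if max(ext)>.04 or min(ext)<.015: continue
        k=ok&(np.hypot(Q[:,0]-ctr[0],Q[:,1]-ctr[1])<.05)&(abs(Q[:,2]-.066)<.006)
        if k.sum()<20: continue
        b=np.r_[Q[k][:,:2],pts[:,:2]].astype(np.float32)*1000
        (cx,cy),(w,h),ang=cv2.minAreaRect(b)
        if w<h: ang+=90
        a=np.deg2rad(ang); d=np.array([np.cos(a),np.sin(a)]); bc=np.array([cx,cy])/1000
        if d@(ctr[:2]-bc)<0: d=-d   # d points to cap end (-y_b)
        mid=ctr[:2]-.010*d
        col=c['img'].reshape(-1,3)[(lab==i).ravel()].mean(0)
        out.append((ctr,d,mid)); 
        if show: print('px',cen[i].round(),'cap',ctr,'ext',ext,'rect',bc,(round(w,1),round(h,1)),'capdir deg',round(np.degrees(np.arctan2(d[1],d[0])),1),'mid',mid,'col',col.round())
    return out
E
python3 - <<'E'
from h import *
print('w1');bottles(load('w1'));print('w7');bottles(load('w7'));print('t1');bottles(load('top1'))
E
```

```text
w1
px [606.  77.] cap [ 0.5835 -0.3389  0.0873] ext [0.0254 0.0265] rect [ 0.5935 -0.3403] (39.3, 55.7) capdir deg 170.5 mid [ 0.5933 -0.3406] col [ 75. 158.  99.]
px [352. 194.] cap [ 0.4486 -0.0603  0.0878] ext [0.0254 0.0258] rect [ 0.4402 -0.0548] (38.2, 55.7) capdir deg -34.2 mid [ 0.4404 -0.0547] col [229. 154.  62.]
px [550. 198.] cap [ 0.445  -0.3041  0.0874] ext [0.0259 0.0266] rect [ 0.4397 -0.3121] (56.4, 38.2) capdir deg 60.9 mid [ 0.4402 -0.3128] col [213. 137.  54.]
px [451. 207.] cap [ 0.4331 -0.1839  0.0875] ext [0.0264 0.026 ] rect [ 0.4284 -0.1751] (36.6, 56.7) capdir deg -61.9 mid [ 0.4284 -0.175 ] col [218. 214. 210.]
w7
px [624.  75.] cap [ 0.5836 -0.3389  0.0872] ext [0.0259 0.0271] rect [ 0.5936 -0.3402] (38.5, 56.6) capdir deg 170.5 mid [ 0.5934 -0.3405] col [ 76. 157. 100.]
px [356. 178.] cap [ 0.4487 -0.0602  0.0881] ext [0.0262 0.0254] rect [ 0.44   -0.0546] (38.1, 56.2) capdir deg -34.0 mid [ 0.4404 -0.0546] col [235. 160.  71.]
px [558. 196.] cap [ 0.4447 -0.3039  0.0871] ext [0.0256 0.0265] rect [ 0.4403 -0.3134] (56.6, 38.6) capdir deg 63.6 mid [ 0.4402 -0.3129] col [217. 143.  62.]
px [457. 198.] cap [ 0.4331 -0.1837  0.0871] ext [0.0265 0.026 ] rect [ 0.4284 -0.1751] (36.4, 56.8) capdir deg -62.5 mid [ 0.4285 -0.1748] col [222. 219. 214.]
t1
px [112.  96.] cap [0.8404 0.6301 0.0879] ext [0.0226 0.0257] rect [0.8391 0.639 ] (38.3, 57.7) capdir deg -84.9 mid [0.8395 0.6401] col [ 73. 131.  87.]
px [420. 220.] cap [ 0.4445 -0.3055  0.0885] ext [0.024  0.0255] rect [ 0.4395 -0.3148] (56.0, 38.2) capdir deg 60.9 mid [ 0.4397 -0.3142] col [188. 117.  56.]
px [380. 225.] cap [ 0.4323 -0.1849  0.0892] ext [0.0235 0.0244] rect [ 0.4283 -0.1761] (37.7, 55.2) capdir deg -66.8 mid [ 0.4284 -0.1757] col [183. 179. 170.]
px [388. 265.] cap [ 0.3143 -0.2041  0.0885] ext [0.023 0.024] rect [ 0.3247 -0.2031] (36.5, 55.8) capdir deg 178.1 mid [ 0.3243 -0.2044] col [196. 163.  20.]
```

```bash
python3 - <<'E'
from h import *
go([.4402,-.3129,.25],np.radians(62))
E
```

```text
turn [-0.0001 -0.0007  0.5699]
mm after turn [-291.413    74.5183   46.4182]
mm now [-285.5905  -94.5026   46.2223] pos [ 0.5112 -0.0206  0.2964] yaw 1.6520312845969416 F [ 0.6298 -0.3969 -0.0511] w 0.06838484060188037 t 18.4
```

```bash
python3 -m inch '[{"ax":0,"ay":0,"az":0.1425,"dx":0,"dy":0,"dz":0,"gripper":75},{"ax":0,"ay":0,"az":0.1425,"dx":0,"dy":0,"dz":0,"gripper":75},{"ax":0,"ay":0,"az":0.1425,"dx":0,"dy":0,"dz":0,"gripper":75},{"ax":0,"ay":0,"az":0.1425,"dx":0,"dy":0,"dz":0,"gripper":75},{"ax":0,"ay":0,"az":0,"dx":-47,"dy":12,"dz":0,"gripper":75},{"ax":0,"ay":0,"az":0,"dx":-47,"dy":12,"dz":0,"gripper":75},{"ax":0,"ay":0,"az":0,"dx":-47,"dy":12,"dz":0,"gripper":75},{"ax":0,"ay":0,"az":0,"dx":-47,"dy":12,"dz":0,"gripper":75}]'; python3 -m inch '[{"ax":0,"ay":0,"az":0,"dx":-47,"dy":13,"dz":0,"gripper":75},{"ax":0,"ay":0,"az":0,"dx":-47,"dy":13,"dz":0,"gripper":75},{"ax":0,"ay":0,"az":0,"dx":-9,"dy":0,"dz":0,"gripper":75},{"ax":0,"ay":0,"az":0,"dx":0,"dy":0,"dz":0,"gripper":75}]'; python3 - <<'E'
from h import *
c=snap('wrist','w16'); 
snap('top','t16');bottles(load('t16'))
print();bottles(c)
go([.4402,-.3129,.14],np.radians(62))
E
```

```text
time: 19.2
position: [0.4641, -0.214, 0.2956]
tool_rot: [0.858, 0.513, -0.0, -0.0]
ft_force: [0.1, 0.3, -0.3]
grip_width: 0.0656
time: 19.6
position: [0.4379, -0.317, 0.2952]
tool_rot: [0.86, 0.511, -0.0, -0.001]
ft_force: [-0.2, 0.1, -0.5]
grip_width: 0.0652
px [429. 175.] cap [ 0.5833 -0.3403  0.0884] ext [0.0237 0.0247] rect [ 0.593  -0.3424] (38.4, 56.2) capdir deg 168.0 mid [ 0.593  -0.3424] col [ 79. 154.  99.]
px [338. 220.] cap [ 0.4476 -0.0614  0.0883] ext [0.0241 0.0239] rect [ 0.4403 -0.0561] (37.6, 55.8) capdir deg -35.0 mid [ 0.4394 -0.0557] col [210. 130.  56.]
px [420. 220.] cap [ 0.4448 -0.3053  0.0886] ext [0.0239 0.025 ] rect [ 0.4393 -0.3144] (55.6, 37.1) capdir deg 63.8 mid [ 0.4404 -0.3142] col [205. 127.  55.]
px [380. 225.] cap [ 0.4325 -0.1852  0.0882] ext [0.0235 0.0246] rect [ 0.4279 -0.1766] (37.6, 56.4) capdir deg -65.3 mid [ 0.4283 -0.1761] col [202. 198. 188.]
px [388. 265.] cap [ 0.3143 -0.2043  0.0893] ext [0.023  0.0249] rect [ 0.3248 -0.203 ] (35.9, 56.0) capdir deg 177.2 mid [ 0.3243 -0.2048] col [190. 158.  17.]

px [254.  73.] cap [ 0.4319 -0.185   0.088 ] ext [0.0261 0.0267] rect [ 0.4274 -0.1759] (38.5, 55.8) capdir deg -65.2 mid [ 0.4277 -0.1759] col [231. 227. 223.]
px [437. 133.] cap [ 0.5822 -0.3396  0.0876] ext [0.0266 0.0265] rect [ 0.5925 -0.3414] (38.6, 56.0) capdir deg 170.6 mid [ 0.5921 -0.3413] col [ 88. 186. 117.]
px [175. 141.] cap [ 0.3144 -0.2042  0.0878] ext [0.0259 0.0261] rect [ 0.3242 -0.2047] (38.3, 55.4) capdir deg 175.8 mid [ 0.3244 -0.2049] col [220. 194.  54.]
px [316. 164.] cap [ 0.4437 -0.3049  0.0886] ext [0.0258 0.0258] rect [ 0.4388 -0.314 ] (55.7, 38.4) capdir deg 62.3 mid [ 0.4391 -0.3137] col [236. 159.  68.]
turn [-0.0017 -0.0014 -0.0061]
mm after turn [  2.0391   0.6934 155.4608]
mm now [  1.8342   0.9485 155.4621] pos [ 0.4386 -0.3144  0.2955] yaw 1.0760232683792803 F [-0.3555  0.8702 -0.4811] w 0.06548836120068433 t 19.7
```

View pics/w16.png

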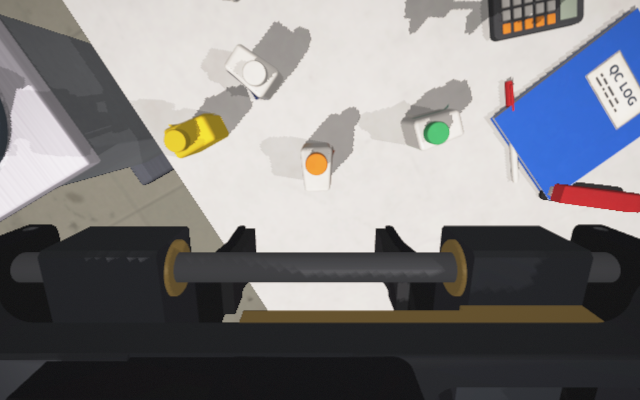

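```bash
python3 -m inch '[{"ax":0,"ay":0,"az":-0.006,"dx":1,"dy":0,"dz":45,"gripper":75},{"ax":0,"ay":0,"az":0,"dx":0,"dy":0,"dz":45,"gripper":75},{"ax":0,"ay":0,"az":0,"dx":0,"dy":0,"dz":45,"gripper":75},{"ax":0,"ay":0,"az":0,"dx":0,"dy":0,"dz":42,"gripper":75},{"ax":0,"ay":0,"az":0,"dx":0,"dy":0,"dz":40,"gripper":75},{"ax":0,"ay":0,"az":0,"dx":0,"dy":0,"dz":40,"gripper":75},{"ax":0,"ay":0,"az":0,"dx":0,"dy":0,"dz":0,"gripper":75}]'; python3 -m inch '[{"ax":0,"ay":0,"az":0,"dx":0,"dy":0,"dz":0,"gripper":30},{"ax":0,"ay":0,"az":0,"dx":0,"dy":0,"dz":0,"gripper":30},{"ax":0,"ay":0,"az":0,"dx":0,"dy":0,"dz":0,"gripper":30},{"ax":0,"ay":0,"az":0,"dx":0,"dy":0,"dz":0,"gripper":30},{"ax":0,"ay":0,"az":0,"dx":0,"dy":0,"dz":0,"gripper":30}]' 25
```

```text
time: 20.4
position: [0.4369, -0.3096, 0.0344]
tool_rot: [0.857, 0.516, -0.001, -0.006]
ft_force: [-0.1, 1.3, -0.0]
grip_width: 0.0647
time: 20.9
position: [0.4402, -0.3155, 0.0408]
tool_rot: [0.857, 0.515, 0.0, 0.002]
ft_force: [0.1, 0.7, 7.0]
grip_width: 0.0363
```

```bash
python3 -m inch '[{"ax":0,"ay":0,"az":0,"dx":0,"dy":0,"dz":0,"gripper":30},{"ax":0,"ay":0,"az":0,"dx":0,"dy":0,"dz":0,"gripper":30}]'; python3 - <<'E'
from h import *
snap('wrist','w17');snap('scene','s17');crop('s17',350,200,520,320,4.6,'s17c')
E
```

```text
time: 21.1
position: [0.4402, -0.3155, 0.0407]
tool_rot: [0.857, 0.515, 0.0, 0.002]
ft_force: [-0.3, 1.8, 7.1]
grip_width: 0.0364
```

View pics/w17.png

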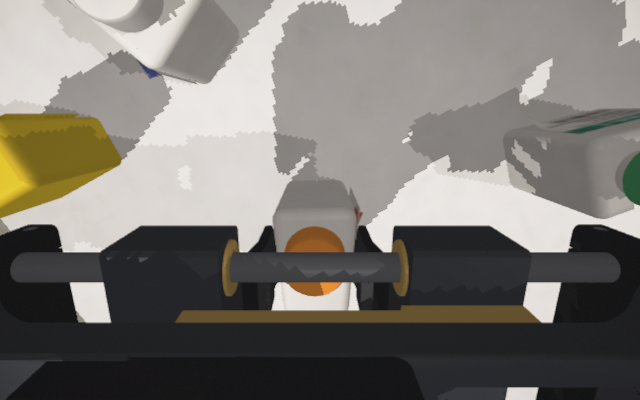

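View pics/s17c.png

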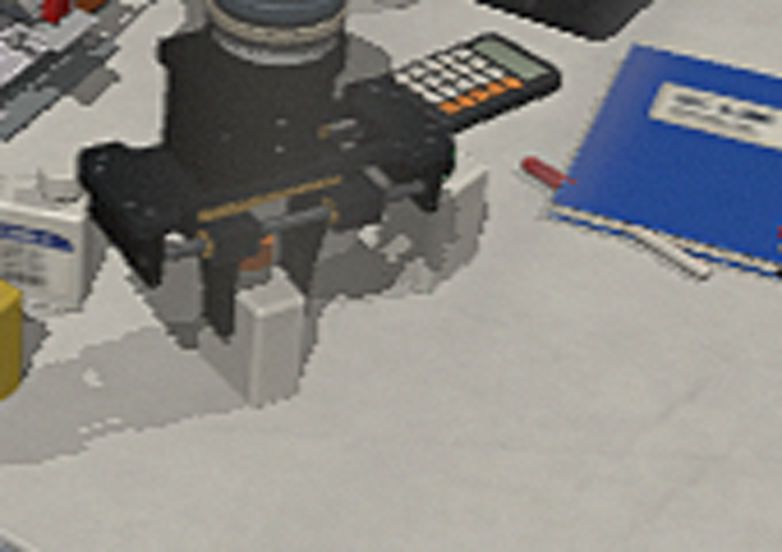

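```bash
python3 -m inch '[{"ax":0,"ay":0,"az":0,"dx":0,"dy":0,"dz":-15,"gripper":30},{"ax":0,"ay":0,"az":0,"dx":0,"dy":0,"dz":-40,"gripper":30},{"ax":0,"ay":0,"az":0,"dx":0,"dy":0,"dz":-40,"gripper":30},{"ax":0,"ay":0,"az":0,"dx":0,"dy":0,"dz":-40,"gripper":30},{"ax":0,"ay":0,"az":-0.14,"dx":0,"dy":0,"dz":-40,"gripper":30},{"ax":0,"ay":0,"az":-0.14,"dx":0,"dy":0,"dz":-40,"gripper":30},{"ax":0,"ay":0,"az":-0.14,"dx":0,"dy":0,"dz":0,"gripper":30},{"ax":0,"ay":0,"az":-0.14,"dx":0,"dy":0,"dz":0,"gripper":30}]'; python3 - <<'E'
from h import *
p=l2w([0,.06,.1]);print(p);go(p,.073+np.pi/2)
snap('scene','s18');crop('s18',350,150,520,320,4,'s18c')
E
```

```text
time: 22.0
position: [0.4393, -0.3149, 0.2559]
tool_rot: [0.68, 0.734, -0.0, 0.001]
ft_force: [-0.1, 0.9, -3.1]
grip_width: 0.0366
[ 0.6413 -0.0093  0.1603]
turn [0.0018 0.0024 0.0036]
mm after turn [290.0622 223.7518  95.5419]
mm now [289.4845 224.6142  95.2699] pos [ 0.4393 -0.3149  0.2559] yaw 1.6473727343035864 F [-0.0958  0.9129 -3.1059] w 0.03659609184124022 t 22.0
```

View pics/s18c.png

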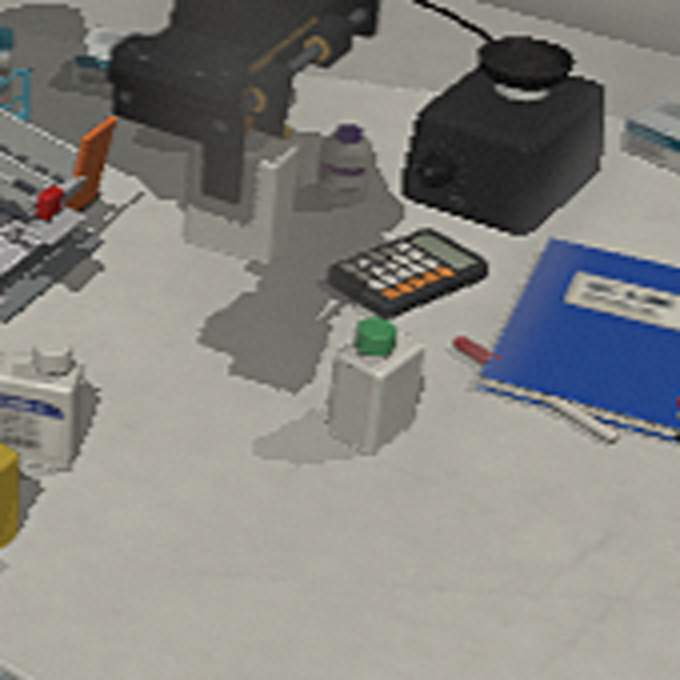

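```bash
python3 -m inch '[{"ax":0,"ay":0,"az":0.0036,"dx":36,"dy":28,"dz":0,"gripper":30},{"ax":0,"ay":0,"az":0,"dx":36,"dy":28,"dz":0,"gripper":30},{"ax":0,"ay":0,"az":0,"dx":36,"dy":28,"dz":0,"gripper":30},{"ax":0,"ay":0,"az":0,"dx":36,"dy":28,"dz":0,"gripper":30},{"ax":0,"ay":0,"az":0,"dx":36,"dy":28,"dz":0,"gripper":30},{"ax":0,"ay":0,"az":0,"dx":36,"dy":28,"dz":0,"gripper":30},{"ax":0,"ay":0,"az":0,"dx":36,"dy":28,"dz":0,"gripper":30},{"ax":0,"ay":0,"az":0,"dx":36,"dy":28,"dz":0,"gripper":30}]'; python3 -m inch '[{"ax":0,"ay":0.105,"az":0,"dx":0,"dy":0,"dz":0,"gripper":30},{"ax":0,"ay":0.105,"az":0,"dx":0,"dy":0,"dz":0,"gripper":30},{"ax":0,"ay":0,"az":0,"dx":0,"dy":0,"dz":0,"gripper":30},{"ax":0,"ay":0,"az":0,"dx":0,"dy":0,"dz":0,"gripper":30}]'; cat >> h.py <<'E'
def lgo(p):
    """deltas to lane point p with tool x=lane y, y=lane x, z=-lane z"""
    ob=robot.get_obs(); Rt=R.from_quat(ob['tool_rot']); Rn=R.from_matrix(np.c_[L[:,1],L[:,0],-L[:,2]])
    print('turn',(Rt.inv()*Rn).as_rotvec(),'tool mm',Rt.inv().apply(l2w(p)-ob['position'])*1000,'lane pos',w2l(ob['position']),'F',ob['ft_force'],'w',ob['grip_width'],'t',ob['time'])
E
python3 - <<'E'
from h import *
lgo([0,.06,.043])
E
```

```text
time: 22.85
position: [0.6432, -0.0105, 0.2532]
tool_rot: [0.684, 0.73, -0.001, -0.001]
ft_force: [0.6, -1.3, -2.9]
grip_width: 0.0364
time: 23.25
position: [0.6425, -0.013, 0.2531]
tool_rot: [0.68, 0.725, 0.07, -0.077]
ft_force: [-0.1, -0.2, -2.4]
grip_width: 0.0363
turn [-0.0007  0.0011 -0.0088] tool mm [-15.5204  -0.7286 148.5912] lane pos [0.001  0.0757 0.1916] F [-0.0986 -0.1789 -2.3555] w 0.036301316664895465 t 23.25
```

```bash
python3 -m inch '[{"ax":0,"ay":0,"az":-0.009,"dx":-15.5,"dy":-0.7,"dz":35,"gripper":30},{"ax":0,"ay":0,"az":0,"dx":0,"dy":0,"dz":35,"gripper":30},{"ax":0,"ay":0,"az":0,"dx":0,"dy":0,"dz":25,"gripper":30},{"ax":0,"ay":0,"az":0,"dx":0,"dy":0,"dz":0,"gripper":30},{"ax":0,"ay":0,"az":0,"dx":0,"dy":0,"dz":0,"gripper":30}]';python3 - <<'E'
from h import *
lgo([0,.06,.043])
snap('wrist','w19');snap('scene','s19');crop('s19',270,120,430,240,5,'s19c')
E
```

```text
time: 23.75
position: [0.6422, -0.0073, 0.1583]
tool_rot: [0.676, 0.73, 0.072, -0.076]
ft_force: [-0.1, -1.0, -2.2]
grip_width: 0.0368
turn [0.0009 0.0006 0.0036] tool mm [-1.4127 -1.1516 54.6242] lane pos [0.0011 0.0615 0.0976] F [-0.0583 -0.9535 -2.1915] w 0.03680019992857941 t 23.75
```

View pics/w19.png

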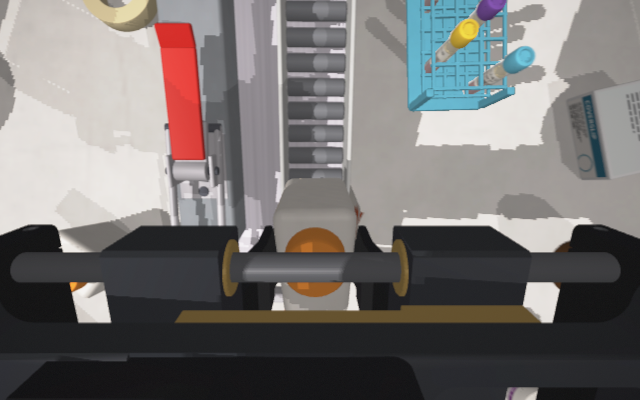

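View pics/s19c.png

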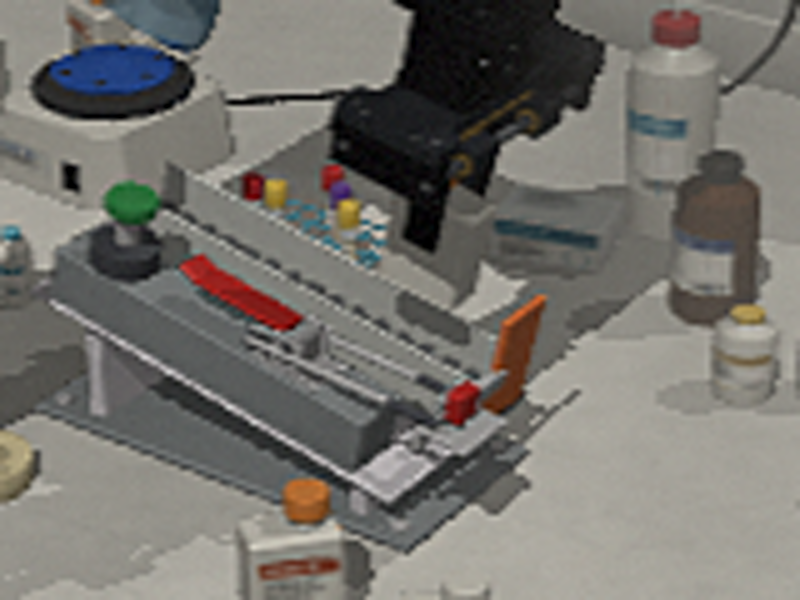

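```bash
python3 -m inch '[{"ax":0,"ay":0,"az":0.0036,"dx":-1.4,"dy":-0.8,"dz":20,"gripper":30},{"ax":0,"ay":0,"az":0,"dx":0,"dy":0,"dz":20,"gripper":30},{"ax":0,"ay":0,"az":0,"dx":0,"dy":0,"dz":8,"gripper":30},{"ax":0,"ay":0,"az":0,"dx":0,"dy":0,"dz":0,"gripper":30},{"ax":0,"ay":0,"az":0,"dx":0,"dy":0,"dz":0,"gripper":30}]';python3 - <<'E'
from h import *
lgo([0,.06,.043])
E
python3 -m inch '[{"ax":0,"ay":0,"az":0,"dx":0,"dy":0,"dz":3,"gripper":30},{"ax":0,"ay":0,"az":0,"dx":0,"dy":0,"dz":0,"gripper":30}]';python3 -m inch '[{"ax":0,"ay":0,"az":0,"dx":0,"dy":0,"dz":2,"gripper":30},{"ax":0,"ay":0,"az":0,"dx":0,"dy":0,"dz":0,"gripper":30}]'
```

```text
time: 24.35
position: [0.6419, 0.0005, 0.112]
tool_rot: [0.677, 0.728, 0.072, -0.075]
ft_force: [0.0, -0.3, -2.3]
grip_width: 0.0362
turn [0.0036 0.0009 0.0002] tool mm [ 0.5596 -1.3856  7.7099] lane pos [0.0014 0.0594 0.0507] F [ 0.0038 -0.3275 -2.2541] w 0.03616500656007285 t 24.35
time: 24.55
position: [0.6413, 0.0014, 0.1084]
tool_rot: [0.677, 0.728, 0.072, -0.076]
ft_force: [-0.2, 0.3, -3.0]
grip_width: 0.0363
time: 24.75
position: [0.6407, 0.002, 0.1058]
tool_rot: [0.677, 0.728, 0.072, -0.076]
ft_force: [0.1, 0.1, -2.2]
grip_width: 0.0364
```

```bash
python3 -m inch '[{"ax":0,"ay":0,"az":0,"dx":0,"dy":0,"dz":2,"gripper":30},{"ax":0,"ay":0,"az":0,"dx":0,"dy":0,"dz":0,"gripper":30}]';python3 -m inch '[{"ax":0,"ay":0,"az":0,"dx":0,"dy":0,"dz":1,"gripper":30},{"ax":0,"ay":0,"az":0,"dx":0,"dy":0,"dz":0,"gripper":30}]'; python3 - <<'E'
from h import *
lgo([0,.06,.041])
E
```

```text
time: 24.95
position: [0.6406, 0.0025, 0.1036]
tool_rot: [0.677, 0.728, 0.072, -0.077]
ft_force: [0.0, 0.4, -3.3]
grip_width: 0.0364
time: 25.15
position: [0.6408, 0.0024, 0.1032]
tool_rot: [0.677, 0.728, 0.072, -0.076]
ft_force: [-1.5, -0.3, -0.2]
grip_width: 0.0364
turn [0.0012 0.0004 0.0001] tool mm [ 0.503  -0.3604  0.6976] lane pos [0.0004 0.0595 0.0417] F [-1.5258 -0.3442 -0.1765] w 0.03636443814824929 t 25.15
```

```bash
python3 -m inch '[{"ax":0,"ay":0,"az":0,"dx":0,"dy":0,"dz":0,"gripper":60},{"ax":0,"ay":0,"az":0,"dx":0,"dy":0,"dz":0,"gripper":70},{"ax":0,"ay":0,"az":0,"dx":0,"dy":0,"dz":0,"gripper":70},{"ax":0,"ay":0,"az":0,"dx":0,"dy":0,"dz":0,"gripper":70},{"ax":0,"ay":0,"az":0,"dx":0,"dy":0,"dz":0,"gripper":70}]';python3 -m inch '[{"ax":0,"ay":0,"az":0,"dx":0,"dy":0,"dz":-40,"gripper":70},{"ax":0,"ay":0,"az":0,"dx":0,"dy":0,"dz":-45,"gripper":70},{"ax":0,"ay":0,"az":0,"dx":0,"dy":0,"dz":-45,"gripper":70},{"ax":0,"ay":-0.105,"az":0,"dx":0,"dy":0,"dz":-20,"gripper":70},{"ax":0,"ay":-0.105,"az":0,"dx":0,"dy":0,"dz":0,"gripper":70},{"ax":0,"ay":0,"az":0,"dx":0,"dy":0,"dz":0,"gripper":70}]';python3 - <<'E'
from h import *
snap('scene','s20');crop('s20',270,120,430,240,5,'s20c');snap('wrist','w20')
snap('top','t20'); bottles(load('t20'))
E
```

```text
time: 25.65
position: [0.6409, 0.0026, 0.1029]
tool_rot: [0.677, 0.728, 0.072, -0.076]
ft_force: [-0.4, -1.2, -0.1]
grip_width: 0.0599
time: 26.25
position: [0.6428, -0.0261, 0.2511]
tool_rot: [0.68, 0.733, 0.001, 0.001]
ft_force: [-0.6, -0.3, -0.3]
grip_width: 0.0612
px [112.  96.] cap [0.8401 0.6292 0.0886] ext [0.0227 0.0258] rect [0.8387 0.6382] (37.0, 56.0) capdir deg -84.5 mid [0.8391 0.6391] col [ 83. 147.  98.]
px [380. 225.] cap [ 0.4325 -0.1852  0.0884] ext [0.0239 0.024 ] rect [ 0.4277 -0.1768] (37.6, 56.5) capdir deg -64.4 mid [ 0.4282 -0.1762] col [205. 201. 192.]
px [388. 265.] cap [ 0.3143 -0.2045  0.089 ] ext [0.023 0.024] rect [ 0.3247 -0.203 ] (35.8, 55.9) capdir deg 177.1 mid [ 0.3243 -0.205 ] col [216. 185.  28.]
```

View pics/s20c.png

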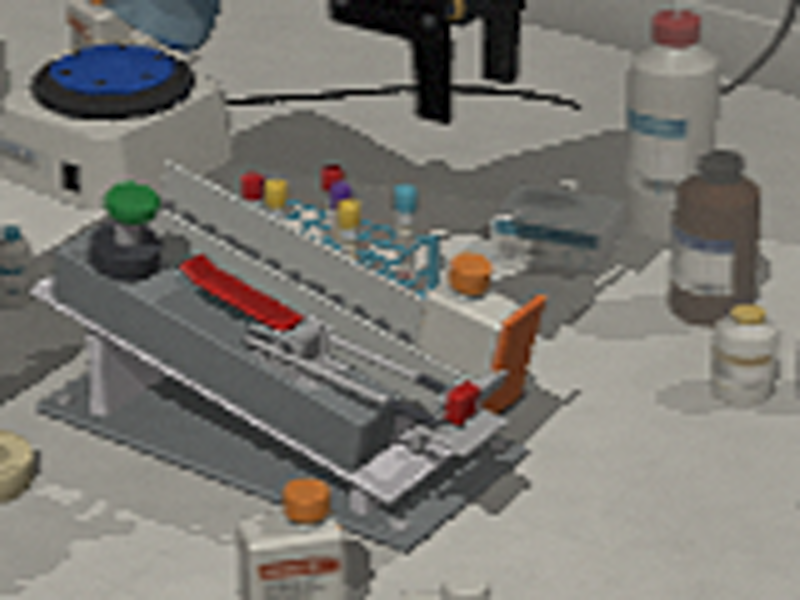

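View pics/w20.png

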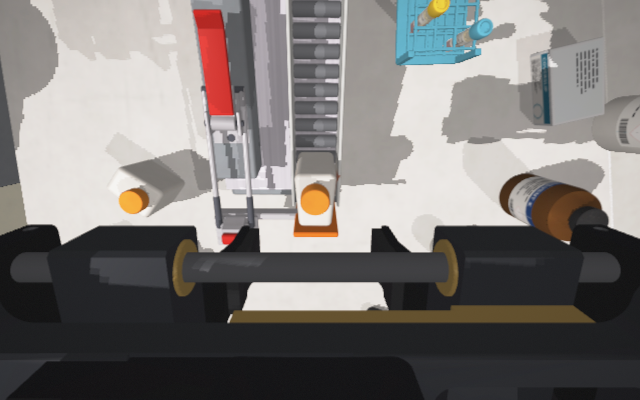

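```bash
cat >> h.py <<'E'
def inlane(c):
    P=w2l(cloud(c)).reshape(-1,3); ok=~np.isnan(P[:,0]); im=c['img'].reshape(-1,3)
    m=np.zeros(len(P),bool); m[ok]=(abs(P[ok,2]-.0885)<.006)&(abs(P[ok,0])<.03)&(P[ok,1]>-.0)&(P[ok,1]<.3)
    b=np.zeros(len(P),bool); b[ok]=(abs(P[ok,2]-.067)<.004)&(abs(P[ok,0])<.03)&(P[ok,1]>0.002)&(P[ok,1]<.3)
    n,lab,st,cen=cv2.connectedComponentsWithStats(m.reshape(400,640).astype(np.uint8))
    for i in range(1,n):
        if st[i,4]>50: k=(lab==i).ravel(); print('cap lane',np.percentile(P[k],[3,97],axis=0).mean(0),'px',cen[i].round(),im[k].mean(0).round())
    if b.any(): print('body top y range',np.percentile(P[b],[1,99],axis=0)[:,:2].T)
E
python3 - <<'E'
from h import *
inlane(load('w20'))
bottles(load('w20'))
go([.4400,-.0551,.25],np.radians(-34.5))
E
```

```text
cap lane [-0.0014  0.0364  0.0873] px [314. 200.] [227. 150.  59.]
body top y range [[-0.0195  0.0171]
 [ 0.0025  0.0531]]
px [131. 201.] cap [ 0.4487 -0.0604  0.0874] ext [0.0266 0.0262] rect [ 0.44   -0.0548] (39.0, 55.8) capdir deg -34.2 mid [ 0.4405 -0.0547] col [227. 161.  66.]
turn [-0.0026 -0.0001  2.2459]
mm after turn [-151.632   136.4852   -1.3887]
mm now [ -11.7711 -203.6721   -1.2436] pos [ 0.6423 -0.0285  0.2486] yaw 1.6437888866645438 F [ 0.059  -0.7265 -0.1313] w 0.06116598340714311 t 26.4
```

```bash
python3 -m inch '[{"ax":0,"ay":0,"az":0.14,"dx":0,"dy":0,"dz":0,"gripper":75},{"ax":0,"ay":0,"az":0.14,"dx":0,"dy":0,"dz":0,"gripper":75},{"ax":0,"ay":0,"az":0.14,"dx":0,"dy":0,"dz":0,"gripper":75},{"ax":0,"ay":0,"az":0.14,"dx":0,"dy":0,"dz":0,"gripper":75},{"ax":0,"ay":0,"az":0.14,"dx":0,"dy":0,"dz":0,"gripper":75},{"ax":0,"ay":0,"az":0.14,"dx":0,"dy":0,"dz":0,"gripper":75},{"ax":0,"ay":0,"az":0.14,"dx":0,"dy":0,"dz":0,"gripper":75},{"ax":0,"ay":0,"az":0.14,"dx":0,"dy":0,"dz":0,"gripper":75}]' >/dev/null; python3 -m inch '[{"ax":0,"ay":0,"az":0.14,"dx":0,"dy":0,"dz":0,"gripper":75},{"ax":0,"ay":0,"az":0.14,"dx":0,"dy":0,"dz":0,"gripper":75},{"ax":0,"ay":0,"az":0.14,"dx":0,"dy":0,"dz":0,"gripper":75},{"ax":0,"ay":0,"az":0.14,"dx":0,"dy":0,"dz":0,"gripper":75},{"ax":0,"ay":0,"az":0.14,"dx":0,"dy":0,"dz":0,"gripper":75},{"ax":0,"ay":0,"az":0.14,"dx":0,"dy":0,"dz":0,"gripper":75},{"ax":0,"ay":0,"az":0.14,"dx":0,"dy":0,"dz":0,"gripper":75},{"ax":0,"ay":0,"az":0.14,"dx":0,"dy":0,"dz":0,"gripper":75}]' >/dev/null;  python3 -m inch '[{"ax":0,"ay":0,"az":0,"dx":-30.3,"dy":27.3,"dz":0,"gripper":75},{"ax":0,"ay":0,"az":0,"dx":-30.3,"dy":27.3,"dz":0,"gripper":75},{"ax":0,"ay":0,"az":0,"dx":-30.3,"dy":27.3,"dz":0,"gripper":75},{"ax":0,"ay":0,"az":0,"dx":-30.3,"dy":27.3,"dz":0,"gripper":75},{"ax":0,"ay":0,"az":0,"dx":-30.3,"dy":27.3,"dz":0,"gripper":75},{"ax":0,"ay":0,"az":0,"dx":0,"dy":0,"dz":0,"gripper":75},{"ax":0,"ay":0,"az":0,"dx":0,"dy":0,"dz":0,"gripper":75}]'; python3 - <<'E'
from h import *
c=snap('wrist','w21');bottles(c)
go([.4404,-.0547,.04],np.radians(-34.2))
E
```

```text
time: 28.7
position: [0.4405, -0.0572, 0.249]
tool_rot: [0.955, -0.295, 0.0, -0.001]
ft_force: [0.0, -0.2, -0.3]
grip_width: 0.0653
px [426. 117.] cap [ 0.4332 -0.1843  0.0877] ext [0.0264 0.0264] rect [ 0.429  -0.1752] (38.4, 55.8) capdir deg -66.7 mid [ 0.4292 -0.1751] col [224. 221. 216.]
px [314. 173.] cap [ 0.4488 -0.061   0.0886] ext [0.0261 0.0261] rect [ 0.4409 -0.0558] (37.7, 54.6) capdir deg -34.3 mid [ 0.4406 -0.0554] col [235. 156.  64.]
px [496. 201.] cap [ 0.3155 -0.2032  0.0874] ext [0.0269 0.026 ] rect [ 0.3255 -0.2039] (38.2, 55.5) capdir deg 176.4 mid [ 0.3255 -0.2039] col [225. 213.  74.]
turn [-0.0016 -0.0016 -0.0014]
mm after turn [ -2.6304  -1.41   209.2782]
mm now [ -2.9641  -1.0731 209.2757] pos [ 0.4418 -0.0573  0.2493] yaw -0.5982904076673179 F [-0.0367  0.0572 -0.3861] w 0.06541913077645065 t 28.75
```

View pics/w21.png

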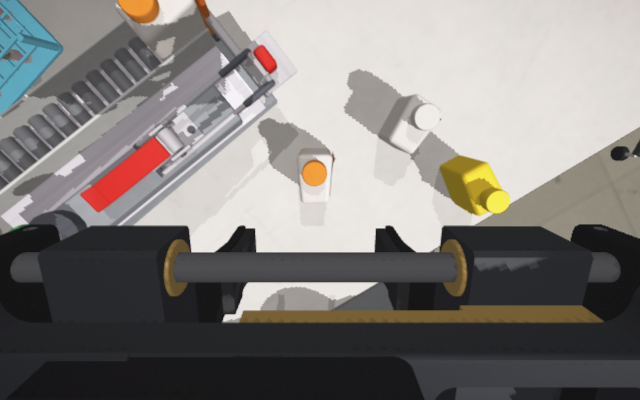

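```bash
python3 -m inch '[{"ax":0,"ay":0,"az":0,"dx":-2,"dy":-1,"dz":45,"gripper":75},{"ax":0,"ay":0,"az":0,"dx":0,"dy":0,"dz":45,"gripper":75},{"ax":0,"ay":0,"az":0,"dx":0,"dy":0,"dz":45,"gripper":75},{"ax":0,"ay":0,"az":0,"dx":0,"dy":0,"dz":40,"gripper":75},{"ax":0,"ay":0,"az":0,"dx":0,"dy":0,"dz":34,"gripper":75},{"ax":0,"ay":0,"az":0,"dx":0,"dy":0,"dz":0,"gripper":75},{"ax":0,"ay":0,"az":0,"dx":0,"dy":0,"dz":0,"gripper":75},{"ax":0,"ay":0,"az":0,"dx":0,"dy":0,"dz":0,"gripper":75}]'; python3 -m inch '[{"ax":0,"ay":0,"az":0,"dx":0,"dy":0,"dz":0,"gripper":30},{"ax":0,"ay":0,"az":0,"dx":0,"dy":0,"dz":0,"gripper":30},{"ax":0,"ay":0,"az":0,"dx":0,"dy":0,"dz":0,"gripper":30},{"ax":0,"ay":0,"az":0,"dx":0,"dy":0,"dz":0,"gripper":30},{"ax":0,"ay":0,"az":0,"dx":0,"dy":0,"dz":0,"gripper":30}]' 25; python3 -m inch '[{"ax":0,"ay":0,"az":0,"dx":0,"dy":0,"dz":-15,"gripper":30},{"ax":0,"ay":0,"az":0,"dx":0,"dy":0,"dz":-40,"gripper":30},{"ax":0,"ay":0,"az":0,"dx":0,"dy":0,"dz":-40,"gripper":30},{"ax":0,"ay":0,"az":0,"dx":0,"dy":0,"dz":-40,"gripper":30},{"ax":0,"ay":0,"az":0,"dx":0,"dy":0,"dz":-40,"gripper":30},{"ax":0,"ay":0,"az":0,"dx":0,"dy":0,"dz":-40,"gripper":30},{"ax":0,"ay":0,"az":0,"dx":0,"dy":0,"dz":0,"gripper":30}]'
```

```text
time: 29.55
position: [0.4418, -0.055, 0.0415]
tool_rot: [0.956, -0.294, 0.002, -0.0]
ft_force: [0.1, -0.0, 0.0]
grip_width: 0.0653
time: 30.05
position: [0.4402, -0.0546, 0.0408]
tool_rot: [0.956, -0.294, 0.001, -0.0]
ft_force: [-0.2, -0.4, 5.7]
grip_width: 0.0364
time: 30.75
position: [0.4428, -0.0555, 0.2599]
tool_rot: [0.956, -0.294, 0.006, 0.0]
ft_force: [0.7, -0.7, -3.1]
grip_width: 0.0359
```

```bash
python3 -m inch '[{"ax":0,"ay":0,"az":-0.14,"dx":0,"dy":0,"dz":0,"gripper":30},{"ax":0,"ay":0,"az":-0.14,"dx":0,"dy":0,"dz":0,"gripper":30},{"ax":0,"ay":0,"az":-0.14,"dx":0,"dy":0,"dz":0,"gripper":30},{"ax":0,"ay":0,"az":-0.14,"dx":0,"dy":0,"dz":0,"gripper":30},{"ax":0,"ay":0,"az":-0.14,"dx":0,"dy":0,"dz":0,"gripper":30},{"ax":0,"ay":0,"az":-0.14,"dx":0,"dy":0,"dz":0,"gripper":30},{"ax":0,"ay":0,"az":-0.14,"dx":0,"dy":0,"dz":0,"gripper":30},{"ax":0,"ay":0,"az":-0.14,"dx":0,"dy":0,"dz":0,"gripper":30}]' >/dev/null; python3 -m inch '[{"ax":0,"ay":0,"az":-0.14,"dx":0,"dy":0,"dz":0,"gripper":30},{"ax":0,"ay":0,"az":-0.14,"dx":0,"dy":0,"dz":0,"gripper":30},{"ax":0,"ay":0,"az":-0.14,"dx":0,"dy":0,"dz":0,"gripper":30},{"ax":0,"ay":0,"az":-0.14,"dx":0,"dy":0,"dz":0,"gripper":30},{"ax":0,"ay":0,"az":-0.14,"dx":0,"dy":0,"dz":0,"gripper":30},{"ax":0,"ay":0,"az":-0.14,"dx":0,"dy":0,"dz":0,"gripper":30},{"ax":0,"ay":0,"az":-0.14,"dx":0,"dy":0,"dz":0,"gripper":30},{"ax":0,"ay":0,"az":-0.14,"dx":0,"dy":0,"dz":0,"gripper":30}]';  python3 -m inch '[{"ax":0,"ay":0.105,"az":0,"dx":0,"dy":0,"dz":0,"gripper":30},{"ax":0,"ay":0.105,"az":0,"dx":0,"dy":0,"dz":0,"gripper":30},{"ax":0,"ay":0,"az":0,"dx":0,"dy":0,"dz":0,"gripper":30}]'; python3 - <<'E'
from h import *
lgo([0,.105,.14])
E
```

```text
time: 32.35
position: [0.4382, -0.0539, 0.2534]
tool_rot: [0.679, 0.734, -0.0, -0.002]
ft_force: [-0.0, 0.7, -2.3]
grip_width: 0.036
time: 32.65
position: [0.4395, -0.0563, 0.2535]
tool_rot: [0.679, 0.727, 0.071, -0.077]
ft_force: [-0.5, 0.0, -2.8]
grip_width: 0.0363
turn [-0.0007 -0.0009 -0.0045] tool mm [ 57.9102 204.4853  57.7176] lane pos [-0.2047  0.048   0.1978] F [-0.4897  0.0295 -2.766 ] w 0.03632666584191633 t 32.65
```

```bash
python3 -m inch '[{"ax":0,"ay":0,"az":-0.0045,"dx":11.6,"dy":41,"dz":0,"gripper":30},{"ax":0,"ay":0,"az":0,"dx":11.6,"dy":41,"dz":0,"gripper":30},{"ax":0,"ay":0,"az":0,"dx":11.6,"dy":41,"dz":0,"gripper":30},{"ax":0,"ay":0,"az":0,"dx":11.6,"dy":41,"dz":0,"gripper":30},{"ax":0,"ay":0,"az":0,"dx":11.6,"dy":40.5,"dz":0,"gripper":30},{"ax":0,"ay":0,"az":0,"dx":0,"dy":0,"dz":40,"gripper":30},{"ax":0,"ay":0,"az":0,"dx":0,"dy":0,"dz":17,"gripper":30},{"ax":0,"ay":0,"az":0,"dx":0,"dy":0,"dz":0,"gripper":30}]';python3 - <<'E'
from h import *
lgo([0,.105,.044])
snap('wrist','w22')
E
```

```text
time: 33.45
position: [0.6348, 0.0316, 0.2071]
tool_rot: [0.675, 0.73, 0.068, -0.08]
ft_force: [-1.3, 0.3, -3.5]
grip_width: 0.0362
turn [-0.0098 -0.0013  0.0038] tool mm [-5.266   4.4131 93.0591] lane pos [-0.0035  0.1101  0.1371] F [-1.3327  0.2786 -3.4817] w 0.03622076367739712 t 33.45
```

View pics/w22.png

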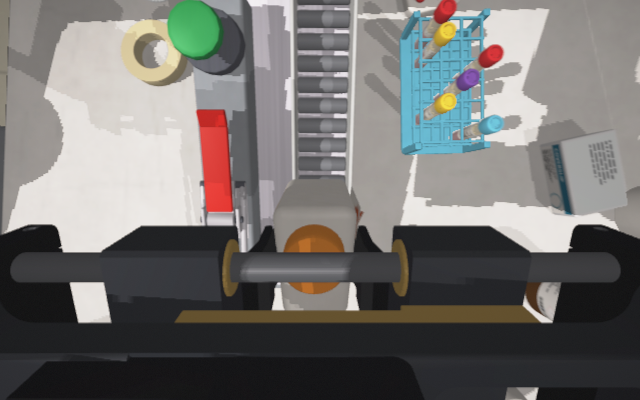

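```bash
python3 -m inch '[{"ax":0,"ay":0,"az":0,"dx":0,"dy":0,"dz":20,"gripper":30},{"ax":0,"ay":0,"az":0,"dx":0,"dy":0,"dz":20,"gripper":30},{"ax":0,"ay":0,"az":0,"dx":0,"dy":0,"dz":0,"gripper":30},{"ax":0,"ay":0,"az":0,"dx":0,"dy":0,"dz":0,"gripper":30}]';python3 - <<'E'
from h import *
lgo([0,.105,.044])
E
```

```text
time: 33.9
position: [0.6383, 0.0376, 0.1739]
tool_rot: [0.676, 0.73, 0.072, -0.076]
ft_force: [-0.2, -0.5, -3.0]
grip_width: 0.0365
turn [0.0024 0.0008 0.0044] tool mm [-3.7269 -0.6508 59.5256] lane pos [0.0005 0.1088 0.1035] F [-0.2399 -0.4908 -3.0085] w 0.03651020477828938 t 33.9
```

```bash
python3 -m inch '[{"ax":0,"ay":0,"az":0.004,"dx":-8,"dy":-0.5,"dz":20,"gripper":30},{"ax":0,"ay":0,"az":0,"dx":0,"dy":0,"dz":20,"gripper":30},{"ax":0,"ay":0,"az":0,"dx":0,"dy":0,"dz":13,"gripper":30},{"ax":0,"ay":0,"az":0,"dx":0,"dy":0,"dz":0,"gripper":30},{"ax":0,"ay":0,"az":0,"dx":0,"dy":0,"dz":0,"gripper":30}]';python3 - <<'E'
from h import *
lgo([0,.105,.0425])
E
```

```text
time: 34.4
position: [0.6381, 0.0409, 0.1204]
tool_rot: [0.677, 0.729, 0.072, -0.076]
ft_force: [0.1, -0.1, -2.3]
grip_width: 0.0364
turn [0.0028 0.0004 0.0007] tool mm [ 4.1819 -0.4994  7.9676] lane pos [0.0005 0.1008 0.0505] F [ 0.1453 -0.0664 -2.3084] w 0.03637065329031233 t 34.4
```

```bash
python3 -m inch '[{"ax":0,"ay":0,"az":0,"dx":0,"dy":0,"dz":4,"gripper":30},{"ax":0,"ay":0,"az":0,"dx":0,"dy":0,"dz":3.5,"gripper":30},{"ax":0,"ay":0,"az":0,"dx":0,"dy":0,"dz":0,"gripper":30},{"ax":0,"ay":0,"az":0,"dx":0,"dy":0,"dz":0,"gripper":30}]'; python3 -m inch '[{"ax":0,"ay":0,"az":0,"dx":0,"dy":0,"dz":1,"gripper":30},{"ax":0,"ay":0,"az":0,"dx":0,"dy":0,"dz":0,"gripper":30},{"ax":0,"ay":0,"az":0,"dx":0,"dy":0,"dz":0,"gripper":30}]'
```

```text
time: 34.8
position: [0.6372, 0.0426, 0.1122]
tool_rot: [0.677, 0.729, 0.072, -0.076]
ft_force: [1.4, 0.1, -2.2]
grip_width: 0.0362
time: 35.1
position: [0.6375, 0.0427, 0.1115]
tool_rot: [0.677, 0.729, 0.072, -0.076]
ft_force: [0.1, -0.4, -0.5]
grip_width: 0.0362
```

Contact with the rollers; release and retreat.

```bash
python3 -m inch '[{"ax":0,"ay":0,"az":0,"dx":0,"dy":0,"dz":0,"gripper":60},{"ax":0,"ay":0,"az":0,"dx":0,"dy":0,"dz":0,"gripper":70},{"ax":0,"ay":0,"az":0,"dx":0,"dy":0,"dz":0,"gripper":70},{"ax":0,"ay":0,"az":0,"dx":0,"dy":0,"dz":0,"gripper":70},{"ax":0,"ay":0,"az":0,"dx":0,"dy":0,"dz":0,"gripper":70}]' >/dev/null;python3 -m inch '[{"ax":0,"ay":0,"az":0,"dx":0,"dy":0,"dz":-40,"gripper":70},{"ax":0,"ay":0,"az":0,"dx":0,"dy":0,"dz":-45,"gripper":70},{"ax":0,"ay":0,"az":0,"dx":0,"dy":0,"dz":-45,"gripper":70},{"ax":0,"ay":-0.105,"az":0,"dx":0,"dy":0,"dz":-20,"gripper":70},{"ax":0,"ay":-0.105,"az":0,"dx":-30,"dy":0,"dz":0,"gripper":70},{"ax":0,"ay":0,"az":0,"dx":-45,"dy":0,"dz":0,"gripper":70},{"ax":0,"ay":0,"az":0,"dx":-45,"dy":0,"dz":0,"gripper":70},{"ax":0,"ay":0,"az":0,"dx":0,"dy":0,"dz":0,"gripper":70}]';python3 - <<'E'
from h import *
snap('scene','s23');crop('s23',270,120,430,240,5,'s23c');c=snap('wrist','w23')
inlane(c);bottles(c);print();bottles(snap('top','t23'))
E
```

```text
time: 36.4
position: [0.6487, -0.1136, 0.2548]
tool_rot: [0.683, 0.731, -0.0, 0.002]
ft_force: [-0.2, -0.2, 0.4]
grip_width: 0.0612
cap lane [-0.0014  0.0904  0.089 ] px [314.  26.] [235. 155.  65.]
cap lane [-0.0014  0.0356  0.0886] px [314. 101.] [236. 158.  66.]
body top y range [[-0.0193  0.0172]
 [ 0.0029  0.1076]]

px [380. 225.] cap [ 0.4324 -0.1852  0.0882] ext [0.0236 0.0245] rect [ 0.4287 -0.1789] (37.6, 50.3) capdir deg -64.4 mid [ 0.4281 -0.1762] col [206. 202. 192.]
px [388. 265.] cap [ 0.3143 -0.2043  0.0886] ext [0.023  0.0241] rect [ 0.3247 -0.2028] (35.7, 55.7) capdir deg 178.0 mid [ 0.3243 -0.2046] col [215. 184.  16.]
```

View pics/w23.png

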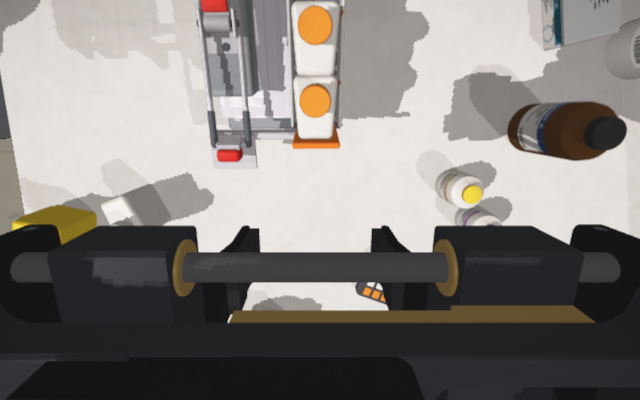

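View pics/s23c.png

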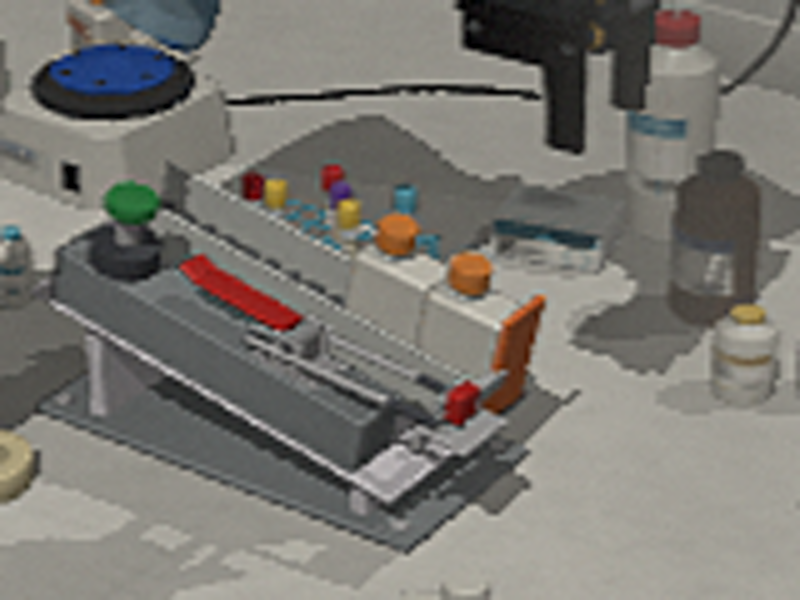

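```bash
python3 - <<'E'
from h import *
go([.5930,-.3408,.25],np.radians(170.5))
E
```

```text
turn [ 0.0011 -0.0006 -1.3327]
mm after turn [  15.4928 -238.8209    4.3542]
mm now [-228.4368  -71.3758    4.0667] pos [ 0.6477 -0.1078  0.2544] yaw 1.6430490544373688 F [-0.4647 -0.2305 -0.0252] w 0.06076549829053179 t 36.55
```

```bash
python3 -m inch '[{"ax":0,"ay":0,"az":-0.1333,"dx":0,"dy":0,"dz":0,"gripper":75},{"ax":0,"ay":0,"az":-0.1333,"dx":0,"dy":0,"dz":0,"gripper":75},{"ax":0,"ay":0,"az":-0.1333,"dx":0,"dy":0,"dz":0,"gripper":75},{"ax":0,"ay":0,"az":-0.1333,"dx":0,"dy":0,"dz":0,"gripper":75},{"ax":0,"ay":0,"az":-0.1333,"dx":0,"dy":0,"dz":0,"gripper":75},{"ax":0,"ay":0,"az":-0.1333,"dx":0,"dy":0,"dz":0,"gripper":75},{"ax":0,"ay":0,"az":-0.1333,"dx":0,"dy":0,"dz":0,"gripper":75},{"ax":0,"ay":0,"az":-0.1333,"dx":0,"dy":0,"dz":0,"gripper":75}]' >/dev/null; python3 -m inch '[{"ax":0,"ay":0,"az":-0.1333,"dx":0,"dy":0,"dz":0,"gripper":75},{"ax":0,"ay":0,"az":-0.1333,"dx":0,"dy":0,"dz":0,"gripper":75},{"ax":0,"ay":0,"az":0,"dx":3,"dy":-47.8,"dz":0,"gripper":75},{"ax":0,"ay":0,"az":0,"dx":3,"dy":-47.8,"dz":0,"gripper":75},{"ax":0,"ay":0,"az":0,"dx":3,"dy":-47.8,"dz":0,"gripper":75},{"ax":0,"ay":0,"az":0,"dx":3,"dy":-47.8,"dz":0,"gripper":75},{"ax":0,"ay":0,"az":0,"dx":3,"dy":-47.8,"dz":0,"gripper":75},{"ax":0,"ay":0,"az":0,"dx":0,"dy":0,"dz":0,"gripper":75}]'; python3 - <<'E'
from h import *
c=snap('wrist','w24');bottles(c)
go([.5930,-.3408,.04],np.radians(170.5))
E
```

```text
time: 38.15
position: [0.5928, -0.3465, 0.2544]
tool_rot: [0.085, 0.996, -0.001, 0.001]
ft_force: [-0.1, 1.2, -0.2]
grip_width: 0.0651
px [318. 173.] cap [ 0.5825 -0.3412  0.0885] ext [0.0263 0.0259] rect [ 0.5921 -0.3429] (38.1, 55.0) capdir deg 170.2 mid [ 0.5924 -0.3429] col [ 93. 179. 117.]
turn [ 0.0005  0.0011 -0.0021]
mm after turn [  0.8183   2.1472 214.1955]
mm now [  1.0512   2.03   214.1956] pos [ 0.5935 -0.3431  0.2542] yaw 2.973726754193803 F [ 0.1547  0.9419 -0.1251] w 0.06507681655760061 t 38.2
```

View pics/w24.png

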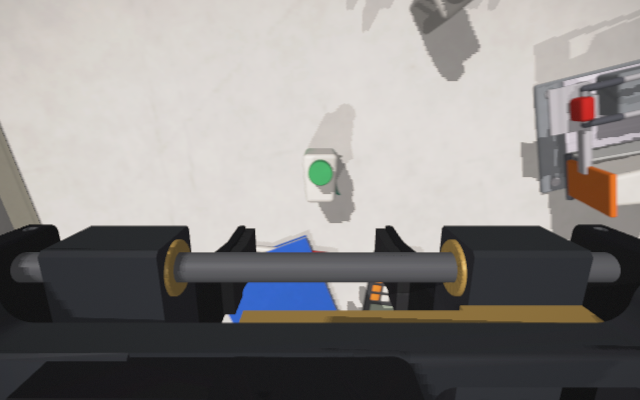

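```bash
python3 -m inch '[{"ax":0,"ay":0,"az":0,"dx":0.7,"dy":1,"dz":45,"gripper":75},{"ax":0,"ay":0,"az":0,"dx":0,"dy":0,"dz":45,"gripper":75},{"ax":0,"ay":0,"az":0,"dx":0,"dy":0,"dz":45,"gripper":75},{"ax":0,"ay":0,"az":0,"dx":0,"dy":0,"dz":45,"gripper":75},{"ax":0,"ay":0,"az":0,"dx":0,"dy":0,"dz":34,"gripper":75},{"ax":0,"ay":0,"az":0,"dx":0,"dy":0,"dz":0,"gripper":75},{"ax":0,"ay":0,"az":0,"dx":0,"dy":0,"dz":0,"gripper":75},{"ax":0,"ay":0,"az":0,"dx":0,"dy":0,"dz":0,"gripper":75}]'; python3 -m inch '[{"ax":0,"ay":0,"az":0,"dx":0,"dy":0,"dz":0,"gripper":30},{"ax":0,"ay":0,"az":0,"dx":0,"dy":0,"dz":0,"gripper":30},{"ax":0,"ay":0,"az":0,"dx":0,"dy":0,"dz":0,"gripper":30},{"ax":0,"ay":0,"az":0,"dx":0,"dy":0,"dz":0,"gripper":30},{"ax":0,"ay":0,"az":0,"dx":0,"dy":0,"dz":0,"gripper":30}]' 25; python3 -m inch '[{"ax":0,"ay":0,"az":0,"dx":0,"dy":0,"dz":-15,"gripper":30},{"ax":0,"ay":0,"az":0,"dx":0,"dy":0,"dz":-40,"gripper":30},{"ax":0,"ay":0,"az":0,"dx":0,"dy":0,"dz":-40,"gripper":30},{"ax":0,"ay":0,"az":0,"dx":0,"dy":0,"dz":-40,"gripper":30},{"ax":0,"ay":0,"az":0,"dx":0,"dy":0,"dz":-40,"gripper":30},{"ax":0,"ay":0,"az":0,"dx":0,"dy":0,"dz":-40,"gripper":30},{"ax":0,"ay":0,"az":0,"dx":0,"dy":0,"dz":0,"gripper":30}]'
```

```text
time: 39.0
position: [0.5959, -0.3403, 0.0433]
tool_rot: [0.082, 0.997, -0.001, 0.003]
ft_force: [1.1, -0.1, 0.7]
grip_width: 0.0652
time: 39.5
position: [0.5939, -0.3406, 0.0411]
tool_rot: [0.082, 0.997, -0.0, 0.001]
ft_force: [-0.4, -0.4, 2.2]
grip_width: 0.0366
time: 40.2
position: [0.5966, -0.3424, 0.264]
tool_rot: [0.082, 0.997, -0.004, 0.007]
ft_force: [1.5, 0.3, -1.7]
grip_width: 0.0364
```

```bash
python3 -m inch '[{"ax":0,"ay":0,"az":0.1333,"dx":0,"dy":0,"dz":0,"gripper":30},{"ax":0,"ay":0,"az":0.1333,"dx":0,"dy":0,"dz":0,"gripper":30},{"ax":0,"ay":0,"az":0.1333,"dx":0,"dy":0,"dz":0,"gripper":30},{"ax":0,"ay":0,"az":0.1333,"dx":0,"dy":0,"dz":0,"gripper":30},{"ax":0,"ay":0,"az":0.1333,"dx":0,"dy":0,"dz":0,"gripper":30},{"ax":0,"ay":0,"az":0.1333,"dx":0,"dy":0,"dz":0,"gripper":30},{"ax":0,"ay":0,"az":0.1333,"dx":0,"dy":0,"dz":0,"gripper":30},{"ax":0,"ay":0,"az":0.1333,"dx":0,"dy":0,"dz":0,"gripper":30}]' >/dev/null; python3 -m inch '[{"ax":0,"ay":0,"az":0.1333,"dx":0,"dy":0,"dz":0,"gripper":30},{"ax":0,"ay":0,"az":0.1333,"dx":0,"dy":0,"dz":0,"gripper":30},{"ax":0,"ay":0.105,"az":0,"dx":0,"dy":0,"dz":0,"gripper":30},{"ax":0,"ay":0.105,"az":0,"dx":0,"dy":0,"dz":0,"gripper":30},{"ax":0,"ay":0,"az":0,"dx":0,"dy":0,"dz":0,"gripper":30}]'; python3 - <<'E'
from h import *
lgo([0,.16,.2])
E
```

```text
time: 41.5
position: [0.5926, -0.3426, 0.2535]
tool_rot: [0.678, 0.727, 0.071, -0.077]
ft_force: [-0.7, -1.1, -2.2]
grip_width: 0.0366
turn [-0.0003 -0.0009 -0.0032] tool mm [402.4068  71.6111  60.0373] lane pos [-0.0729 -0.2422  0.2597] F [-0.6883 -1.128  -2.224 ] w 0.036559294024054716 t 41.5
```

```bash
python3 -m inch '[{"ax":0,"ay":0,"az":-0.003,"dx":44.7,"dy":8,"dz":6,"gripper":30},{"ax":0,"ay":0,"az":0,"dx":44.7,"dy":8,"dz":6,"gripper":30},{"ax":0,"ay":0,"az":0,"dx":44.7,"dy":8,"dz":6,"gripper":30},{"ax":0,"ay":0,"az":0,"dx":44.7,"dy":8,"dz":6,"gripper":30},{"ax":0,"ay":0,"az":0,"dx":44.7,"dy":8,"dz":6,"gripper":30},{"ax":0,"ay":0,"az":0,"dx":44.7,"dy":8,"dz":6,"gripper":30},{"ax":0,"ay":0,"az":0,"dx":44.7,"dy":8,"dz":6,"gripper":30},{"ax":0,"ay":0,"az":0,"dx":44.7,"dy":8,"dz":6,"gripper":30}]';python3 -m inch '[{"ax":0,"ay":0,"az":0,"dx":40,"dy":7,"dz":6,"gripper":30},{"ax":0,"ay":0,"az":0,"dx":0,"dy":0,"dz":40,"gripper":30},{"ax":0,"ay":0,"az":0,"dx":0,"dy":0,"dz":40,"gripper":30},{"ax":0,"ay":0,"az":0,"dx":0,"dy":0,"dz":0,"gripper":30},{"ax":0,"ay":0,"az":0,"dx":0,"dy":0,"dz":0,"gripper":30}]'; python3 - <<'E'
from h import *
lgo([0,.158,.05]); c=snap('wrist','w25')
E
```

```text
time: 42.3
position: [0.6289, 0.0259, 0.283]
tool_rot: [0.676, 0.73, 0.071, -0.076]
ft_force: [1.6, -0.2, -2.1]
grip_width: 0.0367
time: 42.8
position: [0.6321, 0.0814, 0.2073]
tool_rot: [0.676, 0.73, 0.071, -0.077]
ft_force: [0.4, -0.6, -0.8]
grip_width: 0.0367
turn [-0.0007  0.0003  0.0039] tool mm [-0.8451  2.641  76.9491] lane pos [-0.0026  0.1589  0.127 ] F [ 0.4354 -0.5516 -0.8141] w 0.03668182276479959 t 42.8
```

View pics/w25.png

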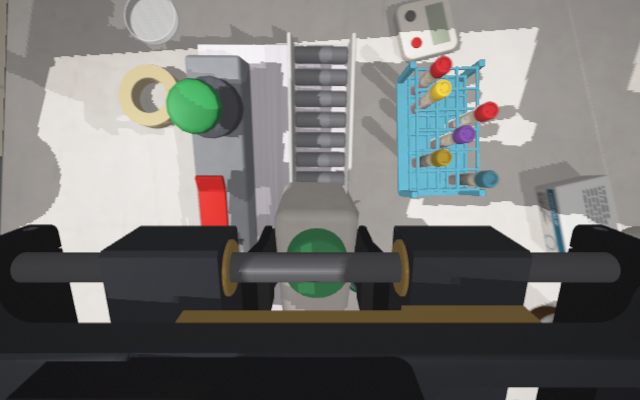

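```bash
python3 -m inch '[{"ax":0,"ay":0,"az":0.004,"dx":-1,"dy":2.5,"dz":25,"gripper":30},{"ax":0,"ay":0,"az":0,"dx":0,"dy":0,"dz":25,"gripper":30},{"ax":0,"ay":0,"az":0,"dx":0,"dy":0,"dz":20,"gripper":30},{"ax":0,"ay":0,"az":0,"dx":0,"dy":0,"dz":0,"gripper":30},{"ax":0,"ay":0,"az":0,"dx":0,"dy":0,"dz":0,"gripper":30},{"ax":0,"ay":0,"az":0,"dx":0,"dy":0,"dz":0,"gripper":30}]';python3 - <<'E'
from h import *
lgo([0,.158,.043])
E
```

```text
time: 43.45
position: [0.6365, 0.0938, 0.1413]
tool_rot: [0.677, 0.728, 0.073, -0.074]
ft_force: [0.0, 0.0, -1.4]
grip_width: 0.0366
turn [ 0.0061  0.001  -0.0004] tool mm [ 1.0669 -2.8183 16.9261] lane pos [0.0027 0.1569 0.0599] F [ 0.0258  0.0225 -1.4389] w 0.036621644604575405 t 43.45
```

```bash
python3 -m inch '[{"ax":0,"ay":0,"az":0,"dx":0,"dy":-2,"dz":5,"gripper":30},{"ax":0,"ay":0,"az":0,"dx":0,"dy":0,"dz":5,"gripper":30},{"ax":0,"ay":0,"az":0,"dx":0,"dy":0,"dz":0,"gripper":30},{"ax":0,"ay":0,"az":0,"dx":0,"dy":0,"dz":0,"gripper":30}]';python3 - <<'E'
from h import *
lgo([0,.158,.043])
E
```

```text
time: 43.85
position: [0.6322, 0.0966, 0.129]
tool_rot: [0.677, 0.728, 0.072, -0.077]
ft_force: [-0.1, 0.7, -1.4]
grip_width: 0.0369
turn [ 0.0009 -0.0001 -0.0006] tool mm [0.607  1.2962 4.1912] lane pos [-0.0013  0.1574  0.0472] F [-0.111   0.7466 -1.4264] w 0.03686044159774516 t 43.85
```

```bash
python3 -m inch '[{"ax":0,"ay":0,"az":0,"dx":0,"dy":1,"dz":3,"gripper":30},{"ax":0,"ay":0,"az":0,"dx":0,"dy":0,"dz":0,"gripper":30},{"ax":0,"ay":0,"az":0,"dx":0,"dy":0,"dz":0,"gripper":30}]';python3 -m inch '[{"ax":0,"ay":0,"az":0,"dx":0,"dy":0,"dz":1.5,"gripper":30},{"ax":0,"ay":0,"az":0,"dx":0,"dy":0,"dz":0,"gripper":30}]';python3 - <<'E'
from h import *
lgo([0,.158,.042])
E
```

```text
time: 44.15
position: [0.6333, 0.0973, 0.126]
tool_rot: [0.677, 0.728, 0.072, -0.077]
ft_force: [-0.2, 0.8, -1.8]
grip_width: 0.0366
time: 44.35
position: [0.6332, 0.0976, 0.1245]
tool_rot: [0.677, 0.728, 0.072, -0.077]
ft_force: [-0.3, 0.1, -2.0]
grip_width: 0.0364
turn [ 0.0009 -0.0001 -0.0006] tool mm [0.622  0.2936 0.6303] lane pos [-0.0003  0.1574  0.0426] F [-0.2554  0.1428 -2.0186] w 0.03644260928145662 t 44.35
```

Just at the rollers (~1 mm); ease down, release and retreat.

```bash
python3 -m inch '[{"ax":0,"ay":0,"az":0,"dx":0,"dy":0,"dz":1,"gripper":30},{"ax":0,"ay":0,"az":0,"dx":0,"dy":0,"dz":0,"gripper":30},{"ax":0,"ay":0,"az":0,"dx":0,"dy":0,"dz":0,"gripper":60},{"ax":0,"ay":0,"az":0,"dx":0,"dy":0,"dz":0,"gripper":70},{"ax":0,"ay":0,"az":0,"dx":0,"dy":0,"dz":0,"gripper":70},{"ax":0,"ay":0,"az":0,"dx":0,"dy":0,"dz":0,"gripper":70},{"ax":0,"ay":0,"az":0,"dx":0,"dy":0,"dz":0,"gripper":70}]';python3 -m inch '[{"ax":0,"ay":0,"az":0,"dx":0,"dy":0,"dz":-40,"gripper":70},{"ax":0,"ay":0,"az":0,"dx":0,"dy":0,"dz":-45,"gripper":70},{"ax":0,"ay":0,"az":0,"dx":0,"dy":0,"dz":-45,"gripper":70},{"ax":0,"ay":-0.105,"az":0,"dx":0,"dy":0,"dz":-20,"gripper":70},{"ax":0,"ay":-0.105,"az":0,"dx":-30,"dy":0,"dz":0,"gripper":70},{"ax":0,"ay":0,"az":0,"dx":-45,"dy":0,"dz":0,"gripper":70},{"ax":0,"ay":0,"az":0,"dx":-45,"dy":0,"dz":0,"gripper":70},{"ax":0,"ay":0,"az":0,"dx":0,"dy":0,"dz":0,"gripper":70}]';python3 - <<'E'
from h import *
snap('scene','s26');crop('s26',270,120,430,240,5,'s26c');c=snap('wrist','w26')
inlane(c);print();bottles(snap('top','t26'))
go([.4284,-.1755,.25],np.radians(-65))
E
```

```text
time: 45.05
position: [0.6334, 0.0978, 0.1239]
tool_rot: [0.677, 0.728, 0.072, -0.076]
ft_force: [-0.7, -1.2, 0.5]
grip_width: 0.0595
time: 45.85
position: [0.6447, -0.0584, 0.2674]
tool_rot: [0.683, 0.73, -0.0, 0.002]
ft_force: [0.6, 0.6, 0.6]
grip_width: 0.0611
cap lane [-0.0036  0.1463  0.089 ] px [311.  27.] [ 89. 185. 117.]
cap lane [-0.0012  0.0909  0.0887] px [315. 103.] [236. 158.  67.]
cap lane [-0.0015  0.0361  0.0872] px [315. 165.] [232. 156.  65.]
body top y range [[-0.0209  0.0167]
 [ 0.0039  0.1632]]

px [112.  96.] cap [0.8402 0.6286 0.0889] ext [0.0245 0.0257] rect [0.8396 0.638 ] (40.0, 53.7) capdir deg -86.1 mid [0.8395 0.6385] col [ 84. 148.  99.]
px [380. 225.] cap [ 0.4324 -0.1853  0.0888] ext [0.0236 0.0244] rect [ 0.4276 -0.1762] (37.6, 55.1) capdir deg -64.7 mid [ 0.4281 -0.1762] col [207. 203. 193.]
px [388. 265.] cap [ 0.3143 -0.2042  0.0893] ext [0.023 0.024] rect [ 0.3248 -0.2031] (35.8, 56.0) capdir deg 177.6 mid [ 0.3243 -0.2047] col [215. 184.  25.]
turn [-0.0014 -0.0009  2.7765]
mm after turn [ 20.2685 247.0175  17.0676]
mm now [-107.1344 -223.5132   16.8478] pos [ 0.6437 -0.0527  0.2671] yaw 1.6420861130799709 F [ 0.3564 -0.4475 -0.2634] w 0.060831207450301315 t 46.0
```

View pics/s26c.png

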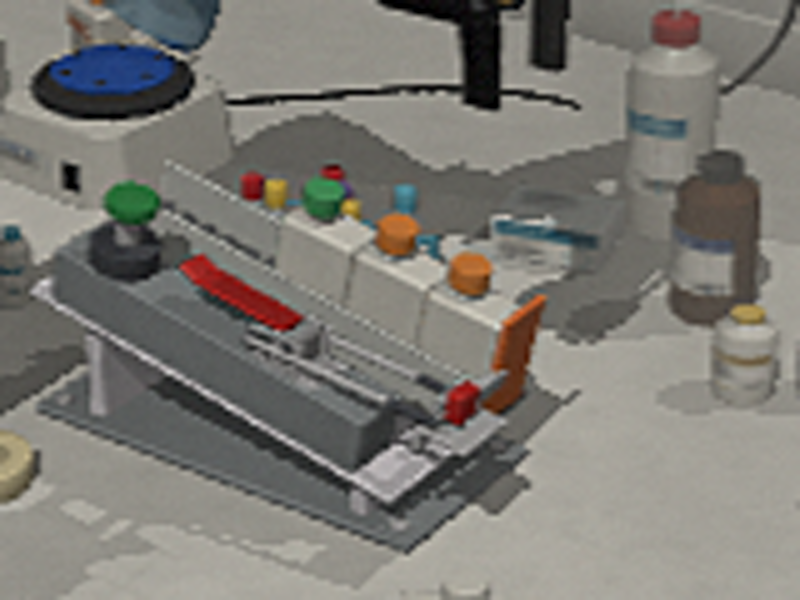

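```bash
python3 -m inch '[{"ax":0,"ay":0,"az":0.139,"dx":0,"dy":0,"dz":0,"gripper":75},{"ax":0,"ay":0,"az":0.139,"dx":0,"dy":0,"dz":0,"gripper":75},{"ax":0,"ay":0,"az":0.139,"dx":0,"dy":0,"dz":0,"gripper":75},{"ax":0,"ay":0,"az":0.139,"dx":0,"dy":0,"dz":0,"gripper":75},{"ax":0,"ay":0,"az":0.139,"dx":0,"dy":0,"dz":0,"gripper":75},{"ax":0,"ay":0,"az":0.139,"dx":0,"dy":0,"dz":0,"gripper":75},{"ax":0,"ay":0,"az":0.139,"dx":0,"dy":0,"dz":0,"gripper":75},{"ax":0,"ay":0,"az":0.139,"dx":0,"dy":0,"dz":0,"gripper":75}]' >/dev/null; python3 -m inch '[{"ax":0,"ay":0,"az":0.139,"dx":0,"dy":0,"dz":0,"gripper":75},{"ax":0,"ay":0,"az":0.139,"dx":0,"dy":0,"dz":0,"gripper":75},{"ax":0,"ay":0,"az":0.139,"dx":0,"dy":0,"dz":0,"gripper":75},{"ax":0,"ay":0,"az":0.139,"dx":0,"dy":0,"dz":0,"gripper":75},{"ax":0,"ay":0,"az":0.139,"dx":0,"dy":0,"dz":0,"gripper":75},{"ax":0,"ay":0,"az":0.139,"dx":0,"dy":0,"dz":0,"gripper":75},{"ax":0,"ay":0,"az":0.139,"dx":0,"dy":0,"dz":0,"gripper":75},{"ax":0,"ay":0,"az":0.139,"dx":0,"dy":0,"dz":0,"gripper":75}]' >/dev/null; python3 -m inch '[{"ax":0,"ay":0,"az":0.139,"dx":0,"dy":0,"dz":0,"gripper":75},{"ax":0,"ay":0,"az":0.139,"dx":0,"dy":0,"dz":0,"gripper":75},{"ax":0,"ay":0,"az":0.139,"dx":0,"dy":0,"dz":0,"gripper":75},{"ax":0,"ay":0,"az":0.139,"dx":0,"dy":0,"dz":0,"gripper":75},{"ax":0,"ay":0,"az":0,"dx":4,"dy":49,"dz":3,"gripper":75},{"ax":0,"ay":0,"az":0,"dx":4,"dy":49,"dz":3,"gripper":75},{"ax":0,"ay":0,"az":0,"dx":4,"dy":49,"dz":3,"gripper":75},{"ax":0,"ay":0,"az":0,"dx":4,"dy":49,"dz":3,"gripper":75}]'; python3 -m inch '[{"ax":0,"ay":0,"az":0,"dx":4,"dy":49,"dz":3,"gripper":75},{"ax":0,"ay":0,"az":0,"dx":0,"dy":0,"dz":0,"gripper":75},{"ax":0,"ay":0,"az":0,"dx":0,"dy":0,"dz":0,"gripper":75}]'; python3 - <<'E'
from h import *
c=snap('wrist','w27');bottles(c)
go([.4284,-.1757,.04],np.radians(-65))
E
```

```text
time: 48.4
position: [0.4714, -0.1487, 0.255]
tool_rot: [0.844, -0.537, 0.0, -0.0]
ft_force: [0.3, -0.8, 0.8]
grip_width: 0.0652
time: 48.7
position: [0.43, -0.1735, 0.2524]
tool_rot: [0.842, -0.539, 0.001, -0.001]
ft_force: [1.3, -0.3, -0.7]
grip_width: 0.0654
px [317. 170.] cap [ 0.4328 -0.1855  0.0885] ext [0.0261 0.0263] rect [ 0.4286 -0.1766] (37.9, 54.6) capdir deg -65.3 mid [ 0.4287 -0.1765] col [231. 227. 223.]
px [424. 200.] cap [ 0.3153 -0.2043  0.0877] ext [0.0259 0.026 ] rect [ 0.3251 -0.2065] (38.3, 56.1) capdir deg 171.7 mid [ 0.3252 -0.2057] col [230. 211.  58.]
turn [-0.0024 -0.0013 -0.0021]
mm after turn [  0.8981   3.3094 212.5161]
mm now [  0.6298   3.8181 212.5085] pos [ 0.431  -0.1735  0.2525] yaw -1.1365395815236423 F [ 0.8296 -0.3939 -0.0571] w 0.06518111216893295 t 48.75
```

View pics/w27.png

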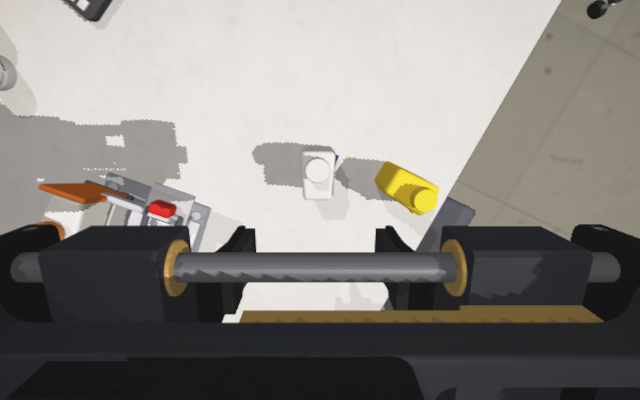

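```bash
python3 -m inch '[{"ax":0,"ay":0,"az":0,"dx":0.8,"dy":2,"dz":45,"gripper":75},{"ax":0,"ay":0,"az":0,"dx":0,"dy":0,"dz":45,"gripper":75},{"ax":0,"ay":0,"az":0,"dx":0,"dy":0,"dz":45,"gripper":75},{"ax":0,"ay":0,"az":0,"dx":0,"dy":0,"dz":44,"gripper":75},{"ax":0,"ay":0,"az":0,"dx":0,"dy":0,"dz":33,"gripper":75},{"ax":0,"ay":0,"az":0,"dx":0,"dy":0,"dz":0,"gripper":75},{"ax":0,"ay":0,"az":0,"dx":0,"dy":0,"dz":0,"gripper":75},{"ax":0,"ay":0,"az":0,"dx":0,"dy":0,"dz":0,"gripper":75}]'; python3 -m inch '[{"ax":0,"ay":0,"az":0,"dx":0,"dy":0,"dz":0,"gripper":30},{"ax":0,"ay":0,"az":0,"dx":0,"dy":0,"dz":0,"gripper":30},{"ax":0,"ay":0,"az":0,"dx":0,"dy":0,"dz":0,"gripper":30},{"ax":0,"ay":0,"az":0,"dx":0,"dy":0,"dz":0,"gripper":30},{"ax":0,"ay":0,"az":0,"dx":0,"dy":0,"dz":0,"gripper":30}]' 25; python3 -m inch '[{"ax":0,"ay":0,"az":0,"dx":0,"dy":0,"dz":-15,"gripper":30},{"ax":0,"ay":0,"az":0,"dx":0,"dy":0,"dz":-40,"gripper":30},{"ax":0,"ay":0,"az":0,"dx":0,"dy":0,"dz":-40,"gripper":30},{"ax":0,"ay":0,"az":0,"dx":0,"dy":0,"dz":-40,"gripper":30},{"ax":0,"ay":0,"az":0,"dx":0,"dy":0,"dz":-40,"gripper":30},{"ax":0,"ay":0,"az":0,"dx":0,"dy":0,"dz":-40,"gripper":30},{"ax":0,"ay":0,"az":0,"dx":0,"dy":0,"dz":0,"gripper":30}]'
```

```text
time: 49.55
position: [0.4307, -0.1759, 0.0415]
tool_rot: [0.843, -0.538, 0.002, -0.0]
ft_force: [-0.0, -0.8, -0.6]
grip_width: 0.0652
time: 50.05
position: [0.429, -0.1759, 0.0405]
tool_rot: [0.843, -0.538, 0.001, -0.0]
ft_force: [-0.1, -0.2, 5.5]
grip_width: 0.0362
time: 50.75
position: [0.4314, -0.1775, 0.2598]
tool_rot: [0.843, -0.538, 0.006, 0.0]
ft_force: [0.7, -1.2, -1.6]
grip_width: 0.0363
```

```bash
python3 -m inch '[{"ax":0,"ay":0,"az":-0.139,"dx":0,"dy":0,"dz":0,"gripper":30},{"ax":0,"ay":0,"az":-0.139,"dx":0,"dy":0,"dz":0,"gripper":30},{"ax":0,"ay":0,"az":-0.139,"dx":0,"dy":0,"dz":0,"gripper":30},{"ax":0,"ay":0,"az":-0.139,"dx":0,"dy":0,"dz":0,"gripper":30},{"ax":0,"ay":0,"az":-0.139,"dx":0,"dy":0,"dz":0,"gripper":30},{"ax":0,"ay":0,"az":-0.139,"dx":0,"dy":0,"dz":0,"gripper":30},{"ax":0,"ay":0,"az":-0.139,"dx":0,"dy":0,"dz":0,"gripper":30},{"ax":0,"ay":0,"az":-0.139,"dx":0,"dy":0,"dz":0,"gripper":30}]' >/dev/null; python3 -m inch '[{"ax":0,"ay":0,"az":-0.139,"dx":0,"dy":0,"dz":0,"gripper":30},{"ax":0,"ay":0,"az":-0.139,"dx":0,"dy":0,"dz":0,"gripper":30},{"ax":0,"ay":0,"az":-0.139,"dx":0,"dy":0,"dz":0,"gripper":30},{"ax":0,"ay":0,"az":-0.139,"dx":0,"dy":0,"dz":0,"gripper":30},{"ax":0,"ay":0,"az":-0.139,"dx":0,"dy":0,"dz":0,"gripper":30},{"ax":0,"ay":0,"az":-0.139,"dx":0,"dy":0,"dz":0,"gripper":30},{"ax":0,"ay":0,"az":-0.139,"dx":0,"dy":0,"dz":0,"gripper":30},{"ax":0,"ay":0,"az":-0.139,"dx":0,"dy":0,"dz":0,"gripper":30}]' >/dev/null; python3 -m inch '[{"ax":0,"ay":0,"az":-0.139,"dx":0,"dy":0,"dz":0,"gripper":30},{"ax":0,"ay":0,"az":-0.139,"dx":0,"dy":0,"dz":0,"gripper":30},{"ax":0,"ay":0,"az":-0.139,"dx":0,"dy":0,"dz":0,"gripper":30},{"ax":0,"ay":0,"az":-0.139,"dx":0,"dy":0,"dz":0,"gripper":30},{"ax":0,"ay":0.105,"az":0,"dx":0,"dy":0,"dz":-10,"gripper":30},{"ax":0,"ay":0.105,"az":0,"dx":0,"dy":0,"dz":-10,"gripper":30},{"ax":0,"ay":0,"az":0,"dx":0,"dy":0,"dz":0,"gripper":30},{"ax":0,"ay":0,"az":0,"dx":0,"dy":0,"dz":0,"gripper":30}]'; python3 - <<'E'
from h import *
lgo([0,.213,.15])
E
```

```text
time: 53.15
position: [0.4278, -0.1766, 0.2734]
tool_rot: [0.678, 0.728, 0.071, -0.077]
ft_force: [0.5, 1.3, -1.5]
grip_width: 0.037
turn [-0.001  -0.0004 -0.0026] tool mm [277.9315 224.5203  92.0674] lane pos [-0.2251 -0.0644  0.2422] F [ 0.5099  1.2783 -1.4647] w 0.03696909916228337 t 53.15
```

```bash
python3 -m inch '[{"ax":0,"ay":0,"az":-0.0026,"dx":34.7,"dy":28,"dz":0,"gripper":30},{"ax":0,"ay":0,"az":0,"dx":34.7,"dy":28,"dz":0,"gripper":30},{"ax":0,"ay":0,"az":0,"dx":34.7,"dy":28,"dz":0,"gripper":30},{"ax":0,"ay":0,"az":0,"dx":34.7,"dy":28,"dz":0,"gripper":30},{"ax":0,"ay":0,"az":0,"dx":34.7,"dy":28,"dz":0,"gripper":30},{"ax":0,"ay":0,"az":0,"dx":34.7,"dy":28,"dz":0,"gripper":30},{"ax":0,"ay":0,"az":0,"dx":34.7,"dy":28,"dz":0,"gripper":30},{"ax":0,"ay":0,"az":0,"dx":34.7,"dy":28,"dz":0,"gripper":30}]';python3 -m inch '[{"ax":0,"ay":0,"az":0,"dx":0,"dy":0,"dz":40,"gripper":30},{"ax":0,"ay":0,"az":0,"dx":0,"dy":0,"dz":40,"gripper":30},{"ax":0,"ay":0,"az":0,"dx":0,"dy":0,"dz":25,"gripper":30},{"ax":0,"ay":0,"az":0,"dx":0,"dy":0,"dz":0,"gripper":30},{"ax":0,"ay":0,"az":0,"dx":0,"dy":0,"dz":0,"gripper":30},{"ax":0,"ay":0,"az":0,"dx":0,"dy":0,"dz":0,"gripper":30}]'; python3 - <<'E'
from h import *
lgo([0,.212,.043]); c=snap('wrist','w28'); snap('scene','s28');crop('s28',260,120,420,240,5,'s28c')
E
```

```text
time: 53.95
position: [0.6308, 0.1136, 0.3318]
tool_rot: [0.676, 0.729, 0.07, -0.077]
ft_force: [0.5, -0.2, -2.0]
grip_width: 0.0366
time: 54.55
position: [0.6313, 0.1326, 0.2322]
tool_rot: [0.676, 0.729, 0.073, -0.075]
ft_force: [0.1, 0.1, -2.0]
grip_width: 0.036
turn [0.0045 0.0008 0.0028] tool mm [-1.9678 -0.8438 97.6547] lane pos [0.0004 0.214  0.1407] F [ 0.0942  0.1008 -1.9585] w 0.036007763089627935 t 54.55
```

View pics/w28.png

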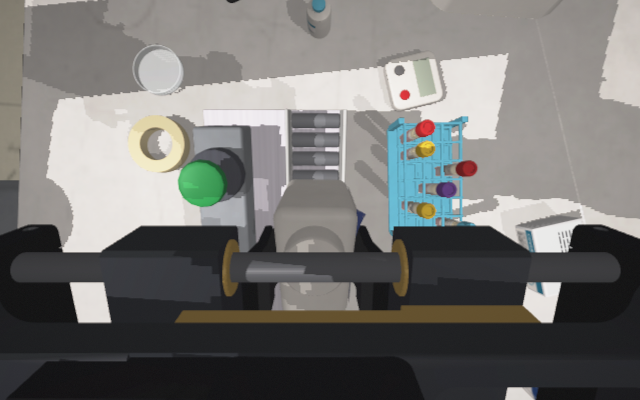

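View pics/s28c.png

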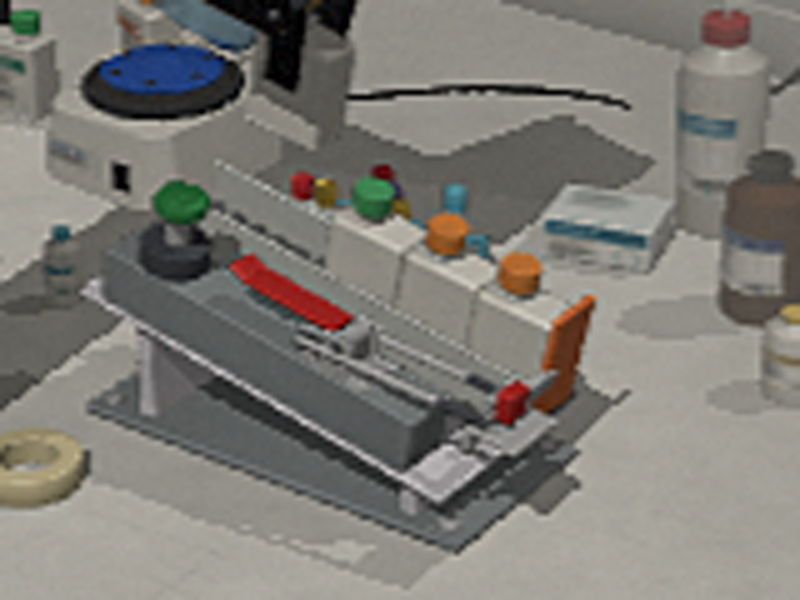

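```bash
python3 -m inch '[{"ax":0,"ay":0,"az":0.003,"dx":-2,"dy":-0.5,"dz":30,"gripper":30},{"ax":0,"ay":0,"az":0,"dx":0,"dy":0,"dz":30,"gripper":30},{"ax":0,"ay":0,"az":0,"dx":0,"dy":0,"dz":20,"gripper":30},{"ax":0,"ay":0,"az":0,"dx":0,"dy":0,"dz":8,"gripper":30},{"ax":0,"ay":0,"az":0,"dx":0,"dy":0,"dz":0,"gripper":30},{"ax":0,"ay":0,"az":0,"dx":0,"dy":0,"dz":0,"gripper":30},{"ax":0,"ay":0,"az":0,"dx":0,"dy":0,"dz":0,"gripper":30}]';python3 - <<'E'
from h import *
lgo([0,.212,.043])
E
```

```text
time: 55.35
position: [0.6301, 0.1485, 0.1458]
tool_rot: [0.677, 0.728, 0.073, -0.075]
ft_force: [-0.2, -0.9, -2.5]
grip_width: 0.0363
turn [ 0.0047  0.0004 -0.0006] tool mm [ 0.2814 -0.4463  9.8121] lane pos [0.0004 0.2117 0.0528] F [-0.1805 -0.8843 -2.4674] w 0.03634678806697898 t 55.35
```

```bash
python3 -m inch '[{"ax":0,"ay":0,"az":0,"dx":0,"dy":0,"dz":5,"gripper":30},{"ax":0,"ay":0,"az":0,"dx":0,"dy":0,"dz":4,"gripper":30},{"ax":0,"ay":0,"az":0,"dx":0,"dy":0,"dz":0,"gripper":30},{"ax":0,"ay":0,"az":0,"dx":0,"dy":0,"dz":0,"gripper":30}]';python3 -m inch '[{"ax":0,"ay":0,"az":0,"dx":0,"dy":0,"dz":1.5,"gripper":30},{"ax":0,"ay":0,"az":0,"dx":0,"dy":0,"dz":0,"gripper":30}]';python3 - <<'E'
from h import *
lgo([0,.212,.042])
E
```

```text
time: 55.75
position: [0.6285, 0.1508, 0.135]
tool_rot: [0.677, 0.728, 0.072, -0.077]
ft_force: [0.5, 0.6, -2.8]
grip_width: 0.0365
time: 55.95
position: [0.6289, 0.151, 0.1341]
tool_rot: [0.677, 0.728, 0.072, -0.076]
ft_force: [-1.2, -0.4, 0.2]
grip_width: 0.0365
turn [ 0.0018  0.0001 -0.0008] tool mm [ 0.2398  0.669  -1.0952] lane pos [-0.0007  0.2118  0.0409] F [-1.2008 -0.4156  0.214 ] w 0.03646836758038865 t 55.95
```

```bash
python3 -m inch '[{"ax":0,"ay":0,"az":0,"dx":0,"dy":0,"dz":0,"gripper":60},{"ax":0,"ay":0,"az":0,"dx":0,"dy":0,"dz":0,"gripper":68},{"ax":0,"ay":0,"az":0,"dx":0,"dy":0,"dz":0,"gripper":68},{"ax":0,"ay":0,"az":0,"dx":0,"dy":0,"dz":0,"gripper":68},{"ax":0,"ay":0,"az":0,"dx":0,"dy":0,"dz":0,"gripper":68}]';python3 -m inch '[{"ax":0,"ay":0,"az":0,"dx":0,"dy":0,"dz":-40,"gripper":68},{"ax":0,"ay":0,"az":0,"dx":0,"dy":0,"dz":-45,"gripper":68},{"ax":0,"ay":0,"az":0,"dx":0,"dy":0,"dz":-45,"gripper":68},{"ax":0,"ay":0,"az":0,"dx":-45,"dy":0,"dz":0,"gripper":68},{"ax":0,"ay":0,"az":0,"dx":-45,"dy":0,"dz":0,"gripper":68},{"ax":0,"ay":0,"az":0,"dx":-45,"dy":0,"dz":0,"gripper":68},{"ax":0,"ay":0,"az":0,"dx":0,"dy":0,"dz":0,"gripper":68}]';python3 - <<'E'
from h import *
snap('scene','s29');crop('s29',270,120,430,240,5,'s29c');c=snap('wrist','w29')
inlane(c)
E
```

```text
time: 56.45
position: [0.6286, 0.1511, 0.1338]
tool_rot: [0.677, 0.728, 0.072, -0.076]
ft_force: [-0.9, 1.1, -0.6]
grip_width: 0.0583
time: 57.15
position: [0.6402, -0.0135, 0.2312]
tool_rot: [0.68, 0.726, 0.071, -0.076]
ft_force: [-0.4, -0.3, -0.3]
grip_width: 0.0591
cap lane [-0.0019  0.2011  0.0886] px [314.  29.] [229. 225. 221.]
cap lane [-0.0034  0.1461  0.0891] px [313. 111.] [ 87. 178. 114.]
cap lane [-0.0013  0.0909  0.0886] px [316. 184.] [229. 149.  64.]
cap lane [-0.0015  0.0411  0.0871] px [316. 243.] [227. 149.  58.]
body top y range [[-0.0205  0.0168]
 [ 0.0316  0.2167]]
```

View pics/s29c.png

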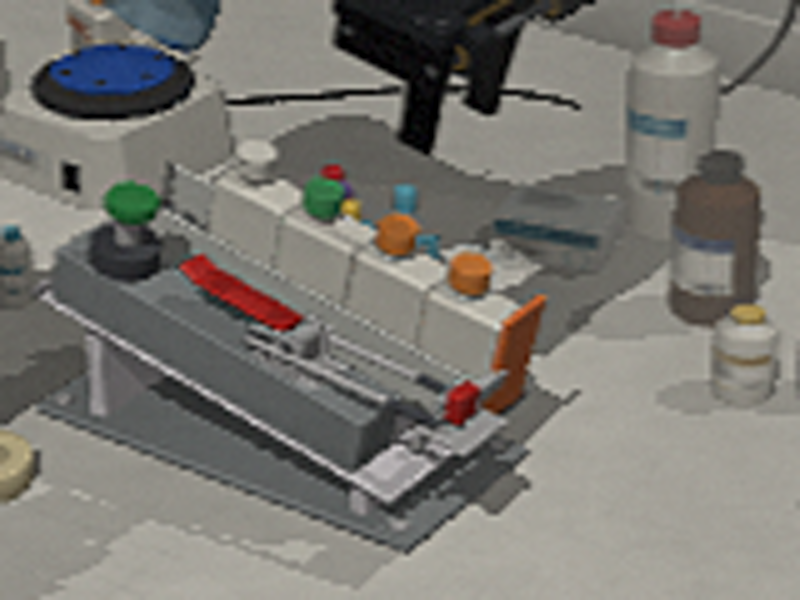

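View pics/w29.png

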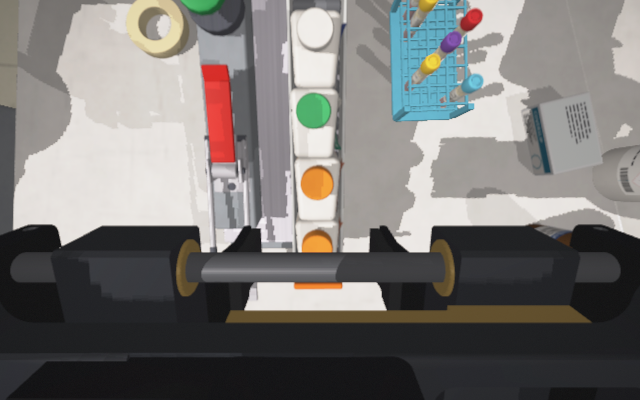

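```bash
python3 - <<'E'
from h import *
for n in ['w25','w28','w22']:
    c=load(n);P=w2l(cloud(c)).reshape(-1,3);im=c['img'].reshape(-1,3).astype(int)
    k=(im[:,1]>1.5*im[:,0])&(im[:,1]>1.3*im[:,2])&(im[:,1]>90)&(abs(P[:,0]+.085)<.03)&(abs(P[:,1]-.236)<.04)&(P[:,2]>.05)
    q=P[k];t=q[q[:,2]>np.percentile(q[:,2],60)-.004];print(n,k.sum(),(np.percentile(t,1,axis=0)+np.percentile(t,99,axis=0))/2,np.ptp(t,axis=0))
lgo([-.085,.236,.11])
E
```

```text
w25 2214 [-0.0838  0.2337  0.0741] [0.0338 0.0342 0.0063]
w28 1631 [-0.0845  0.2343  0.0744] [0.0332 0.0348 0.0055]
w22 2413 [-0.0842  0.2334  0.0743] [0.0334 0.0341 0.0059]
turn [ 0.0008 -0.0011 -0.0036] tool mm [159.8653 -84.2027  60.3793] lane pos [-0.0014  0.0758  0.1703] F [-0.2852  0.1078  0.4741] w 0.059391724348000524 t 57.25
```

```bash
python3 -m inch '[{"ax":0,"ay":0,"az":-0.0036,"dx":39.5,"dy":-20.7,"dz":0,"gripper":0},{"ax":0,"ay":0,"az":0,"dx":39.5,"dy":-20.7,"dz":0,"gripper":0},{"ax":0,"ay":0,"az":0,"dx":39.5,"dy":-20.7,"dz":0,"gripper":0},{"ax":0,"ay":0,"az":0,"dx":39.5,"dy":-20.7,"dz":0,"gripper":0},{"ax":0,"ay":0,"az":0,"dx":0,"dy":0,"dz":30,"gripper":0},{"ax":0,"ay":0,"az":0,"dx":0,"dy":0,"dz":30,"gripper":0},{"ax":0,"ay":0,"az":0,"dx":0,"dy":0,"dz":0,"gripper":0},{"ax":0,"ay":0,"az":0,"dx":0,"dy":0,"dz":0,"gripper":0}]';python3 - <<'E'
from h import *
lgo([-.0843,.2338,.08])
E
```

```text
time: 58.05
position: [0.5446, 0.1539, 0.2072]
tool_rot: [0.676, 0.73, 0.072, -0.077]
ft_force: [0.0, -0.0, -0.2]
grip_width: 0.0044
turn [ 0.0003 -0.0005  0.0042] tool mm [-2.0719  0.1717 30.4986] lane pos [-0.0845  0.2359  0.1105] F [ 0.0193 -0.0299 -0.1683] w 0.004357299636923971 t 58.05
```

```bash
python3 -m inch '[{"ax":0,"ay":0,"az":0,"dx":-2,"dy":0,"dz":15,"gripper":0},{"ax":0,"ay":0,"az":0,"dx":0,"dy":0,"dz":15,"gripper":0},{"ax":0,"ay":0,"az":0,"dx":0,"dy":0,"dz":6,"gripper":0},{"ax":0,"ay":0,"az":0,"dx":0,"dy":0,"dz":6,"gripper":0},{"ax":0,"ay":0,"az":0,"dx":0,"dy":0,"dz":5,"gripper":0},{"ax":0,"ay":0,"az":0,"dx":0,"dy":0,"dz":0,"gripper":0}]';python3 -m inch '[{"ax":0,"ay":0,"az":0,"dx":0,"dy":0,"dz":4,"gripper":0},{"ax":0,"ay":0,"az":0,"dx":0,"dy":0,"dz":3,"gripper":0},{"ax":0,"ay":0,"az":0,"dx":0,"dy":0,"dz":0,"gripper":0},{"ax":0,"ay":0,"az":0,"dx":0,"dy":0,"dz":0,"gripper":0}]';python3 - <<'E'
from h import *
lgo([-.0843,.2338,.0564])
E
```

```text
time: 58.65
position: [0.5452, 0.1605, 0.1613]
tool_rot: [0.676, 0.729, 0.073, -0.076]
ft_force: [-0.3, -0.6, 6.0]
grip_width: 0.0003
time: 59.05
position: [0.5451, 0.1619, 0.1552]
tool_rot: [0.676, 0.729, 0.073, -0.076]
ft_force: [-2.2, -1.6, 8.0]
grip_width: 0.0006
turn [0.0031 0.0001 0.0031] tool mm [ 1.0841 -0.8791  1.5238] lane pos [-0.0834  0.2327  0.0579] F [-2.19   -1.5877  7.9873] w 0.0005990692646313617 t 59.05
```

```bash
python3 -m inch '[{"ax":0,"ay":0,"az":0,"dx":0,"dy":0,"dz":2,"gripper":0},{"ax":0,"ay":0,"az":0,"dx":0,"dy":0,"dz":0,"gripper":0}]';python3 -m inch '[{"ax":0,"ay":0,"az":0,"dx":0,"dy":0,"dz":2.5,"gripper":0},{"ax":0,"ay":0,"az":0,"dx":0,"dy":0,"dz":0,"gripper":0},{"ax":0,"ay":0,"az":0,"dx":0,"dy":0,"dz":0,"gripper":0}]';python3 - <<'E'
from h import *
lgo([-.0843,.2338,.0564])
E
```

```text
time: 59.25
position: [0.5451, 0.1621, 0.1541]
tool_rot: [0.676, 0.729, 0.073, -0.075]
ft_force: [-5.0, -3.3, 12.4]
grip_width: 0.0005
time: 59.55
position: [0.5453, 0.1621, 0.1539]
tool_rot: [0.676, 0.73, 0.073, -0.075]
ft_force: [-6.5, -6.4, 25.3]
grip_width: 0.0004
turn [0.0045 0.0006 0.0043] tool mm [ 1.078  -1.031   0.1908] lane pos [-0.0833  0.2327  0.0566] F [-6.4611 -6.3527 25.2592] w 0.0003589859739287 t 59.55
```

Hard stop at full travel (25 N, 18 mm). Release upward and check everything.

```bash
python3 -m inch '[{"ax":0,"ay":0,"az":0,"dx":0,"dy":0,"dz":-10,"gripper":0},{"ax":0,"ay":0,"az":0,"dx":0,"dy":0,"dz":-20,"gripper":0},{"ax":0,"ay":0,"az":0,"dx":0,"dy":0,"dz":-45,"gripper":0},{"ax":0,"ay":0,"az":0,"dx":0,"dy":0,"dz":-45,"gripper":0},{"ax":0,"ay":-0.105,"az":0,"dx":-45,"dy":0,"dz":0,"gripper":0},{"ax":0,"ay":-0.105,"az":0,"dx":-45,"dy":0,"dz":0,"gripper":0},{"ax":0,"ay":0,"az":0,"dx":-45,"dy":0,"dz":0,"gripper":0},{"ax":0,"ay":0,"az":0,"dx":-45,"dy":0,"dz":0,"gripper":0}]' >/dev/null; python3 -m inch '[{"ax":0,"ay":0,"az":0,"dx":-45,"dy":0,"dz":-20,"gripper":0},{"ax":0,"ay":0,"az":0,"dx":-45,"dy":0,"dz":-20,"gripper":0},{"ax":0,"ay":0,"az":0,"dx":0,"dy":0,"dz":0,"gripper":0},{"ax":0,"ay":0,"az":0,"dx":0,"dy":0,"dz":0,"gripper":0}]'; python3 - <<'E'
from h import *
c=snap('wrist','w30');inlane(c)
s=snap('scene','s30');crop('s30',210,110,430,260,3.6,'s30c')
q=redpts(c,0,640,0,220);l=q[(abs(q[:,0]+.085)<.015)&(q[:,1]>.09)&(q[:,1]<.2)&(q[:,2]>.02)]
for y in np.arange(.09,.2,.02):
    k=(l[:,1]>=y)&(l[:,1]<y+.02)
    if k.any(): print('lever',round(y,3),np.median(l[k],0))
t=q[(abs(q[:,0]+.085)<.015)&(q[:,1]>-.05)&(q[:,1]<.0)&(q[:,2]>.03)]
if len(t): print('tab',np.median(t,0))
P=w2l(cloud(c)).reshape(-1,3);im=c['img'].reshape(-1,3).astype(int)
k=(im[:,1]>1.5*im[:,0])&(im[:,1]>90)&(abs(P[:,0]+.085)<.03)&(abs(P[:,1]-.236)<.04)&(P[:,2]>.03)
print('knob z',np.nanpercentile(P[k][:,2],60) if k.any() else None)
P=w2l(cloud(s)).reshape(-1,3);im=s['img'].reshape(-1,3).astype(int)
k=(im[:,1]>1.5*im[:,0])&(im[:,1]>90)&(abs(P[:,0]+.085)<.03)&(abs(P[:,1]-.236)<.04)&(P[:,2]>.03)
print('knob z scene',k.sum(),np.nanpercentile(P[k],[5,50,95],axis=0))
E
```

```text
time: 60.75
position: [0.5665, -0.1311, 0.293]
tool_rot: [0.681, 0.732, 0.001, 0.001]
ft_force: [-0.6, 0.4, 0.4]
grip_width: 0.0008
cap lane [-0.0021  0.0903  0.0883] px [411.  20.] [231. 149.  59.]
cap lane [-0.0023  0.0356  0.0876] px [403.  87.] [234. 156.  63.]
body top y range [[-0.02    0.0161]
 [ 0.0028  0.1067]]
lever 0.09 [-0.0858  0.1059  0.0487]
tab [-0.0859 -0.0181  0.0674]
knob z None
knob z scene 51 [[-0.1016  0.219   0.0701]
 [-0.0892  0.2308  0.0728]
 [-0.0719  0.2433  0.0753]]
```

View pics/s30c.png

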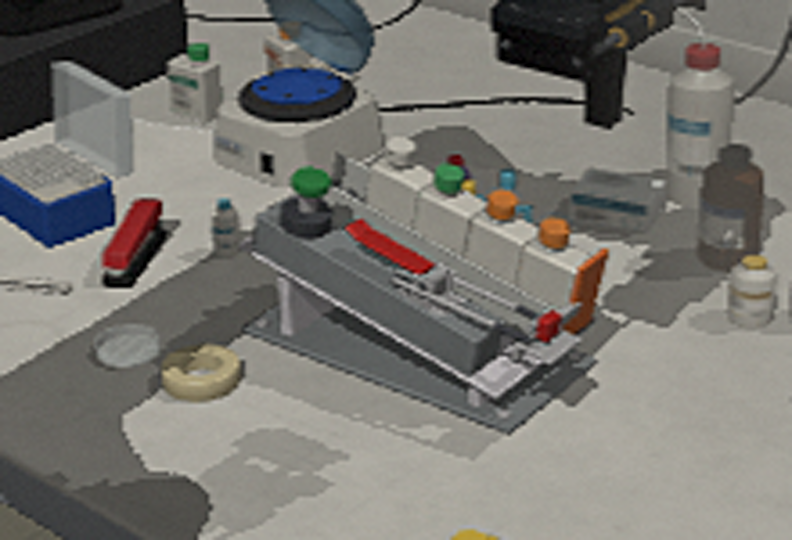

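View pics/w30.png

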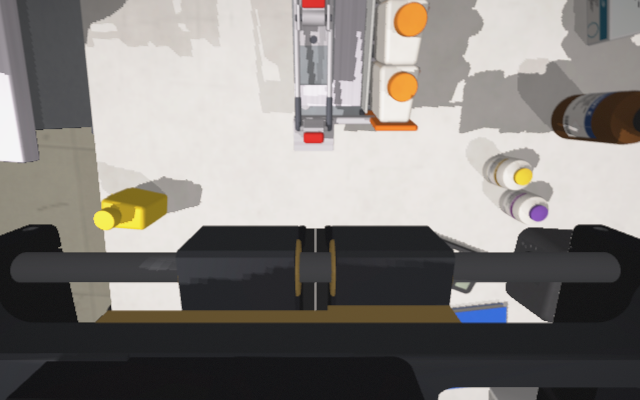

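```bash
python3 - <<'E'
from h import *
print(robot.hand_in())
E
```

```text
the job is handed in; nothing more can be done
None
```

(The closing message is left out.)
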